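# Set up the vial shaker for a run

## Task

Get the vial shaker ready and start it: first seat the aluminium vial block on the shaker base so that it sits fully down over the two pegs, then stand every vial from the worktop upright in a bore of the block, and after that set the white hood on top of the block, flush with it all round. Last of all push the toggle switch on the base over to on (away from the robot); leave the wash bottle, the beaker and the carton alone, and let everything stay seated.

Things in the scene. Friction and masses are not known exactly. Their poses are not given: they have to be found in the camera images.
- base: vial shaker base, fixed to the worktop but standing differently each time: a white housing 100 mm (x) by 280 mm (y) and 50 mm tall, with a steel deck 55 mm above the worktop and the toggle switch at its +y end; origin on the worktop under its middle, z up, y along its length
- deck (a point): the middle of the place for the block on the base's steel deck (55 mm above the worktop); axes as the base. Two upright pegs, 9 mm in diameter, 12 mm tall, with bevelled tips, stand on the deck at y = -57 and +57 mm from here, x = 0
- block: aluminium vial block, loose, 50 mm (x) by 200 mm (y) by 45 mm tall, 0.6 kg: same axes and spot as point block_bottom. Symmetric, so it may be seated either way round
- block_bottom (a point): the middle of the block's underside (peg holes of 12 mm diameter, 13 mm deep, open downward at y = -57 and +57 mm, x = 0); axes as the block
- block_center (a point): the block's centre, 22.5 mm above its underside; axes as the block. The solid sides may be gripped across x (50 mm)
- block_top (a point): the middle of the block's top face, 45 mm above its underside. Five round bores, 31 mm in diameter and 32 mm deep, open upward at y = -76, -38, 0, +38, +76 mm from here, x = 0; a vial standing in one has its centre 4 mm above the top face, and 40 mm of it stick out
- hood: hood, loose, a white box open below, 50 mm (x) by 200 mm (y) outside, 52 mm tall, walls 5 mm, 47 mm deep inside, 0.2 kg, with a grey rib on its top; the same origin and axes as point hood_bottom. Symmetric, either way round is right
- hood_bottom (a point): the middle of the hood's lower rim plane; axes as the hood
- hood_rib (a point): grip point on the hood's grey rib, 66 mm above the hood's rim. The rib is 16 mm thick (x), 60 mm long (y) and rises from 52 to 80 mm above the rim
- switch (a joint): the black toggle lever at the +y end of the base: 0 = off, leaning to the base's -x side (towards the robot), 1.0 rad = on, leaning to +x. Light friction (a push of a few newtons); it stays where it is left
- switch_tip (a point): the centre of the black ball (26 mm wide) at the free end of the toggle lever, 55 mm from its pivot, which lies 72 mm above the worktop; pushing it along the base's +x turns the joint from 0 towards 1.0
- wash: bystander: squeeze wash bottle, 68 mm wide, 191 mm tall with its spout; origin under it
- beaker: bystander: 100 ml glass beaker, 54 mm wide, 70 mm tall; origin under it
- carton: bystander: carton of sealing film, 60 x 115 x 58 mm; origin under it
- vial_1_center (a point): an upright screw-cap glass vial, 27 mm in diameter and 72 mm tall, 40 g, with a white ribbed cap; origin at its centre, half-way up (36 mm above its foot), z up along it. It may be absent (only 3 to 5 vials are there)
- vial_2_center (a point): an upright screw-cap glass vial, 27 mm in diameter and 72 mm tall, 40 g, with a white ribbed cap; origin at its centre, half-way up (36 mm above its foot), z up along it. It may be absent (only 3 to 5 vials are there)
- vial_3_center (a point): an upright screw-cap glass vial, 27 mm in diameter and 72 mm tall, 40 g, with a white ribbed cap; origin at its centre, half-way up (36 mm above its foot), z up along it. It may be absent (only 3 to 5 vials are there)
- vial_4_center (a point): an upright screw-cap glass vial, 27 mm in diameter and 72 mm tall, 40 g, with a white ribbed cap; origin at its centre, half-way up (36 mm above its foot), z up along it. It may be absent (only 3 to 5 vials are there)
- vial_5_center (a point): an upright screw-cap glass vial, 27 mm in diameter and 72 mm tall, 40 g, with a white ribbed cap; origin at its centre, half-way up (36 mm above its foot), z up along it. It may be absent (only 3 to 5 vials are there)
Not all that is in view belongs to the job. Leave any blue or orange look-alike of the part that bears vial_2_center alone.

How it is judged:
On the way, in this order (a step that is already met when the one before it is completed fails the run):
1. the block sits fully down on the base over both pegs (horizontal distance between block_bottom and deck below 0.004 m and z of block_bottom in the frame of deck between -0.003 and 0.003 m and angle between the y axis of block and the y axis of base, either way round below 0.06 rad and angle between block_center's own z axis and vertical below 0.04 rad), for 0.2 s.
2. every vial stands in a bore of the seated block (all of step 1 and x of vial_1_center in the frame of block_bottom between -0.006 and 0.006 m and y of vial_1_center in the frame of block_bottom between -0.084 and 0.084 m and z of vial_1_center in the frame of block_bottom between 0.044 and 0.053 m and angle between each of vial_1_center, vial_2_center, vial_3_center, vial_4_center, vial_5_center's own z axis and vertical below 0.15 rad and x of vial_2_center in the frame of block_bottom between -0.006 and 0.006 m and y of vial_2_center in the frame of block_bottom between -0.084 and 0.084 m and z of vial_2_center in the frame of block_bottom between 0.044 and 0.053 m and x of vial_3_center in the frame of block_bottom between -0.006 and 0.006 m and y of vial_3_center in the frame of block_bottom between -0.084 and 0.084 m and z of vial_3_center in the frame of block_bottom between 0.044 and 0.053 m and x of vial_4_center in the frame of block_bottom between -0.006 and 0.006 m and y of vial_4_center in the frame of block_bottom between -0.084 and 0.084 m and z of vial_4_center in the frame of block_bottom between 0.044 and 0.053 m and x of vial_5_center in the frame of block_bottom between -0.006 and 0.006 m and y of vial_5_center in the frame of block_bottom between -0.084 and 0.084 m and z of vial_5_center in the frame of block_bottom between 0.044 and 0.053 m), for 0.2 s.
3. the hood lies flush on the block (all of step 2 and horizontal distance between hood_bottom and block_top below 0.004 m and z of hood_bottom in the frame of block_top between -0.003 and 0.003 m and angle between the y axis of hood and the y axis of block, either way round below 0.05 rad and angle between hood_bottom's own z axis and vertical below 0.04 rad), for 0.2 s.
4. the toggle switch is on (value of joint switch above 0.85 rad), for 0.2 s.
At the end, for the whole second after the job is handed in: Block down on the deck (3 mm; centred to 4 mm, 0.06 rad); every present vial fully in a bore (within 6 mm of the block's middle line, 5 mm of the bottom, tilt under 0.15 rad); hood down on the block (3 mm; centred to 4 mm, 0.05 rad); switch above 0.85; block and hood at rest (all of step 3 and value of joint switch above 0.85 rad and linear speed of each of block, hood below 0.02 m/s); the robot touches nothing.
It fails at once if a bystander (wash bottle, beaker, carton) is shifted by more than 3 cm (distance of any of wash, beaker, carton from where it was at the start of the episode above 0.03 m).
Of vial_1, vial_2, vial_3, vial_4, vial_5 only 3 to 5 are there at a start; the rules pass over those that are not, and their reading is None.
At some moment in a run one of block, hood may be knocked a few centimetres aside while the robot is not near it.
It also fails if it takes over 210 s, if anything falls off the work surface, if the arm or the gripper's body presses on something with over 40 N, if the wrist force passes 120 N, or if a joint passes its speed limit or range.

## Robot

A 7-joint arm with a two-finger parallel gripper is mounted at the origin on a cart in front of the work surface, level with it; the furniture and walls round the work are solid. World frame = base frame: x ahead of the robot, y to its left, z up, the work surface at z = 0. Lengths are in m, angles in rad, forces in N, time in s.
With the tool pointing down it reaches from about 0.4 to 0.85 m from the base axis. Payload 4.4 kg.
Tool frame: the origin (TCP) lies at the very end of the fingers, on their centre line; the grasp point (between the pads) lies 19 mm behind it; z points along the fingers, y is the direction in which the jaws open and shut (so a half turn about z gives the same grasp; the last joint's range is limited). The gripper opens to 94 mm and grips with 3 to 60 N. Pads are 16 mm wide; open, the fingers measure 119 mm over their backs; the gripper's body (75 mm by 177 mm) begins 78 mm behind the grasp point.
Start: joints at [1.278, 0.628, 0.038, 1.517, -0.027, 0.996, -0.02], TCP at [0.146, -0.633, 0.17] pointing down, gripper open.
Joint ranges: [-3.06, 3.06], [-0.37, 2.12], [-1.25, 1.32], [0.18, 2.47], [-1.1, 4.24], [0.23, 1.98], [-2.94, 2.94]. Speed limits (rad/s): [2.57, 2.57, 3.14, 3.14, 3.14, 3.14, 3.14].

## Interface

Orientations are given as a 3x3 rotation matrix whose columns are the frame's x, y, z axes.
In Python, from bench import manip gives the robot as it stands.
- The arm moves only by the tool send_rows, never from a script. Its argument "series" is a list of rows, each an object with "rotation": the turn, a rotation vector about the world's x, y, z in units of pi/2 rad (1.0 is pi/2 rad), a list of three; "travel": the shift along the world's x, y, z in units of 0.2 m (1.0 is 0.2 m), a list of three; "grip": the closure, from 0 (fully open) to 1 (shut). In form: [{"rotation": [rx, ry, rz], "travel": [x, y, z], "grip": grip}, ...]. A call has exactly 8 rows; each row is the pose to reach, as a shift and turn from the pose measured when the call began; what a row does not reach only later rows make up. A row lasts 1/8 s, in which the tool goes at most 62.5 mm and 10.7 degrees, less where a joint would pass 70% of its speed; a pose out of reach is approached as far as the arm can. A call with a number of a shift or a turn outside -1 to 1 is refused whole. A call with a gripper value outside its range is refused whole. The fingers move at their own pace and stop on an object; "grip_force" is the grip in N (left out, the last holds). Time passes only in rows, so rows that repeat a pose let the fingers close, or fill a call up. It gives the time, the measured TCP pose, the force and the opening at its end, in the units of the state.
- manip.observe(): the state, without advancing time (a new reading comes with each control period).
- manip.camera(name): name is "scene" or "side" or "wrist"; returns a dict with "image" (384x512x3 uint8, red, green, blue), "mtx" (3x3 intrinsics, pixels), "rvec" (rotation vector, rad) and "tvec" (3), from world to camera coordinates, as OpenCV has them. Camera axes: x right, y down, z forward; pixel columns grow to the right and rows downward; lengths in m; the calibration is good to about 2 mm. A picture is of the moment at which its call begins. There is no depth.
- manip.close_job(): hands the job in, once; it reports no verdict.
Trained networks look in a picture, given as the dict that the camera call returned (one of the last four; its "shot" number tells which), for a name from the list of things; names that differ only in an ending like _2 or _b are one class to them, and where a whole thing is asked for, a point or a joint stands for the part that bears it (a point fixed in the world has none). Each returns a list of dicts, best first, with "confidence" (0 to 1); they miss things now and then, are a little off and sometimes report something else, mostly with a low value. They report only what shows in the picture. A call takes as long as a camera call. They do not tell look-alikes from the thing itself.
- manip.find_in(picture, query): "uv" ([column, row] in pixels, amid what is visible of it).
- manip.silhouettes(picture, query): "region" (384x512 bool, what is visible of it) and "uv" ([column, row] in pixels, amid what is visible of it).
- manip.mark_of(picture, query): "uv" ([column, row] in pixels: a listed point, or the origin of a listed thing).
The state is a dict: "time": time; "q": joint angles; "qvel": joint speeds; "tau": joint torques, N m; "position": TCP position; "tcp_rot": TCP orientation; "contact_force": force on the tool from outside, world axes, zero at the start; "moment": the same for the moment, N m; "grip_width": finger opening in m.
Only numpy, scipy, OpenCV 4.12 (cv2) and the standard library are available. Lean on these libraries where they do the work, as an engineer would, in place of code of your own. Each camera call takes 0.05 s, during which the arm holds its last target. There are 200 camera calls.

## Working session

There is one attempt and no reset: what is moved stays moved. The work goes in short steps, Python scripts to look and compute and a tool call to move; the robot and the scene stay as the last step left them, time stands still between calls to the robot, and variables do not carry over. Pictures are saved under pics/ and viewed, about 12 in all and at most 16, crops included, and the job is handed in when it is done.

Besides the shell and the picture viewer there is one more tool, called after "Call:" as name(argument=value, ...), one argument or row to a line, values as JSON. send_rows: Moves the arm, as the interface text tells. Shifts and turns lie within -1 to 1; 1 stands for 0.2 m of shift or pi/2 rad of turn. Its arguments: {"type":"object","properties":{"series":{"type":"array"},"grip_force":{"type":"number"}},"required":["series"]}

```bash
mkdir -p pics; cat > h.py <<'E'
import numpy as np, cv2
from bench import manip
def ray(p,uv):
    R=cv2.Rodrigues(np.array(p["rvec"],float))[0]; t=np.array(p["tvec"],float).ravel()
    u=cv2.undistortPoints(np.array([[uv]],float),np.array(p["mtx"],float),None).ravel()
    return -R.T@t, R.T@np.array([u[0],u[1],1.])
def onz(p,uv,z):
    c,d=ray(p,uv); return c+d*(z-c[2])/d[2]
def proj(p,X):
    return cv2.projectPoints(np.array(X,float).reshape(-1,3),np.array(p["rvec"],float),np.array(p["tvec"],float),np.array(p["mtx"],float),None)[0].reshape(-1,2)
def tri(obs):
    A=np.zeros((3,3));b=np.zeros(3)
    for p,uv in obs:
        c,d=ray(p,uv); d=d/np.linalg.norm(d); M=np.eye(3)-np.outer(d,d); A+=M;b+=M@c
    return np.linalg.solve(A,b)
def save(p,name,box=None,s=1):
    im=p["image"][:,:,::-1]
    if box: im=im[box[1]:box[3],box[0]:box[2]]
    cv2.imwrite("pics/"+name,cv2.resize(np.ascontiguousarray(im),None,fx=s,fy=s,interpolation=cv2.INTER_CUBIC))
E
cat > a.py <<'E'
from h import *
Z=dict(base=0,deck=.055,block_bottom=0,block_top=.045,hood_bottom=0,hood_rib=.066,switch_tip=None,vial_1_center=.036,wash=0,beaker=0,carton=0)
P={}
for n in ("scene","side"):
    p=manip.camera(n);P[n]=p;save(p,n+"1.png",s=1.5)
    print(n,"cam",ray(p,[256,192])[0].round(3))
    for q,z in Z.items():
        for d in manip.mark_of(p,q)[:7]:
            if d["confidence"]>.2: print(q,round(d["confidence"],2),np.round(d["uv"],1),onz(p,d["uv"],z if z is not None else .118).round(3))
s=manip.observe();print(s["time"],s["position"],np.round(s["tcp_rot"],3))
E
python3 a.py
```

```text
scene cam [-0.727  0.729  0.817]
base 0.79 [268.3 193.4] [ 0.589 -0.045  0.   ]
base 0.7 [160. 224.] [0.568 0.368 0.   ]
base 0.51 [278.  180.7] [ 0.661 -0.128  0.   ]
deck 0.95 [274.1 176.1] [ 0.606 -0.077  0.055]
block_bottom 0.8 [164.1 232.8] [0.513 0.373 0.   ]
block_top 0.59 [159.5 225. ] [0.492 0.391 0.045]
hood_bottom 0.67 [201.5 221.8] [0.519 0.244 0.   ]
hood_rib 0.7 [197.4 201.1] [0.542 0.246 0.066]
hood_rib 0.49 [297.6 200.5] [ 0.398 -0.042  0.066]
switch_tip 0.44 [245.4 175.5] [0.543 0.072 0.118]
vial_1_center 0.59 [262.  205.6] [0.467 0.05  0.036]
beaker 0.74 [119.9 266.5] [0.404 0.539 0.   ]
beaker 0.59 [277.6 203.3] [ 0.511 -0.037  0.   ]
beaker 0.29 [162.2 233.6] [0.511 0.38  0.   ]
carton 0.7 [110.4 235.6] [0.573 0.525 0.   ]
carton 0.56 [337.4 193. ] [ 0.477 -0.268  0.   ]
carton 0.4 [199.2 220. ] [0.533 0.246 0.   ]
side cam [-0.239  1.333  0.7  ]
base 0.68 [245.  202.5] [ 0.59  -0.041  0.   ]
base 0.42 [249.2 188.2] [ 0.659 -0.197  0.   ]
base 0.42 [198.5 243.6] [0.55  0.351 0.   ]
base 0.24 [218.1 216.8] [0.612 0.135 0.   ]
deck 0.81 [250.2 190.1] [ 0.573 -0.059  0.055]
block_bottom 0.91 [201.2 252.1] [0.506 0.394 0.   ]
block_top 0.84 [203.2 238. ] [0.508 0.375 0.045]
hood_bottom 0.97 [218.7 233.6] [0.529 0.254 0.   ]
hood_rib 0.62 [217.8 215.7] [0.538 0.241 0.066]
hood_rib 0.25 [260.2 210. ] [0.425 0.123 0.066]
switch_tip 0.41 [238.6 187.4] [0.549 0.073 0.118]
switch_tip 0.35 [201.1 250.9] [0.385 0.547 0.118]
vial_1_center 0.52 [263.2 210.2] [0.445 0.062 0.036]
wash 0.78 [305.9 183.7] [ 0.444 -0.377  0.   ]
beaker 0.73 [201.1 282. ] [0.402 0.536 0.   ]
carton 0.61 [156.6 265.4] [0.584 0.531 0.   ]
1.2 [ 0.14616979 -0.6333425   0.16977744] [[ 0.974  0.225  0.   ]
 [ 0.225 -0.974  0.   ]
 [ 0.    -0.    -1.   ]]
```

View pics/scene1.png

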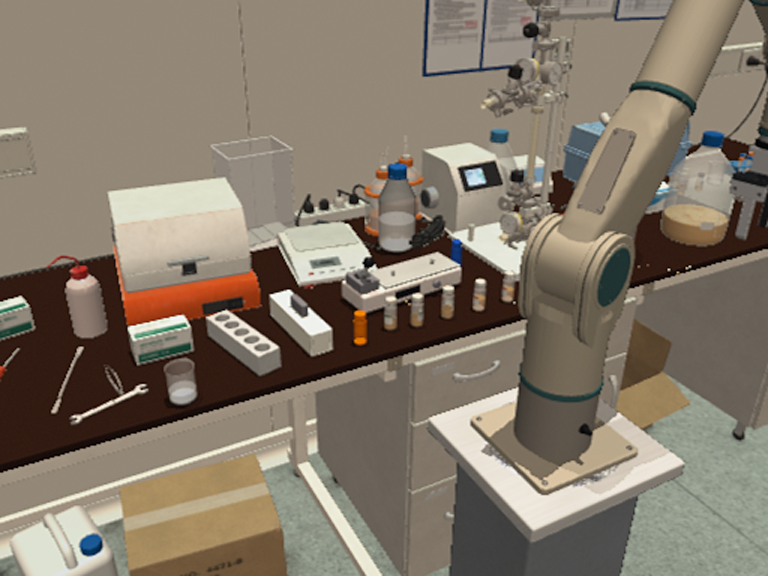

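View pics/side1.png

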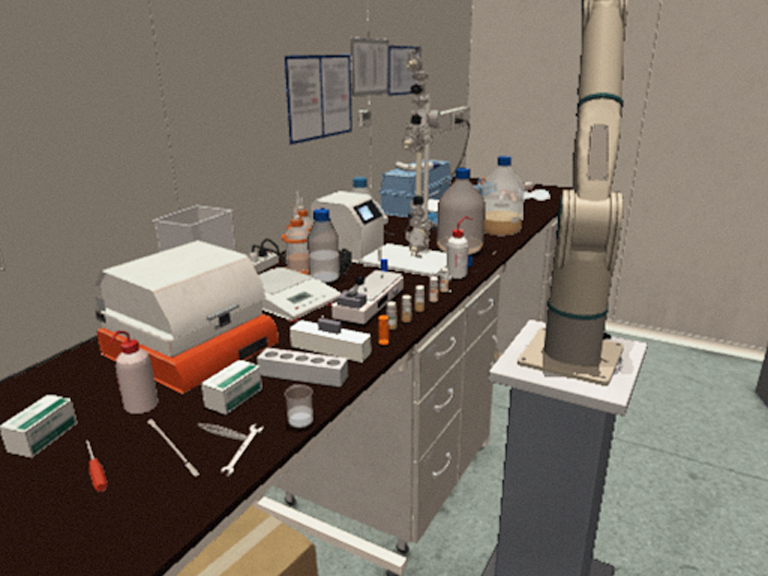

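Row of five clear vials in front of the base: scene 1.5x (390,315), (417,310), (447,300), (480,295) and (508,287). An orange look-alike stands at (360,328) and a blue one behind the base at (456,250). The block is at (243,340), the hood at (300,320) and the base at (400,280). I'll lift and go over the vials and base for a close look.

Call:
send_rows(
  series=[
    {"rotation":[0,0,0],"travel":[0,0,0.2],"grip":0},
    {"rotation":[0,0,0],"travel":[0,0,0.4],"grip":0},
    {"rotation":[0,0,0],"travel":[0,0,0.6],"grip":0},
    {"rotation":[0,0,0],"travel":[0,0,0.8],"grip":0},
    {"rotation":[0,0,0],"travel":[0,0,1],"grip":0},
    {"rotation":[0,0,0],"travel":[0.2,0.2,1],"grip":0},
    {"rotation":[0,0,0],"travel":[0.4,0.4,1],"grip":0},
    {"rotation":[0,0,0],"travel":[0.6,0.6,1],"grip":0},
  ],
)

```text
time: 2.2
position: [0.2673, -0.512, 0.3699]
tcp_rot: [[0.974, 0.225, 0.001], [0.225, -0.974, -0.0], [0.0, 0.0, -1.0]]
contact_force: [0.7, -0.7, 0.1]
grip_width: 0.0939
```

Call:
send_rows(
  series=[
    {"rotation":[0,0,0],"travel":[0.15,0.15,0],"grip":0},
    {"rotation":[0,0,0],"travel":[0.3,0.3,0],"grip":0},
    {"rotation":[0,0,0],"travel":[0.45,0.45,0],"grip":0},
    {"rotation":[0,0,0],"travel":[0.6,0.6,0],"grip":0},
    {"rotation":[0,0,0],"travel":[0.7,0.75,0],"grip":0},
    {"rotation":[0,0,0],"travel":[0.8,0.9,0],"grip":0},
    {"rotation":[0,0,0],"travel":[0.9,1,0],"grip":0},
    {"rotation":[0,0,0],"travel":[1,1,0],"grip":0},
  ],
)

```text
time: 3.2
position: [0.4684, -0.3099, 0.3705]
tcp_rot: [[0.974, 0.227, 0.001], [0.227, -0.974, 0.0], [0.001, 0.0, -1.0]]
contact_force: [-1.6, 0.2, 0.8]
grip_width: 0.0936
```

Call:
send_rows(
  series=[
    {"rotation":[0,0,0],"travel":[0,0.15,0],"grip":0},
    {"rotation":[0,0,0],"travel":[0,0.3,0],"grip":0},
    {"rotation":[0,0,0],"travel":[0,0.45,0],"grip":0},
    {"rotation":[0,0,0],"travel":[0,0.6,0],"grip":0},
    {"rotation":[0,0,0],"travel":[0,0.75,0],"grip":0},
    {"rotation":[0,0,0],"travel":[0,0.9,0],"grip":0},
    {"rotation":[0,0,0],"travel":[0,1,0],"grip":0},
    {"rotation":[0,0,0],"travel":[0,1,0],"grip":0},
  ],
)

```text
time: 4.2
position: [0.4685, -0.1086, 0.3708]
tcp_rot: [[0.973, 0.231, 0.002], [0.231, -0.973, 0.0], [0.002, 0.0, -1.0]]
contact_force: [-1.1, -0.0, -0.1]
grip_width: 0.0939
```

```bash
cat > w.py <<'E'
from h import *
import sys
Z=dict(base=0,deck=.055,block_bottom=0,block_center=.0225,block_top=.045,hood_bottom=0,hood_rib=.066,switch_tip=.102,vial_1_center=.036)
p=manip.camera("wrist");save(p,sys.argv[1],s=1.5)
print("cam",ray(p,[256,192])[0].round(3),ray(p,[256,192])[1].round(3))
for q in sys.argv[2:]:
    for d in manip.mark_of(p,q)[:7]:
        if d["confidence"]>.2: print(q,round(d["confidence"],2),np.round(d["uv"],1),onz(p,d["uv"],Z[q]).round(4))
s=manip.observe();print(s["time"],s["position"].round(4),np.round(s["tcp_rot"],3).tolist(),s["contact_force"])
E
python3 w.py w1.png base deck switch_tip vial_1_center block_top
```

```text
cam [ 0.531 -0.094  0.587] [-0.228 -0.064 -0.972]
base 0.72 [224.1  82.5] [ 0.5806 -0.0285  0.    ]
deck 0.97 [243.1  83. ] [ 0.5825 -0.0654  0.055 ]
switch_tip 0.79 [143.2  81.7] [0.5451 0.079  0.102 ]
vial_1_center 0.62 [155.1 140. ] [0.4538 0.067  0.036 ]
4.5 [ 0.4683 -0.111   0.3704] [[0.974, 0.226, 0.001], [0.226, -0.974, -0.0], [0.001, 0.0, -1.0]] [-0.18343318 -0.97652126  0.97415884]
```

View pics/w1.png

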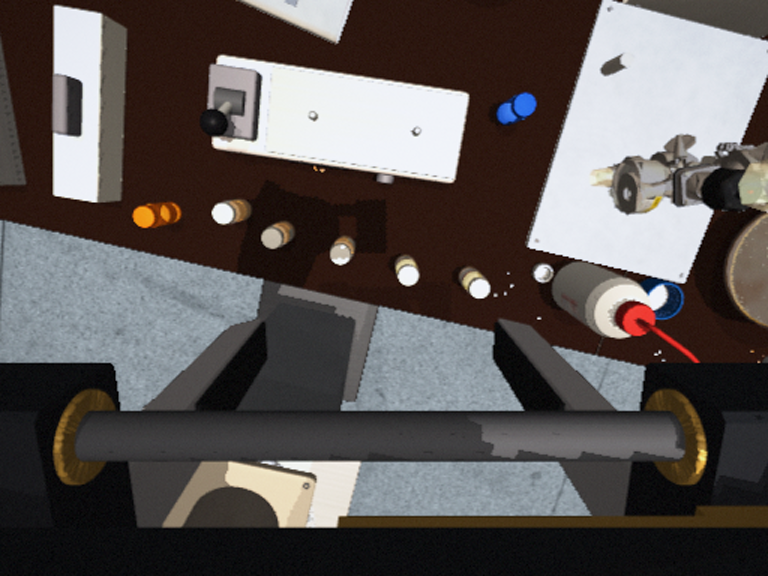

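The view shows the base with pegs at (313,116) and (416,131), the switch ball at (213,122), and white vial caps at (225,212), (271,238), (341,252), (407,275), (478,289). The look-alikes are orange at (146,215) and blue at (523,105).

```bash
cat > b.py <<'E'
from h import *
p=manip.camera("wrist")
g=np.array([[313,115],[416,131]])/1.5
P=[onz(p,u,.066) for u in g]; print("pegs",P, np.linalg.norm(P[0]-P[1]))
m=(P[0]+P[1])/2; d=P[0]-P[1]; print("deck",m, "yaw of y axis",np.degrees(np.arctan2(d[1],d[0])))
for u in [(225,212),(271,238),(341,252),(407,275),(478,289),(146,215),(213,122)]:
    print(u,onz(p,np.array(u)/1.5,.072 if u[1]!=122 else .118).round(4))
for q in("vial_1_center",):
    for d in manip.silhouettes(p,q): print(d["confidence"],np.array(d["uv"])*1.5,d["region"].sum())
h=[(53,5),(103,8),(53,193),(98,202)]
for u in h: print("hood",onz(p,np.array(u)/1.5,.052).round(4))
E
python3 b.py
```

```text
pegs [array([ 0.57812047, -0.01295166,  0.066     ]), array([ 0.58723788, -0.12477754,  0.066     ])] 0.11219695057546905
deck [ 0.58267917 -0.0688646   0.066     ] yaw of y axis 94.6611375896134
(225, 212) [0.4552 0.0618 0.072 ]
(271, 238) [0.4382 0.0068 0.072 ]
(341, 252) [ 0.4404 -0.0734  0.072 ]
(407, 275) [ 0.4314 -0.1528  0.072 ]
(478, 289) [ 0.4339 -0.2368  0.072 ]
(146, 215) [0.4321 0.1471 0.072 ]
(213, 122) [0.5452 0.072  0.118 ]
0.57 [226.05 213.15] 312
hood [0.6248 0.2762 0.052 ]
hood [0.6339 0.2248 0.052 ]
hood [0.4291 0.2632 0.052 ]
hood [0.4306 0.212  0.052 ]
```

Call:
send_rows(
  series=[
    {"rotation":[0,0,0],"travel":[0,0.15,0],"grip":0},
    {"rotation":[0,0,0],"travel":[0,0.3,0],"grip":0},
    {"rotation":[0,0,0],"travel":[0,0.45,0],"grip":0},
    {"rotation":[0,0,0],"travel":[0,0.6,0],"grip":0},
    {"rotation":[0,0,0],"travel":[0,0.75,0],"grip":0},
    {"rotation":[0,0,0],"travel":[0,0.9,0],"grip":0},
    {"rotation":[0,0,0],"travel":[0,1,0],"grip":0},
    {"rotation":[0,0,0],"travel":[0,1,0],"grip":0},
  ],
)

```text
time: 5.6
position: [0.4682, 0.0905, 0.3704]
tcp_rot: [[0.973, 0.229, 0.001], [0.229, -0.973, 0.0], [0.001, -0.0, -1.0]]
contact_force: [-0.5, 0.5, 0.6]
grip_width: 0.0937
```

Call:
send_rows(
  series=[
    {"rotation":[0,0,0],"travel":[0,0.15,0],"grip":0},
    {"rotation":[0,0,0],"travel":[0,0.3,0],"grip":0},
    {"rotation":[0,0,0],"travel":[0,0.45,0],"grip":0},
    {"rotation":[0,0,0],"travel":[0,0.6,0],"grip":0},
    {"rotation":[0,0,0],"travel":[0,0.75,0],"grip":0},
    {"rotation":[0,0,0],"travel":[0,0.9,0],"grip":0},
    {"rotation":[0,0,0],"travel":[0,1,0],"grip":0},
    {"rotation":[0,0,0],"travel":[0,1,0],"grip":0},
  ],
)

```text
time: 6.6
position: [0.4682, 0.2908, 0.37]
tcp_rot: [[0.973, 0.23, 0.0], [0.23, -0.973, 0.0], [0.0, -0.0, -1.0]]
contact_force: [0.1, -0.1, 0.3]
grip_width: 0.0937
```

```bash
python3 w.py w2.png block_bottom block_top hood_bottom hood_rib
```

```text
cam [0.531 0.305 0.586] [-0.229 -0.064 -0.971]
block_bottom 0.83 [208.  117.8] [0.5116 0.3869 0.    ]
block_bottom 0.41 [475.  225.9] [ 0.4269 -0.1826 -0.    ]
block_top 0.8 [208.2 119.9] [0.5098 0.3796 0.045 ]
hood_bottom 0.92 [281.9 129.2] [0.5232 0.2472 0.    ]
hood_bottom 0.74 [471.3 137.9] [ 0.5902 -0.1065  0.    ]
hood_rib 0.82 [288.4 126.5] [0.5309 0.2442 0.066 ]
6.85 [0.4687 0.2891 0.3705] [[0.974, 0.227, 0.001], [0.227, -0.974, -0.0], [0.001, 0.001, -1.0]] [ 0.00478061 -0.37149116  0.01657567]
```

View pics/w2.png

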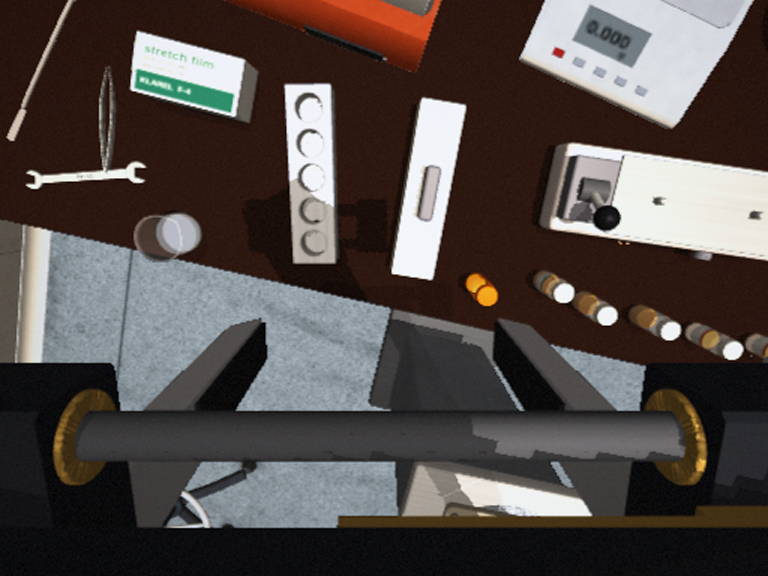

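The block's top corners are near (285,84), (330,83), (293,264), (337,263). The hood's are near (424,97), (465,104), (392,274), (432,279).

```bash
cat > c.py <<'E'
from h import *
p=manip.camera("wrist")
def quad(n,c,z):
    P=np.array([onz(p,np.array(u)/1.5,z) for u in c]); a=(P[0]+P[1])/2;b=(P[2]+P[3])/2
    print(n,P.mean(0).round(4),"len",np.linalg.norm(a-b).round(4),"wid",np.linalg.norm(P[0]-P[1]).round(4),np.linalg.norm(P[2]-P[3]).round(4),"yaw",np.degrees(np.arctan2(*(a-b)[[1,0]])).round(2))
quad("block",[(285,84),(331,83),(293,264),(337,263)],.045)
B=[(308.5,107.5),(311,143),(312.5,178),(314,210.5),(315.5,243)]
print([onz(p,np.array(u)/1.5,.045)[:2].round(4) for u in B])
quad("hood",[(423,97),(466,104),(391,274),(433,279)],.052)
d=manip.silhouettes(p,"block")[0]; c=cv2.findContours(d["region"].astype(np.uint8),0,2)[0]; print(cv2.minAreaRect(max(c,key=len)),d["confidence"])
E
python3 c.py
```

```text
block [0.5133 0.3789 0.045 ] len 0.2016 wid 0.0507 0.053 yaw 13.49
[array([0.587 , 0.3971]), array([0.5504, 0.387 ]), array([0.5129, 0.3778]), array([0.4769, 0.3689]), array([0.4398, 0.3597])]
hood [0.5275 0.2453 0.052 ] len 0.2001 wid 0.0479 0.0507 yaw 3.81
((206.84242248535156, 115.7316665649414), (120.61316680908203, 33.67999267578125), 87.75425720214844) 0.6
```

Call:
send_rows(
  series=[
    {"rotation":[0,0,0],"travel":[0.07,0.14,0],"grip":0},
    {"rotation":[0,0,0],"travel":[0.15,0.3,-0.15],"grip":0},
    {"rotation":[0,0,0],"travel":[0.22,0.445,-0.3],"grip":0},
    {"rotation":[0,0,0],"travel":[0.22,0.445,-0.45],"grip":0},
    {"rotation":[0,0,0],"travel":[0.22,0.445,-0.6],"grip":0},
    {"rotation":[0,0,0],"travel":[0.22,0.445,-0.8],"grip":0},
    {"rotation":[0,0,0],"travel":[0.22,0.445,-1],"grip":0},
    {"rotation":[0,0,0],"travel":[0.22,0.445,-1],"grip":0},
  ],
)

```text
time: 7.95
position: [0.511, 0.3762, 0.1678]
tcp_rot: [[0.974, 0.227, -0.004], [0.227, -0.974, -0.004], [-0.004, 0.003, -1.0]]
contact_force: [-0.2, 0.3, 0.5]
grip_width: 0.0937
```

```bash
python3 w.py w3.png block_top block_bottom; python3 -c "
from h import *;print(manip.observe()['q'].round(2))"
```

```text
cam [0.575 0.391 0.383] [-0.233 -0.068 -0.97 ]
block_top 0.59 [248.8 178.3] [0.5076 0.3792 0.045 ]
block_top 0.58 [246.8 164.6] [0.5223 0.3849 0.045 ]
block_bottom 0.88 [246.3 167.1] [0.512  0.3839 0.    ]
8.1 [0.5137 0.3794 0.1725] [[0.974, 0.227, 0.004], [0.227, -0.974, 0.002], [0.004, -0.001, -1.0]] [-0.2662875   0.44572421  0.28090704]
[-0.46  0.63 -0.38  1.55  0.26  1.01 -2.25]
```

View pics/w3.png

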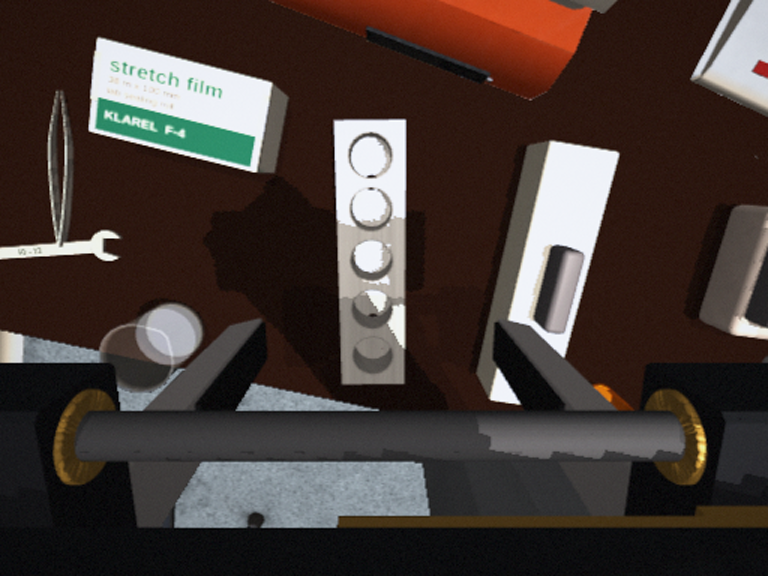

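The block shows at (334,121)-(405,384), with its middle bore at (371,258), and it is aligned with the jaws.

```bash
cat > c2.py <<'E'
from h import *
p=manip.camera("wrist")
P=np.array([onz(p,np.array(u)/1.5,.045) for u in [(334,121),(406,119),(341,384),(405,384)]]);a=(P[0]+P[1])/2;b=(P[2]+P[3])/2
print(P.mean(0),np.linalg.norm(a-b),np.degrees(np.arctan2(*(a-b)[[1,0]])))
for u in [(370,156),(371,208),(371.5,258),(372,306),(373,354)]: print(onz(p,np.array(u)/1.5,.045).round(4))
s=manip.observe();print(s["position"],s["tcp_rot"][:,1])
E
python3 c2.py
```

```text
[0.51506558 0.38539925 0.045     ] 0.2030791774112413 13.573886873814386
[0.5897 0.4037 0.045 ]
[0.5536 0.3947 0.045 ]
[0.5171 0.3859 0.045 ]
[0.4802 0.3771 0.045 ]
[0.4416 0.3674 0.045 ]
[0.51377385 0.3795652  0.17275552] [ 0.22738504 -0.97380386 -0.00144592]
```

Call:
send_rows(
  series=[
    {"rotation":[0,0,0],"travel":[0.01,0.03,-0.15],"grip":0},
    {"rotation":[0,0,0],"travel":[0.01,0.03,-0.3],"grip":0},
    {"rotation":[0,0,0],"travel":[0.01,0.03,-0.45],"grip":0},
    {"rotation":[0,0,0],"travel":[0.01,0.03,-0.55],"grip":0},
    {"rotation":[0,0,0],"travel":[0.01,0.03,-0.65],"grip":0},
    {"rotation":[0,0,0],"travel":[0.01,0.03,-0.74],"grip":0},
    {"rotation":[0,0,0],"travel":[0.01,0.03,-0.8],"grip":0},
    {"rotation":[0,0,0],"travel":[0.01,0.03,-0.8],"grip":0},
  ],
)

```text
time: 9.15
position: [0.5153, 0.3852, 0.0119]
tcp_rot: [[0.974, 0.227, 0.003], [0.227, -0.974, 0.002], [0.003, -0.001, -1.0]]
contact_force: [0.0, -0.8, 0.0]
grip_width: 0.094
```

Call:
send_rows(
  series=[
    {"rotation":[0,0,0],"travel":[0,0,0],"grip":1},
    {"rotation":[0,0,0],"travel":[0,0,0],"grip":1},
    {"rotation":[0,0,0],"travel":[0,0,0],"grip":1},
    {"rotation":[0,0,0],"travel":[0,0,0],"grip":1},
    {"rotation":[0,0,0],"travel":[0,0,0],"grip":1},
    {"rotation":[0,0,0],"travel":[0,0,0],"grip":1},
    {"rotation":[0,0,0],"travel":[0,0,0],"grip":1},
    {"rotation":[0,0,0],"travel":[0,0,0],"grip":1},
  ],
  grip_force=45,
)

```text
time: 10.15
position: [0.5153, 0.3852, 0.0119]
tcp_rot: [[0.974, 0.227, 0.003], [0.227, -0.974, 0.002], [0.003, -0.001, -1.0]]
contact_force: [-0.2, -0.3, 0.3]
grip_width: 0.0176
```

Width 17.6 mm is less than the block's 50 mm, so something is off. Looking now.

```bash
python3 w.py w4.png block_top hood_bottom; python3 -c "
from h import *
s=manip.observe();print(s['grip_width'],s['contact_force'])
p=manip.camera('side');save(p,'s2.png',(100,170,330,320),3)"
```

```text
cam [0.578 0.399 0.228] [-0.227 -0.062 -0.972]
block_top 0.94 [256.3 229.7] [0.5115 0.3814 0.045 ]
hood_bottom 0.59 [422.6 229. ] [0.5256 0.2493 0.    ]
10.3 [0.5153 0.3852 0.0119] [[0.974, 0.227, 0.003], [0.227, -0.974, 0.002], [0.003, -0.001, -1.0]] [ 0.19178943 -1.30232097  0.83207547]
0.005099601352086759 [ 0.19178943 -1.30232097  0.83207547]
```

View pics/w4.png

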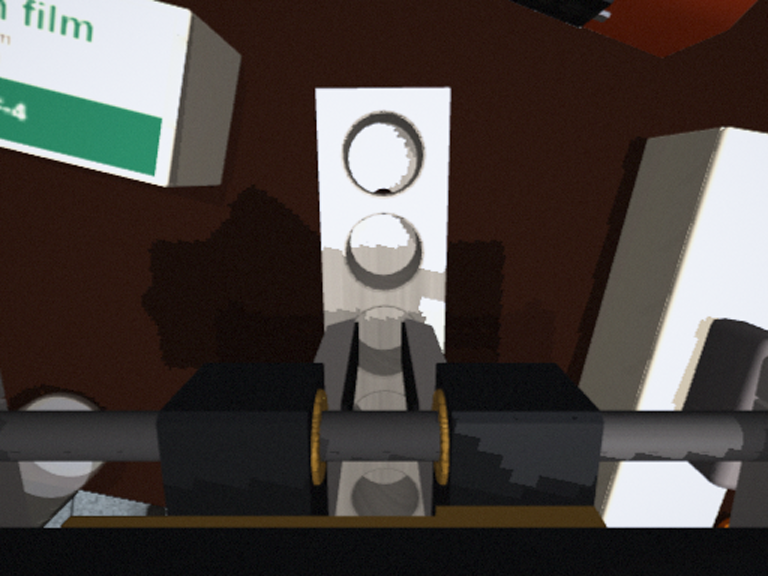

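View pics/s2.png

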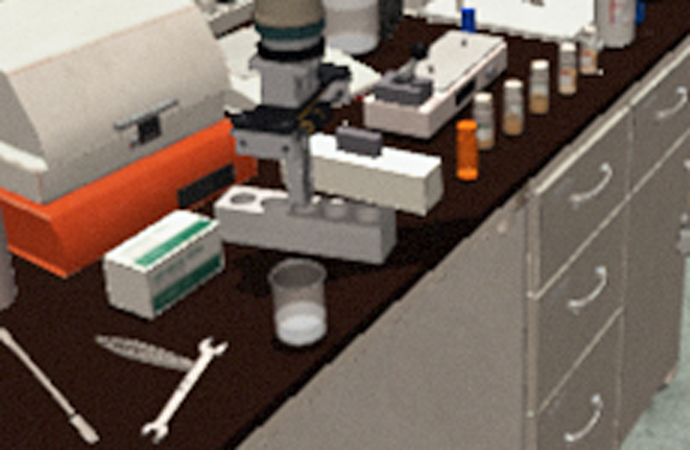

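```bash
python3 -c "
from h import *
s=manip.observe();print(s['grip_width'],s['contact_force'])
p=manip.camera('wrist');print(p['mtx']);T=s['position'];R=s['tcp_rot']
print(proj(p,[T+R@np.array([0,y,z]) for y in(-.047,0,.047) for z in (0,-.019)])*1.5)
p=manip.camera('side');print((proj(p,[T,T+[0,0,.1],[.515,.385,.045]])-[100,170])*3)
p=manip.camera('scene');save(p,'s3.png',(90,170,260,290),4)
"
```

```text
0.0018170124166758828 [-0.15796715 -0.06334233 -0.16956309]
[[305.04332365   0.         252.86830517]
 [  0.         305.04332365 189.31402952]
 [  0.           0.           1.        ]]
[[282.52081522 311.71862089]
 [273.83052678 323.86547972]
 [378.13108279 311.74795453]
 [378.00590276 323.89862347]
 [473.75842987 311.77729341]
 [482.20155573 323.93177367]]
[[301.13380733 232.00956709]
 [295.50521643 153.40367745]
 [299.64401194 206.45578444]]
```

View pics/s3.png

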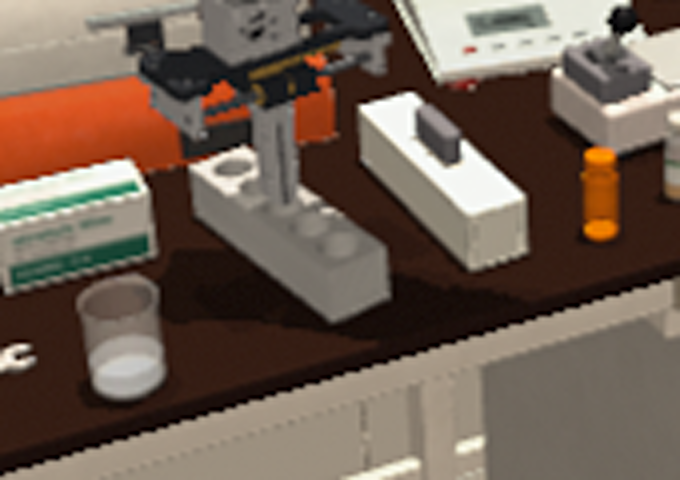

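```bash
python3 -c "
from h import *
s=manip.observe();T=s['position']
p=manip.camera('scene');print((proj(p,[T,T+[0,0,.1],[.515,.385,.045],[.515,.385,.0]])-[90,170])*4)
"
```

```text
[[278.70330165 240.51256632]
 [267.74667085 127.76553549]
 [275.55992934 204.08608753]
 [280.36417681 253.57996052]]
```

The closed fingers stand at the middle bore, level with the top face (scene crop (285,205), side crop (299,207)). They closed without meeting the 50 mm block. All three cameras put the true finger ends about 33 mm above the reported TCP. I'll lift, open and descend again in steps, watching the force.

Call:
send_rows(
  series=[
    {"rotation":[0,0,0],"travel":[0,0,0.15],"grip":1},
    {"rotation":[0,0,0],"travel":[0,0,0.3],"grip":1},
    {"rotation":[0,0,0],"travel":[0,0,0.3],"grip":0},
    {"rotation":[0,0,0],"travel":[0,0,0.3],"grip":0},
    {"rotation":[0,0,0],"travel":[0,0,0.3],"grip":0},
    {"rotation":[0,0,0],"travel":[0,0,0.3],"grip":0},
    {"rotation":[0,0,0],"travel":[0,0,0.3],"grip":0},
    {"rotation":[0,0,0],"travel":[0,0,0.3],"grip":0},
  ],
)

```text
time: 11.55
position: [0.5153, 0.3852, 0.0717]
tcp_rot: [[0.974, 0.227, 0.003], [0.227, -0.974, 0.001], [0.003, -0.001, -1.0]]
contact_force: [-0.7, 0.1, -0.5]
grip_width: 0.0573
```

Call:
send_rows(
  series=[
    {"rotation":[0,0,0],"travel":[0,0,0],"grip":0},
    {"rotation":[0,0,0],"travel":[0,0,0],"grip":0},
    {"rotation":[0,0,0],"travel":[0,0,0],"grip":0},
    {"rotation":[0,0,0],"travel":[0,0,0],"grip":0},
    {"rotation":[0,0,0],"travel":[0,0,0],"grip":0},
    {"rotation":[0,0,0],"travel":[0,0,-0.1],"grip":0},
    {"rotation":[0,0,0],"travel":[0,0,-0.2],"grip":0},
    {"rotation":[0,0,0],"travel":[0,0,-0.3],"grip":0},
  ],
)

```text
time: 12.55
position: [0.5151, 0.385, 0.0104]
tcp_rot: [[0.974, 0.227, 0.003], [0.227, -0.974, 0.001], [0.003, -0.001, -1.0]]
contact_force: [0.2, -0.0, -0.1]
grip_width: 0.094
```

Call:
send_rows(
  series=[
    {"rotation":[0,0,0],"travel":[0,0,-0.02],"grip":0},
    {"rotation":[0,0,0],"travel":[0,0,-0.04],"grip":0},
    {"rotation":[0,0,0],"travel":[0,0,-0.06],"grip":0},
    {"rotation":[0,0,0],"travel":[0,0,-0.07],"grip":0},
    {"rotation":[0,0,0],"travel":[0,0,-0.08],"grip":0},
    {"rotation":[0,0,0],"travel":[0,0,-0.09],"grip":0},
    {"rotation":[0,0,0],"travel":[0,0,-0.1],"grip":0},
    {"rotation":[0,0,0],"travel":[0,0,-0.1],"grip":0},
  ],
)

```text
time: 13.55
position: [0.515, 0.3849, -0.0097]
tcp_rot: [[0.974, 0.227, 0.002], [0.227, -0.974, 0.001], [0.003, -0.0, -1.0]]
contact_force: [0.0, -0.3, 0.3]
grip_width: 0.0939
```

A TCP reading of -0.01 with no contact confirms the offset. 10 mm further, then grip.

Call:
send_rows(
  series=[
    {"rotation":[0,0,0],"travel":[0,0,-0.01],"grip":0},
    {"rotation":[0,0,0],"travel":[0,0,-0.02],"grip":0},
    {"rotation":[0,0,0],"travel":[0,0,-0.03],"grip":0},
    {"rotation":[0,0,0],"travel":[0,0,-0.04],"grip":0},
    {"rotation":[0,0,0],"travel":[0,0,-0.05],"grip":0},
    {"rotation":[0,0,0],"travel":[0,0,-0.05],"grip":0},
    {"rotation":[0,0,0],"travel":[0,0,-0.05],"grip":1},
    {"rotation":[0,0,0],"travel":[0,0,-0.05],"grip":1},
  ],
)

```text
time: 14.55
position: [0.5151, 0.3849, -0.0197]
tcp_rot: [[0.974, 0.227, 0.003], [0.227, -0.974, 0.001], [0.003, -0.0, -1.0]]
contact_force: [-0.4, 0.9, 0.5]
grip_width: 0.0772
```

Call:
send_rows(
  series=[
    {"rotation":[0,0,0],"travel":[0,0,0],"grip":1},
    {"rotation":[0,0,0],"travel":[0,0,0],"grip":1},
    {"rotation":[0,0,0],"travel":[0,0,0],"grip":1},
    {"rotation":[0,0,0],"travel":[0,0,0],"grip":1},
    {"rotation":[0,0,0],"travel":[0,0,0],"grip":1},
    {"rotation":[0,0,0],"travel":[0,0,0],"grip":1},
    {"rotation":[0,0,0],"travel":[0,0,0],"grip":1},
    {"rotation":[0,0,0],"travel":[0,0,0],"grip":1},
  ],
)

```text
time: 15.55
position: [0.5153, 0.3837, -0.0197]
tcp_rot: [[0.974, 0.227, 0.003], [0.227, -0.974, -0.001], [0.002, 0.001, -1.0]]
contact_force: [0.3, -5.4, 3.1]
grip_width: 0.0494
```

Gripped at 49.4 mm. Lifting and carrying it back toward the base, keeping this orientation so the wrist camera still sees the pegs past the block's end.

Call:
send_rows(
  series=[
    {"rotation":[0,0,0],"travel":[0,0,0.05],"grip":1},
    {"rotation":[0,0,0],"travel":[0,0,0.2],"grip":1},
    {"rotation":[0,0,0],"travel":[0,0,0.35],"grip":1},
    {"rotation":[0,0,0],"travel":[0,0,0.5],"grip":1},
    {"rotation":[0,0,0],"travel":[0,0,0.65],"grip":1},
    {"rotation":[0,0,0],"travel":[0,0,0.8],"grip":1},
    {"rotation":[0,0,0],"travel":[-0.05,-0.1,0.95],"grip":1},
    {"rotation":[0,0,0],"travel":[-0.1,-0.2,0.95],"grip":1},
  ],
)

```text
time: 16.55
position: [0.4952, 0.3464, 0.1725]
tcp_rot: [[0.973, 0.229, 0.005], [0.229, -0.973, 0.004], [0.006, -0.003, -1.0]]
contact_force: [-0.2, 0.7, -7.6]
grip_width: 0.0495
```

Call:
send_rows(
  series=[
    {"rotation":[0,0,0],"travel":[-0.02,-0.12,0],"grip":1},
    {"rotation":[0,0,0],"travel":[-0.04,-0.25,0],"grip":1},
    {"rotation":[0,0,0],"travel":[-0.06,-0.38,0],"grip":1},
    {"rotation":[0,0,0],"travel":[-0.08,-0.5,0],"grip":1},
    {"rotation":[0,0,0],"travel":[-0.1,-0.63,0],"grip":1},
    {"rotation":[0,0,0],"travel":[-0.12,-0.75,0],"grip":1},
    {"rotation":[0,0,0],"travel":[-0.14,-0.88,0],"grip":1},
    {"rotation":[0,0,0],"travel":[-0.16,-1,0],"grip":1},
  ],
)

```text
time: 17.55
position: [0.4623, 0.1469, 0.1723]
tcp_rot: [[0.973, 0.23, 0.005], [0.23, -0.973, 0.006], [0.006, -0.005, -1.0]]
contact_force: [0.9, -0.0, -7.0]
grip_width: 0.0495
```

Call:
send_rows(
  series=[
    {"rotation":[0,0,0],"travel":[-0.03,-0.15,0],"grip":1},
    {"rotation":[0,0,0],"travel":[-0.06,-0.3,0],"grip":1},
    {"rotation":[0,0,0],"travel":[-0.09,-0.45,0],"grip":1},
    {"rotation":[0,0,0],"travel":[-0.12,-0.6,0],"grip":1},
    {"rotation":[0,0,0],"travel":[-0.15,-0.75,0],"grip":1},
    {"rotation":[0,0,0],"travel":[-0.18,-0.9,0],"grip":1},
    {"rotation":[0,0,0],"travel":[-0.21,-1,0],"grip":1},
    {"rotation":[0,0,0],"travel":[-0.21,-1,0],"grip":1},
  ],
)

```text
time: 18.55
position: [0.4197, -0.0534, 0.1721]
tcp_rot: [[0.974, 0.228, 0.005], [0.228, -0.974, 0.007], [0.006, -0.005, -1.0]]
contact_force: [-0.0, 0.1, -6.6]
grip_width: 0.0498
```

```bash
python3 w.py w5.png deck switch_tip block_top
```

```text
cam [ 0.482 -0.041  0.388] [-0.225 -0.057 -0.973]
deck 0.74 [303.4  21.8] [ 0.5851 -0.0662  0.055 ]
deck 0.63 [203.3 148.2] [0.4395 0.0068 0.055 ]
switch_tip 0.9 [129.9   6.1] [0.549  0.0838 0.102 ]
block_top 0.85 [254.5 249.2] [ 0.333  -0.0755  0.045 ]
18.75 [ 0.4209 -0.0514  0.1724] [[0.973, 0.232, 0.006], [0.232, -0.973, 0.007], [0.007, -0.006, -1.0]] [ 0.28319383  1.20324594 -6.70042579]
```

View pics/w5.png

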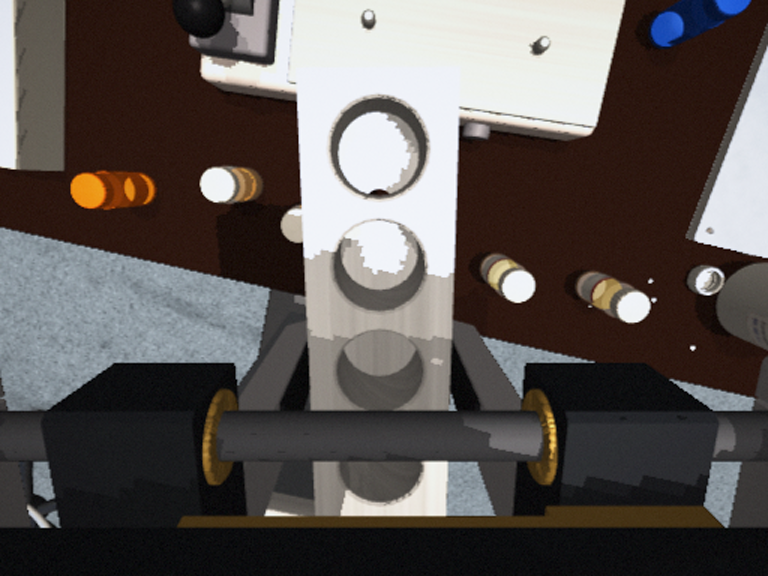

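Pegs at (368,15) and (541,43). Held block: end bore at (380,146), second at (379,264). Vial caps at (220,184), (293,224, partly hidden), (516,286), (631,306).

```bash
cat > d.py <<'E'
from h import *
p=manip.camera("wrist"); s=manip.observe(); T=s["position"]; R=s["tcp_rot"]
f=lambda u,z: onz(p,np.array(u)/1.5,z)
P=[f((368,15),.066),f((541,43),.066)];m=(P[0]+P[1])/2;d=P[0]-P[1]
print("pegs",P,np.linalg.norm(d),"deck",m.round(4),"yaw",np.degrees(np.arctan2(d[1],d[0])))
zt=T[2]+.0197+.045
b1,b2=f((379.5,147),zt),f((379,265),zt);d=b1-b2
print("bores in tool",R.T@(b1-T),R.T@(b2-T),np.linalg.norm(d),"blockyaw",np.degrees(np.arctan2(d[1],d[0])),"tool",np.degrees(np.arctan2(R[1,0],R[0,0])))
for u in [(220,184),(516,286),(631,306),(90,190)]: print(f(u,.072).round(4))
E
python3 d.py
```

```text
pegs [array([ 0.58030782, -0.0058681 ,  0.066     ]), array([ 0.59009047, -0.1180545 ,  0.066     ])] 0.11261211389544176 deck [ 0.5852 -0.062   0.066 ] yaw 94.98358433822546
bores in tool [ 0.0740162   0.00049388 -0.06420014] [ 0.03588629  0.00033684 -0.06445946] 0.03813111563735879 blockyaw 13.178847985935496 tool 13.41266215330517
[0.4546 0.0676 0.072 ]
[ 0.4334 -0.148   0.072 ]
[ 0.4385 -0.2322  0.072 ]
[0.43   0.1532 0.072 ]
```

```bash
python3 - <<'E'
from h import *
for i in range(3):
    s=manip.observe(); p=manip.camera("wrist"); R=s["tcp_rot"];c,a=ray(p,[252.87,189.31])
    print(s["time"],s["position"].round(4),"camoff in tool",(R.T@(c-s["position"])).round(4),"axis in tool",(R.T@a).round(4),"axes w",a.round(4),"tool z",R[:,2].round(4))
    Rc=cv2.Rodrigues(np.array(p["rvec"],float))[0]; print((R.T@Rc.T).round(4).tolist())
for n in("scene","side"):
    p=manip.camera(n)
    for q in("deck","switch_tip"): print(n,q,[(d["uv"],round(d["confidence"],2)) for d in manip.mark_of(p,q)[:1]], proj(p,[[.5852,-.062,.055]]))
    save(p,n+"5.png",(200,130,330,230),6)
E
```

```text
18.8 [ 0.4208 -0.0516  0.1723] camoff in tool [ 0.0649  0.0006 -0.2158] axis in tool [-2.294e-01 -4.000e-04  9.733e-01] axes w [-0.218  -0.046  -0.9749] tool z [ 0.0054  0.0069 -1.    ]
[[0.0002, -0.9733, -0.2294], [1.0, 0.0003, -0.0004], [0.0005, -0.2294, 0.9733]]
18.85 [ 0.4207 -0.0518  0.1723] camoff in tool [ 0.0649  0.0007 -0.2158] axis in tool [-2.294e-01 -4.000e-04  9.733e-01] axes w [-0.2182 -0.0462 -0.9748] tool z [ 0.0051  0.0067 -1.    ]
[[0.0001, -0.9733, -0.2294], [1.0, 0.0003, -0.0004], [0.0005, -0.2294, 0.9733]]
18.9 [ 0.4206 -0.0521  0.1723] camoff in tool [ 0.0649  0.0006 -0.2158] axis in tool [-2.294e-01 -5.000e-04  9.733e-01] axes w [-0.2184 -0.0463 -0.9748] tool z [ 0.0051  0.0065 -1.    ]
[[0.0001, -0.9733, -0.2295], [1.0, 0.0003, -0.0005], [0.0005, -0.2295, 0.9733]]
scene deck [([275.6, 176.3], 0.9)] [[273.41013596 179.18371509]]
scene switch_tip [([245.4, 173.7], 0.38)] [[273.41013596 179.18371509]]
side deck [([249.5, 189.9], 0.58)] [[248.17572184 189.40401366]]
side switch_tip [([236.4, 189.8], 0.44)] [[248.17572184 189.40401366]]
```

Now rotate to the base's yaw and move over the deck at height.

Call:
send_rows(
  series=[
    {"rotation":[0,0,0.113],"travel":[0.1,0,0.05],"grip":1},
    {"rotation":[0,0,0.226],"travel":[0.2,-0.01,0.05],"grip":1},
    {"rotation":[0,0,0.34],"travel":[0.3,-0.02,0.05],"grip":1},
    {"rotation":[0,0,0.453],"travel":[0.42,-0.03,0.05],"grip":1},
    {"rotation":[0,0,0.567],"travel":[0.53,-0.03,0.05],"grip":1},
    {"rotation":[0,0,0.68],"travel":[0.64,-0.04,0.05],"grip":1},
    {"rotation":[0,0,0.793],"travel":[0.75,-0.04,0.05],"grip":1},
    {"rotation":[0,0,0.907],"travel":[0.826,-0.04,0.05],"grip":1},
  ],
)

```text
time: 20.25
position: [0.5863, -0.0615, 0.1817]
tcp_rot: [[-0.091, 0.996, -0.006], [0.996, 0.091, 0.006], [0.006, -0.005, -1.0]]
contact_force: [0.0, 0.4, -7.4]
grip_width: 0.0498
```

Call:
send_rows(
  series=[
    {"rotation":[0,0,0],"travel":[0,0,0],"grip":1},
    {"rotation":[0,0,0],"travel":[0,0,-0.05],"grip":1},
    {"rotation":[0,0,0],"travel":[0,0,-0.1],"grip":1},
    {"rotation":[0,0,0],"travel":[0,0,-0.15],"grip":1},
    {"rotation":[0,0,0],"travel":[0,0,-0.2],"grip":1},
    {"rotation":[0,0,0],"travel":[0,0,-0.25],"grip":1},
    {"rotation":[0,0,0],"travel":[0,0,-0.25],"grip":1},
    {"rotation":[0,0,0],"travel":[0,0,-0.25],"grip":1},
  ],
)

```text
time: 21.25
position: [0.5866, -0.0613, 0.1319]
tcp_rot: [[-0.091, 0.996, -0.005], [0.996, 0.091, 0.006], [0.006, -0.005, -1.0]]
contact_force: [0.9, 0.5, -7.4]
grip_width: 0.0498
```

```bash
python3 - <<'E'
from h import *
s=manip.observe(); T=s["position"];R=s["tcp_rot"];print(s["time"],T.round(4),R.round(4).tolist(),s["contact_force"],s["q"].round(2))
w=manip.camera("wrist"); a=manip.camera("scene"); b=manip.camera("side")
W=cv2.resize(w["image"][:,:,::-1],None,fx=1.5,fy=1.5)
A=cv2.resize(np.ascontiguousarray(a["image"][130:215,215:321,::-1]),None,fx=3.77,fy=3.77,interpolation=cv2.INTER_CUBIC)
cv2.imwrite("pics/w6.png",W)
B=cv2.resize(np.ascontiguousarray(b["image"][150:235,210:316,::-1]),None,fx=3.77,fy=3.77,interpolation=cv2.INTER_CUBIC)
cv2.imwrite("pics/ab6.png",np.hstack([A,B]))
E
```

```text
21.25 [ 0.5866 -0.0613  0.1319] [[-0.0906, 0.9959, -0.0053], [0.9959, 0.0906, 0.0059], [0.0064, -0.0047, -1.0]] [ 0.90473566  0.54911735 -7.35070356] [ 0.48  0.67 -0.69  1.71  0.5   0.95 -0.31]
```

View pics/w6.png

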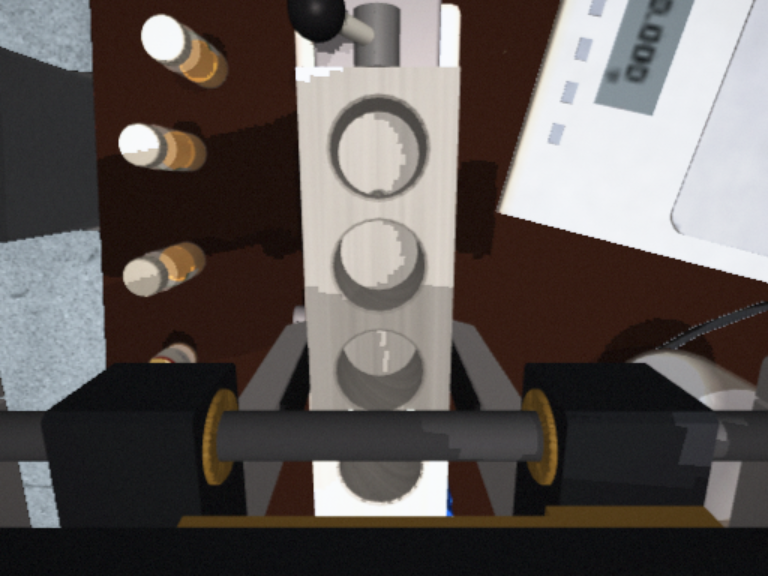

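The held block covers the deck, and the housing's +y end shows at x≈295–460, centred on the block (~378). Vial caps at (165,40), (140,145), (142,277). I'll check the vials from this yaw against the earlier ones.

```bash
python3 - <<'E'
from h import *
p=manip.camera("wrist"); s=manip.observe(); T=s["position"];R=s["tcp_rot"]
f=lambda u,z: onz(p,np.array(u)/1.5,z)
print("vials (prev .4546 .0676 | .4382+,.0068+.006 | .4404,-.0734+.006)")
for u in [(165,40),(140,145),(142,277)]: print(f(u,.072).round(4))
zt=T[2]+.0647
for u in [(379.5,147),(379,265)]: print("bore",f(u,zt).round(4))
print("housing edges",f((295,60),.05).round(4),f((460,60),.05).round(4), f((460,5),.05).round(4))
E
```

```text
vials (prev .4546 .0676 | .4382+,.0068+.006 | .4404,-.0734+.006)
[0.4546 0.0662 0.072 ]
[0.4393 0.0089 0.072 ]
[ 0.4386 -0.0699  0.072 ]
bore [0.5793 0.0121 0.1968]
bore [ 0.5826 -0.0259  0.1968]
housing edges [0.5225 0.0673 0.05  ] [0.6214 0.0762 0.05  ] [0.6175 0.1057 0.05  ]
```

View pics/ab6.png

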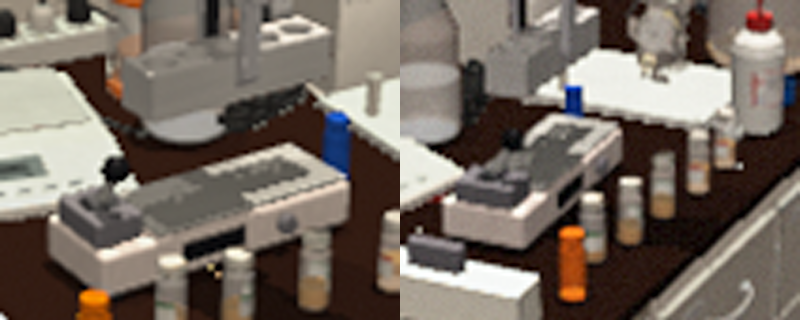

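Close-range estimates agree to about 1.5 mm, so the deck is at about (0.585,-0.0625), yaw 95°. The block needs dx -1 mm, dy +1 mm, then down onto the pegs.

Call:
send_rows(
  series=[
    {"rotation":[0,0,0],"travel":[-0.006,0.005,-0.08],"grip":1},
    {"rotation":[0,0,0],"travel":[-0.006,0.005,-0.16],"grip":1},
    {"rotation":[0,0,0],"travel":[-0.006,0.005,-0.24],"grip":1},
    {"rotation":[0,0,0],"travel":[-0.006,0.005,-0.31],"grip":1},
    {"rotation":[0,0,0],"travel":[-0.006,0.005,-0.37],"grip":1},
    {"rotation":[0,0,0],"travel":[-0.006,0.005,-0.41],"grip":1},
    {"rotation":[0,0,0],"travel":[-0.006,0.005,-0.435],"grip":1},
    {"rotation":[0,0,0],"travel":[-0.006,0.005,-0.435],"grip":1},
  ],
)

```text
time: 22.45
position: [0.5854, -0.0608, 0.045]
tcp_rot: [[-0.09, 0.996, -0.005], [0.996, 0.09, 0.005], [0.006, -0.005, -1.0]]
contact_force: [-0.2, -0.9, -7.1]
grip_width: 0.0496
```

Call:
send_rows(
  series=[
    {"rotation":[0,0,0],"travel":[0,0,-0.005],"grip":1},
    {"rotation":[0,0,0],"travel":[0,0,-0.01],"grip":1},
    {"rotation":[0,0,0],"travel":[0,0,-0.015],"grip":1},
    {"rotation":[0,0,0],"travel":[0,0,-0.02],"grip":1},
    {"rotation":[0,0,0],"travel":[0,0,-0.025],"grip":1},
    {"rotation":[0,0,0],"travel":[0,0,-0.03],"grip":1},
    {"rotation":[0,0,0],"travel":[0,0,-0.03],"grip":1},
    {"rotation":[0,0,0],"travel":[0,0,-0.03],"grip":1},
  ],
)

```text
time: 23.45
position: [0.5852, -0.0613, 0.0389]
tcp_rot: [[-0.09, 0.996, -0.006], [0.996, 0.09, 0.005], [0.005, -0.005, -1.0]]
contact_force: [-0.5, -2.9, -6.7]
grip_width: 0.0499
```

Call:
send_rows(
  series=[
    {"rotation":[0,0,0],"travel":[0,-0.005,-0.005],"grip":1},
    {"rotation":[0,0,0],"travel":[0,-0.005,-0.01],"grip":1},
    {"rotation":[0,0,0],"travel":[0,-0.005,-0.015],"grip":1},
    {"rotation":[0,0,0],"travel":[0,-0.005,-0.02],"grip":1},
    {"rotation":[0,0,0],"travel":[0,-0.005,-0.022],"grip":1},
    {"rotation":[0,0,0],"travel":[0,-0.005,-0.022],"grip":1},
    {"rotation":[0,0,0],"travel":[0,-0.005,-0.022],"grip":1},
    {"rotation":[0,0,0],"travel":[0,-0.005,-0.022],"grip":1},
  ],
)

```text
time: 24.45
position: [0.5855, -0.0615, 0.0354]
tcp_rot: [[-0.091, 0.996, -0.005], [0.996, 0.091, 0.005], [0.006, -0.004, -1.0]]
contact_force: [-3.8, 2.0, 5.8]
grip_width: 0.0497
```

Seated: z matches the on-table grip height plus 55 mm. Release, rise, and go toward vial 1.

Call:
send_rows(
  series=[
    {"rotation":[0,0,0],"travel":[0,0,0],"grip":0.4},
    {"rotation":[0,0,0],"travel":[0,0,0],"grip":0.2},
    {"rotation":[0,0,0],"travel":[0,0,0],"grip":0.2},
    {"rotation":[0,0,0],"travel":[0,0,0],"grip":0.2},
    {"rotation":[0,0,0],"travel":[0,0,0.15],"grip":0.2},
    {"rotation":[0,0,0],"travel":[0,0,0.35],"grip":0.2},
    {"rotation":[0,0,0],"travel":[0,0,0.55],"grip":0.3},
    {"rotation":[0,0,0],"travel":[0,0,0.7],"grip":0.4},
  ],
)

```text
time: 25.45
position: [0.586, -0.0614, 0.1772]
tcp_rot: [[-0.091, 0.996, -0.003], [0.996, 0.091, 0.005], [0.005, -0.003, -1.0]]
contact_force: [1.3, -0.5, -1.1]
grip_width: 0.0593
```

Call:
send_rows(
  series=[
    {"rotation":[0,0,0],"travel":[-0.05,0.02,0],"grip":0.4},
    {"rotation":[0,0,0],"travel":[-0.15,0.1,0],"grip":0.4},
    {"rotation":[0,0,0],"travel":[-0.25,0.2,0],"grip":0.4},
    {"rotation":[0,0,0],"travel":[-0.35,0.3,0],"grip":0.4},
    {"rotation":[0,0,0],"travel":[-0.45,0.4,0],"grip":0.4},
    {"rotation":[0,0,0],"travel":[-0.55,0.5,0],"grip":0.4},
    {"rotation":[0,0,0],"travel":[-0.655,0.64,0],"grip":0.4},
    {"rotation":[0,0,0],"travel":[-0.655,0.64,0],"grip":0.4},
  ],
)

```text
time: 26.45
position: [0.4523, 0.0682, 0.1764]
tcp_rot: [[-0.095, 0.995, -0.005], [0.995, 0.095, 0.005], [0.005, -0.005, -1.0]]
contact_force: [-0.1, -0.6, 0.1]
grip_width: 0.0563
```

```bash
python3 w.py w7.png vial_1_center block_top switch_tip
```

```text
cam [0.446 0.132 0.393] [ 0.027 -0.23  -0.973]
vial_1_center 0.87 [255.6 175.6] [0.4537 0.0673 0.036 ]
block_top 0.47 [229.7 281. ] [ 0.4343 -0.0679  0.045 ]
switch_tip 0.66 [356.2 197.8] [0.5528 0.0668 0.102 ]
26.65 [0.4551 0.0656 0.1766] [[-0.089, 0.996, -0.004], [0.996, 0.089, 0.005], [0.005, -0.003, -1.0]] [-0.68637291  0.18548005  0.38353846]
```

View pics/w7.png

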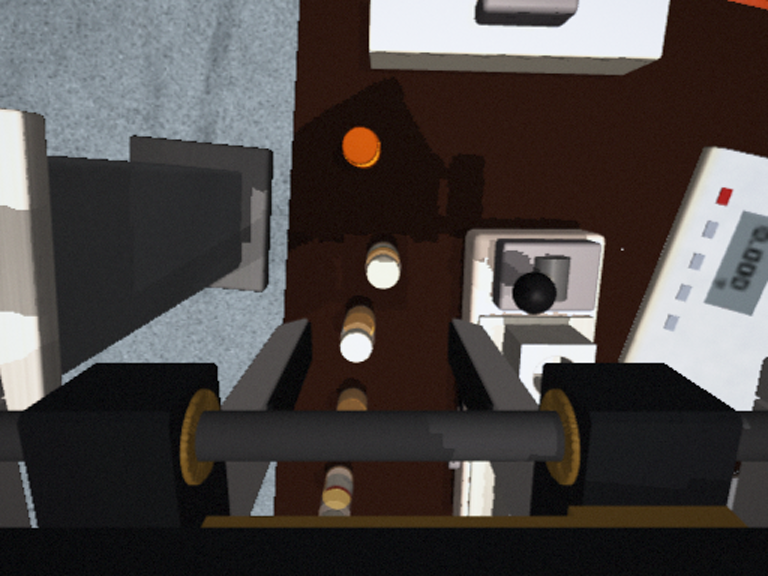

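This view shows V1's cap at (384,273), V2 at (356,347) and orange at (361,147), with the switch ball at (534,293). The tool stands right above V1. Descend, grip, lift.

Call:
send_rows(
  series=[
    {"rotation":[0,0,0],"travel":[-0.005,0.005,-0.15],"grip":0.4},
    {"rotation":[0,0,0],"travel":[-0.005,0.005,-0.3],"grip":0.4},
    {"rotation":[0,0,0],"travel":[-0.005,0.005,-0.45],"grip":0.4},
    {"rotation":[0,0,0],"travel":[-0.005,0.005,-0.6],"grip":0.4},
    {"rotation":[0,0,0],"travel":[-0.005,0.005,-0.72],"grip":0.4},
    {"rotation":[0,0,0],"travel":[-0.005,0.005,-0.8],"grip":0.4},
    {"rotation":[0,0,0],"travel":[-0.005,0.005,-0.823],"grip":0.4},
    {"rotation":[0,0,0],"travel":[-0.005,0.005,-0.823],"grip":0.5},
  ],
)

```text
time: 27.65
position: [0.4543, 0.0663, 0.0119]
tcp_rot: [[-0.088, 0.996, -0.004], [0.996, 0.088, 0.005], [0.005, -0.004, -1.0]]
contact_force: [-0.0, 0.2, -0.5]
grip_width: 0.0499
```

Call:
send_rows(
  series=[
    {"rotation":[0,0,0],"travel":[0,0,0],"grip":1},
    {"rotation":[0,0,0],"travel":[0,0,0],"grip":1},
    {"rotation":[0,0,0],"travel":[0,0,0],"grip":1},
    {"rotation":[0,0,0],"travel":[0,0,0],"grip":1},
    {"rotation":[0,0,0],"travel":[0,0,0],"grip":1},
    {"rotation":[0,0,0],"travel":[0,0,0.1],"grip":1},
    {"rotation":[0,0,0],"travel":[0,0,0.25],"grip":1},
    {"rotation":[0,0,0],"travel":[0,0,0.4],"grip":1},
  ],
  grip_force=20,
)

```text
time: 28.65
position: [0.4537, 0.0662, 0.0924]
tcp_rot: [[-0.089, 0.996, -0.005], [0.996, 0.089, 0.005], [0.005, -0.005, -1.0]]
contact_force: [0.3, -0.5, -0.8]
grip_width: 0.0265
```

Vial 1 held (26.5 mm). Carry it above the +76 bore.

Call:
send_rows(
  series=[
    {"rotation":[0,0,0],"travel":[0,-0.05,0.15],"grip":1},
    {"rotation":[0,0,0],"travel":[0,-0.15,0.28],"grip":1},
    {"rotation":[0,0,0],"travel":[0.1,-0.25,0.28],"grip":1},
    {"rotation":[0,0,0],"travel":[0.25,-0.27,0.28],"grip":1},
    {"rotation":[0,0,0],"travel":[0.4,-0.27,0.28],"grip":1},
    {"rotation":[0,0,0],"travel":[0.55,-0.27,0.28],"grip":1},
    {"rotation":[0,0,0],"travel":[0.626,-0.27,0.28],"grip":1},
    {"rotation":[0,0,0],"travel":[0.626,-0.27,0.28],"grip":1},
  ],
)

```text
time: 29.65
position: [0.579, 0.0124, 0.1476]
tcp_rot: [[-0.088, 0.996, -0.006], [0.996, 0.088, 0.005], [0.006, -0.006, -1.0]]
contact_force: [-1.1, -0.4, -0.4]
grip_width: 0.0269
```

```bash
python3 w.py w8.png vial_1_center block_top switch_tip
```

```text
cam [0.574 0.076 0.364] [ 0.024 -0.23  -0.973]
vial_1_center 0.96 [252.5 216.8] [ 0.5806 -0.0304  0.036 ]
block_top 0.73 [253.6 272.5] [ 0.5876 -0.0938  0.045 ]
switch_tip 0.86 [217.  120.4] [0.5422 0.0726 0.102 ]
29.85 [0.5778 0.0122 0.1483] [[-0.089, 0.996, -0.006], [0.996, 0.089, 0.004], [0.005, -0.006, -1.0]] [ 0.2620351  -0.29713824 -1.018522  ]
```

View pics/w8.png

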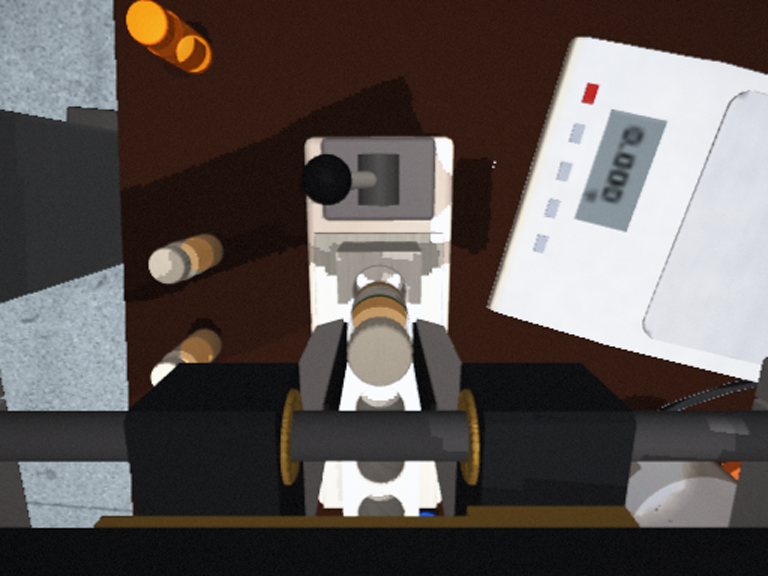

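Vial held upright with its cap at (380,352), lined up along the block; bores are visible below at (380,412), (380,465), (380,512).

```bash
python3 - <<'E'
from h import *
p=manip.camera("wrist"); s=manip.observe(); T=s["position"];R=s["tcp_rot"];print(T)
f=lambda u,z: onz(p,np.array(u)/1.5,z)
v=T[2]-.0119
print("cap top",f((380,352),v+.072), "mark",[onz(p,d["uv"],v+.036).round(4) for d in manip.mark_of(p,"vial_1_center")[:1]])
C=np.array([.5857,-.0637,.1]);u=np.array([-.089,.996,0])
print((proj(p,[C+k*.038*u for k in(2,1,0,-1,-2)])*1.5).round(1).tolist())
for q in("block_top","block_center"): print([(np.array(d["uv"])*1.5,onz(p,d["uv"],.1).round(4)) for d in manip.mark_of(p,q)[:1]])
E
```

```text
[0.57803404 0.01218312 0.14839681]
cap top [0.57717004 0.01517136 0.20849681] mark [array([0.5766, 0.0128, 0.1725])]
[[383.5, 290.0], [383.3, 350.3], [383.2, 407.0], [383.1, 460.4], [382.9, 510.9]]
[(array([383.7, 410.4]), array([ 0.5862, -0.066 ,  0.1   ]))]
[(array([381.15, 387.45]), array([ 0.5832, -0.0505,  0.1   ]))]
```

Call:
send_rows(
  series=[
    {"rotation":[0,0,0],"travel":[0.004,-0.005,-0.06],"grip":1},
    {"rotation":[0,0,0],"travel":[0.004,-0.005,-0.12],"grip":1},
    {"rotation":[0,0,0],"travel":[0.004,-0.005,-0.18],"grip":1},
    {"rotation":[0,0,0],"travel":[0.004,-0.005,-0.22],"grip":1},
    {"rotation":[0,0,0],"travel":[0.004,-0.005,-0.26],"grip":1},
    {"rotation":[0,0,0],"travel":[0.004,-0.005,-0.3],"grip":1},
    {"rotation":[0,0,0],"travel":[0.004,-0.005,-0.335],"grip":1},
    {"rotation":[0,0,0],"travel":[0.004,-0.005,-0.335],"grip":1},
  ],
)

```text
time: 31.05
position: [0.5791, 0.0111, 0.0811]
tcp_rot: [[-0.089, 0.996, -0.006], [0.996, 0.089, 0.004], [0.005, -0.006, -1.0]]
contact_force: [0.2, -0.6, -0.1]
grip_width: 0.0269
```

Vial 1 is in. Release, rise, and go over vial 2.

Call:
send_rows(
  series=[
    {"rotation":[0,0,0],"travel":[0,0,0],"grip":0.4},
    {"rotation":[0,0,0],"travel":[0,0,0],"grip":0.4},
    {"rotation":[0,0,0],"travel":[0,0,0],"grip":0.4},
    {"rotation":[0,0,0],"travel":[0,0,0.1],"grip":0.4},
    {"rotation":[0,0,0],"travel":[0,0,0.22],"grip":0.4},
    {"rotation":[0,0,0],"travel":[0,0,0.34],"grip":0.4},
    {"rotation":[0,0,0],"travel":[0,0,0.48],"grip":0.4},
    {"rotation":[0,0,0],"travel":[-0.05,0,0.48],"grip":0.4},
  ],
)

```text
time: 32.05
position: [0.5708, 0.0117, 0.179]
tcp_rot: [[-0.088, 0.996, -0.001], [0.996, 0.088, 0.005], [0.005, -0.001, -1.0]]
contact_force: [-0.3, -0.5, 0.6]
grip_width: 0.0561
```

Call:
send_rows(
  series=[
    {"rotation":[0,0,0],"travel":[-0.1,0,0],"grip":0.4},
    {"rotation":[0,0,0],"travel":[-0.22,0,0],"grip":0.4},
    {"rotation":[0,0,0],"travel":[-0.34,0,0],"grip":0.4},
    {"rotation":[0,0,0],"travel":[-0.46,0,-0.1],"grip":0.4},
    {"rotation":[0,0,0],"travel":[-0.58,0,-0.2],"grip":0.4},
    {"rotation":[0,0,0],"travel":[-0.65,0,-0.3],"grip":0.4},
    {"rotation":[0,0,0],"travel":[-0.65,0,-0.3],"grip":0.4},
    {"rotation":[0,0,0],"travel":[-0.65,0,-0.3],"grip":0.4},
  ],
)

```text
time: 33.05
position: [0.4415, 0.0119, 0.1192]
tcp_rot: [[-0.088, 0.996, -0.001], [0.996, 0.088, 0.006], [0.006, -0.0, -1.0]]
contact_force: [0.6, -0.7, -0.1]
grip_width: 0.0561
```

```bash
cat > v.py <<'E'
from h import *
p=manip.camera("wrist"); s=manip.observe(); T=s["position"];R=s["tcp_rot"]
print(s["time"],T.round(4),R[:,2].round(4),s["grip_width"])
for d in manip.mark_of(p,"vial_1_center")[:6]:
    if d["confidence"]>.15: print("mark",round(d["confidence"],2),np.round(d["uv"],1),"table",onz(p,d["uv"],.036).round(4),"bore",onz(p,d["uv"],.104).round(4))
im=cv2.cvtColor(p["image"],cv2.COLOR_RGB2HSV); m=((im[...,2]>95)&(im[...,1]<60)).astype(np.uint8)
n,l,st,c=cv2.connectedComponentsWithStats(m)
for i in range(1,n):
    x,y=onz(p,c[i],.072)[:2]
    if 150<st[i,4]<2500 and .40<x<.48: print("cap?",c[i].round(1),st[i,2:].tolist(),round(x,4),round(y,4))
E
python3 v.py
```

```text
33.1 [0.442  0.012  0.1194] [ 1.0e-04  5.6e-03 -1.0e+00] 0.056363488674869296
mark 0.69 [425.5 216.6] table [ 0.62   -0.0056  0.036 ] bore [0.578  0.0128 0.104 ]
cap? [250.4 195. ] [28, 28, 609] 0.4384 0.0101
cap? [243.4 267.2] [26, 15, 313] 0.4379 -0.0602
cap? [231.3 337.3] [24, 16, 274] 0.4321 -0.1371
```

Call:
send_rows(
  series=[
    {"rotation":[0,0,0],"travel":[-0.015,-0.008,-0.1],"grip":0.4},
    {"rotation":[0,0,0],"travel":[-0.015,-0.008,-0.2],"grip":0.4},
    {"rotation":[0,0,0],"travel":[-0.015,-0.008,-0.3],"grip":0.4},
    {"rotation":[0,0,0],"travel":[-0.015,-0.008,-0.4],"grip":0.4},
    {"rotation":[0,0,0],"travel":[-0.015,-0.008,-0.5],"grip":0.4},
    {"rotation":[0,0,0],"travel":[-0.015,-0.008,-0.557],"grip":0.4},
    {"rotation":[0,0,0],"travel":[-0.015,-0.008,-0.557],"grip":0.4},
    {"rotation":[0,0,0],"travel":[-0.015,-0.008,-0.557],"grip":0.5},
  ],
)

```text
time: 34.15
position: [0.4397, 0.0105, 0.0086]
tcp_rot: [[-0.088, 0.996, 0.001], [0.996, 0.088, 0.006], [0.006, 0.002, -1.0]]
contact_force: [0.4, 0.4, -0.0]
grip_width: 0.0497
```

Call:
send_rows(
  series=[
    {"rotation":[0,0,0],"travel":[0,0,0],"grip":1},
    {"rotation":[0,0,0],"travel":[0,0,0],"grip":1},
    {"rotation":[0,0,0],"travel":[0,0,0],"grip":1},
    {"rotation":[0,0,0],"travel":[0,0,0],"grip":1},
    {"rotation":[0,0,0],"travel":[0,0,0],"grip":1},
    {"rotation":[0,0,0],"travel":[0,0,0.15],"grip":1},
    {"rotation":[0,0,0],"travel":[0,0,0.3],"grip":1},
    {"rotation":[0,0,0],"travel":[0,0,0.4],"grip":1},
  ],
)

```text
time: 35.15
position: [0.4396, 0.0106, 0.0895]
tcp_rot: [[-0.088, 0.996, 0.002], [0.996, 0.088, 0.006], [0.006, 0.002, -1.0]]
contact_force: [-0.7, 0.3, -1.2]
grip_width: 0.0268
```

Call:
send_rows(
  series=[
    {"rotation":[0,0,0],"travel":[0,0,0.15],"grip":1},
    {"rotation":[0,0,0],"travel":[0.12,-0.05,0.3],"grip":1},
    {"rotation":[0,0,0],"travel":[0.24,-0.1,0.3],"grip":1},
    {"rotation":[0,0,0],"travel":[0.36,-0.15,0.3],"grip":1},
    {"rotation":[0,0,0],"travel":[0.48,-0.18,0.3],"grip":1},
    {"rotation":[0,0,0],"travel":[0.6,-0.18,0.3],"grip":1},
    {"rotation":[0,0,0],"travel":[0.716,-0.18,0.3],"grip":1},
    {"rotation":[0,0,0],"travel":[0.716,-0.18,0.3],"grip":1},
  ],
)

```text
time: 36.15
position: [0.5836, -0.0253, 0.1488]
tcp_rot: [[-0.088, 0.996, 0.001], [0.996, 0.088, 0.007], [0.007, 0.002, -1.0]]
contact_force: [-0.9, 0.4, -0.5]
grip_width: 0.0267
```

```bash
cat >> v.py <<'E'
import sys
if len(sys.argv)>1:  # z of gripped ref: vial in hand
    v=T[2]-float(sys.argv[1])
    for d in manip.mark_of(p,"vial_1_center")[:4]: print("hand mark",round(d["confidence"],2),np.round(d["uv"],1),onz(p,d["uv"],v+.036).round(4))
E
python3 v.py .008
```

```text
36.2 [ 0.5822 -0.0252  0.1488] [ 1.0e-04  6.3e-03 -1.0e+00] 0.026435783710362138
mark 0.97 [251.6 152.4] table [0.5787 0.004  0.036 ] bore [0.5783 0.011  0.104 ]
cap? [107.2 215.1] [27, 30, 533] 0.4395 -0.0676
hand mark 0.97 [251.6 152.4] [0.5778 0.0185 0.1768]
```

Call:
send_rows(
  series=[
    {"rotation":[0,0,0],"travel":[0,-0.004,-0.06],"grip":1},
    {"rotation":[0,0,0],"travel":[0,-0.004,-0.12],"grip":1},
    {"rotation":[0,0,0],"travel":[0,-0.004,-0.18],"grip":1},
    {"rotation":[0,0,0],"travel":[0,-0.004,-0.23],"grip":1},
    {"rotation":[0,0,0],"travel":[0,-0.004,-0.28],"grip":1},
    {"rotation":[0,0,0],"travel":[0,-0.004,-0.32],"grip":1},
    {"rotation":[0,0,0],"travel":[0,-0.004,-0.355],"grip":1},
    {"rotation":[0,0,0],"travel":[0,-0.004,-0.355],"grip":1},
  ],
)

```text
time: 37.3
position: [0.5813, -0.0261, 0.0777]
tcp_rot: [[-0.089, 0.996, -0.001], [0.996, 0.089, 0.006], [0.006, -0.0, -1.0]]
contact_force: [-0.1, -1.2, -0.2]
grip_width: 0.0262
```

Vial 2 is in. On to vial 3.

Call:
send_rows(
  series=[
    {"rotation":[0,0,0],"travel":[0,0,0],"grip":0.4},
    {"rotation":[0,0,0],"travel":[0,0,0],"grip":0.4},
    {"rotation":[0,0,0],"travel":[0,0,0],"grip":0.4},
    {"rotation":[0,0,0],"travel":[0,0,0.1],"grip":0.4},
    {"rotation":[0,0,0],"travel":[0,0,0.22],"grip":0.4},
    {"rotation":[0,0,0],"travel":[0,0,0.34],"grip":0.4},
    {"rotation":[0,0,0],"travel":[0,0,0.48],"grip":0.4},
    {"rotation":[0,0,0],"travel":[-0.05,0,0.48],"grip":0.4},
  ],
)

```text
time: 38.3
position: [0.5731, -0.0257, 0.1756]
tcp_rot: [[-0.088, 0.996, 0.004], [0.996, 0.088, 0.006], [0.006, 0.005, -1.0]]
contact_force: [-0.5, -0.3, -0.9]
grip_width: 0.0565
```

Call:
send_rows(
  series=[
    {"rotation":[0,0,0],"travel":[-0.1,-0.05,0],"grip":0.4},
    {"rotation":[0,0,0],"travel":[-0.22,-0.1,0],"grip":0.4},
    {"rotation":[0,0,0],"travel":[-0.34,-0.15,0],"grip":0.4},
    {"rotation":[0,0,0],"travel":[-0.46,-0.2,-0.1],"grip":0.4},
    {"rotation":[0,0,0],"travel":[-0.58,-0.2,-0.2],"grip":0.4},
    {"rotation":[0,0,0],"travel":[-0.66,-0.2,-0.3],"grip":0.4},
    {"rotation":[0,0,0],"travel":[-0.66,-0.2,-0.3],"grip":0.4},
    {"rotation":[0,0,0],"travel":[-0.66,-0.2,-0.3],"grip":0.4},
  ],
)

```text
time: 39.3
position: [0.4419, -0.0655, 0.116]
tcp_rot: [[-0.089, 0.996, 0.005], [0.996, 0.089, 0.006], [0.006, 0.006, -1.0]]
contact_force: [-0.0, 0.4, 0.6]
grip_width: 0.0563
```

```bash
python3 v.py
```

```text
39.35 [ 0.4423 -0.0655  0.1161] [ 0.0059  0.0064 -1.    ] 0.056487048856264495
mark 0.6 [448.9 116.1] table [0.6202 0.0178 0.036 ] bore [0.5775 0.0132 0.104 ]
cap? [249.1 198.2] [28, 28, 588] 0.4382 -0.0694
cap? [236.3 316.1] [20, 18, 212] 0.4359 -0.1876
```

Call:
send_rows(
  series=[
    {"rotation":[-0.004,0.004,0],"travel":[-0.016,-0.017,-0.1],"grip":0.4},
    {"rotation":[-0.004,0.004,0],"travel":[-0.016,-0.017,-0.2],"grip":0.4},
    {"rotation":[-0.004,0.004,0],"travel":[-0.016,-0.017,-0.3],"grip":0.4},
    {"rotation":[-0.004,0.004,0],"travel":[-0.016,-0.017,-0.4],"grip":0.4},
    {"rotation":[-0.004,0.004,0],"travel":[-0.016,-0.017,-0.5],"grip":0.4},
    {"rotation":[-0.004,0.004,0],"travel":[-0.016,-0.017,-0.54],"grip":0.4},
    {"rotation":[-0.004,0.004,0],"travel":[-0.016,-0.017,-0.54],"grip":0.4},
    {"rotation":[-0.004,0.004,0],"travel":[-0.016,-0.017,-0.54],"grip":0.5},
  ],
)

```text
time: 40.4
position: [0.4399, -0.0688, 0.0088]
tcp_rot: [[-0.088, 0.996, 0.001], [0.996, 0.088, 0.0], [-0.0, 0.001, -1.0]]
contact_force: [0.4, -0.4, -0.2]
grip_width: 0.0493
```

Call:
send_rows(
  series=[
    {"rotation":[0,0,0],"travel":[0,0,0],"grip":1},
    {"rotation":[0,0,0],"travel":[0,0,0],"grip":1},
    {"rotation":[0,0,0],"travel":[0,0,0],"grip":1},
    {"rotation":[0,0,0],"travel":[0,0,0],"grip":1},
    {"rotation":[0,0,0],"travel":[0,0,0],"grip":1},
    {"rotation":[0,0,0],"travel":[0,0,0.15],"grip":1},
    {"rotation":[0,0,0],"travel":[0,0,0.3],"grip":1},
    {"rotation":[0,0,0],"travel":[0,0,0.4],"grip":1},
  ],
)

```text
time: 41.4
position: [0.44, -0.0688, 0.0897]
tcp_rot: [[-0.088, 0.996, 0.001], [0.996, 0.088, 0.0], [0.0, 0.001, -1.0]]
contact_force: [0.6, -0.2, -0.2]
grip_width: 0.0264
```

Call:
send_rows(
  series=[
    {"rotation":[0,0,0],"travel":[0,0,0.15],"grip":1},
    {"rotation":[0,0,0],"travel":[0.12,0.026,0.3],"grip":1},
    {"rotation":[0,0,0],"travel":[0.24,0.026,0.3],"grip":1},
    {"rotation":[0,0,0],"travel":[0.36,0.026,0.3],"grip":1},
    {"rotation":[0,0,0],"travel":[0.48,0.026,0.3],"grip":1},
    {"rotation":[0,0,0],"travel":[0.6,0.026,0.3],"grip":1},
    {"rotation":[0,0,0],"travel":[0.733,0.026,0.3],"grip":1},
    {"rotation":[0,0,0],"travel":[0.733,0.026,0.3],"grip":1},
  ],
)

```text
time: 42.4
position: [0.5874, -0.0631, 0.149]
tcp_rot: [[-0.088, 0.996, 0.001], [0.996, 0.088, 0.001], [0.001, 0.001, -1.0]]
contact_force: [-1.0, 0.2, -0.2]
grip_width: 0.0266
```

```bash
python3 v.py .008
```

```text
42.45 [ 0.5859 -0.0633  0.1489] [-3.e-04  8.e-04 -1.e+00] 0.02653216591960609
mark 0.61 [251.2 107. ] table [0.578  0.0124 0.036 ] bore [0.5785 0.0101 0.104 ]
cap? [123.7 229.5] [22, 17, 158] 0.4596 -0.1201
cap? [ 97.  251.3] [24, 28, 384] 0.4319 -0.1465
hand mark 0.61 [251.2 107. ] [0.5791 0.0077 0.1769]
```

Call:
send_rows(
  series=[
    {"rotation":[0,0,0],"travel":[0,-0.002,-0.06],"grip":1},
    {"rotation":[0,0,0],"travel":[0,-0.002,-0.12],"grip":1},
    {"rotation":[0,0,0],"travel":[0,-0.002,-0.18],"grip":1},
    {"rotation":[0,0,0],"travel":[0,-0.002,-0.23],"grip":1},
    {"rotation":[0,0,0],"travel":[0,-0.002,-0.28],"grip":1},
    {"rotation":[0,0,0],"travel":[0,-0.002,-0.32],"grip":1},
    {"rotation":[0,0,0],"travel":[0,-0.002,-0.355],"grip":1},
    {"rotation":[0,0,0],"travel":[0,-0.002,-0.355],"grip":1},
  ],
)

```text
time: 43.55
position: [0.5849, -0.0639, 0.0778]
tcp_rot: [[-0.089, 0.996, -0.001], [0.996, 0.089, 0.0], [0.0, -0.001, -1.0]]
contact_force: [-0.6, 1.1, -0.3]
grip_width: 0.0266
```

Call:
send_rows(
  series=[
    {"rotation":[0,0,0],"travel":[0,0,0],"grip":0.4},
    {"rotation":[0,0,0],"travel":[0,0,0],"grip":0.4},
    {"rotation":[0,0,0],"travel":[0,0,0],"grip":0.4},
    {"rotation":[0,0,0],"travel":[0,0,0.1],"grip":0.4},
    {"rotation":[0,0,0],"travel":[0,0,0.22],"grip":0.4},
    {"rotation":[0,0,0],"travel":[0,0,0.34],"grip":0.4},
    {"rotation":[0,0,0],"travel":[0,0,0.48],"grip":0.4},
    {"rotation":[0,0,0],"travel":[-0.05,0,0.48],"grip":0.4},
  ],
)

```text
time: 44.55
position: [0.5767, -0.0634, 0.1757]
tcp_rot: [[-0.089, 0.996, 0.004], [0.996, 0.089, 0.0], [-0.0, 0.004, -1.0]]
contact_force: [0.1, 0.5, 0.1]
grip_width: 0.0564
```

Call:
send_rows(
  series=[
    {"rotation":[0,0,0],"travel":[-0.12,-0.05,0],"grip":0.4},
    {"rotation":[0,0,0],"travel":[-0.24,-0.12,0],"grip":0.4},
    {"rotation":[0,0,0],"travel":[-0.36,-0.2,0],"grip":0.4},
    {"rotation":[0,0,0],"travel":[-0.48,-0.28,-0.1],"grip":0.4},
    {"rotation":[0,0,0],"travel":[-0.6,-0.35,-0.2],"grip":0.4},
    {"rotation":[0,0,0],"travel":[-0.7,-0.41,-0.3],"grip":0.4},
    {"rotation":[0,0,0],"travel":[-0.7,-0.41,-0.3],"grip":0.4},
    {"rotation":[0,0,0],"travel":[-0.7,-0.41,-0.3],"grip":0.4},
  ],
)

```text
time: 45.55
position: [0.4378, -0.1448, 0.1161]
tcp_rot: [[-0.089, 0.996, 0.005], [0.996, 0.089, 0.001], [0.0, 0.005, -1.0]]
contact_force: [0.8, -0.4, 0.2]
grip_width: 0.0566
```

```bash
python3 v.py
```

```text
45.6 [ 0.4383 -0.1447  0.1164] [ 5.8e-03  6.0e-04 -1.0e+00] 0.05647792217576879
cap? [247.  199.9] [27, 28, 589] 0.4322 -0.1507
cap? [245.6 252.5] [21, 13, 155] 0.4352 -0.2007
cap? [261.5 328.3] [20, 21, 314] 0.4575 -0.2793
```

Call:
send_rows(
  series=[
    {"rotation":[0,0.004,0],"travel":[-0.026,-0.022,-0.1],"grip":0.4},
    {"rotation":[0,0.004,0],"travel":[-0.026,-0.022,-0.2],"grip":0.4},
    {"rotation":[0,0.004,0],"travel":[-0.026,-0.022,-0.3],"grip":0.4},
    {"rotation":[0,0.004,0],"travel":[-0.026,-0.022,-0.4],"grip":0.4},
    {"rotation":[0,0.004,0],"travel":[-0.026,-0.022,-0.5],"grip":0.4},
    {"rotation":[0,0.004,0],"travel":[-0.026,-0.022,-0.54],"grip":0.4},
    {"rotation":[0,0.004,0],"travel":[-0.026,-0.022,-0.54],"grip":0.4},
    {"rotation":[0,0.004,0],"travel":[-0.026,-0.022,-0.54],"grip":0.5},
  ],
)

```text
time: 46.65
position: [0.4339, -0.149, 0.0091]
tcp_rot: [[-0.09, 0.996, 0.001], [0.996, 0.09, 0.0], [0.0, 0.001, -1.0]]
contact_force: [-0.9, -0.4, 0.3]
grip_width: 0.0497
```

Call:
send_rows(
  series=[
    {"rotation":[0,0,0],"travel":[0,0,0],"grip":1},
    {"rotation":[0,0,0],"travel":[0,0,0],"grip":1},
    {"rotation":[0,0,0],"travel":[0,0,0],"grip":1},
    {"rotation":[0,0,0],"travel":[0,0,0],"grip":1},
    {"rotation":[0,0,0],"travel":[0,0,0],"grip":1},
    {"rotation":[0,0,0],"travel":[0,0,0.15],"grip":1},
    {"rotation":[0,0,0],"travel":[0,0,0.3],"grip":1},
    {"rotation":[0,0,0],"travel":[0,0,0.4],"grip":1},
  ],
)

```text
time: 47.65
position: [0.434, -0.1489, 0.09]
tcp_rot: [[-0.09, 0.996, 0.001], [0.996, 0.09, 0.0], [0.0, 0.001, -1.0]]
contact_force: [1.0, 0.6, -0.7]
grip_width: 0.0263
```

Call:
send_rows(
  series=[
    {"rotation":[0,0,0],"travel":[0,0,0.15],"grip":1},
    {"rotation":[0,0,0],"travel":[0.13,0.04,0.3],"grip":1},
    {"rotation":[0,0,0],"travel":[0.26,0.08,0.3],"grip":1},
    {"rotation":[0,0,0],"travel":[0.39,0.12,0.3],"grip":1},
    {"rotation":[0,0,0],"travel":[0.52,0.16,0.3],"grip":1},
    {"rotation":[0,0,0],"travel":[0.65,0.2,0.3],"grip":1},
    {"rotation":[0,0,0],"travel":[0.78,0.238,0.3],"grip":1},
    {"rotation":[0,0,0],"travel":[0.78,0.238,0.3],"grip":1},
  ],
)

```text
time: 48.65
position: [0.5909, -0.1, 0.1493]
tcp_rot: [[-0.091, 0.996, 0.001], [0.996, 0.091, 0.002], [0.002, 0.002, -1.0]]
contact_force: [-0.4, 0.1, -0.8]
grip_width: 0.0266
```

```bash
python3 v.py .008
```

```text
48.7 [ 0.5894 -0.1008  0.1492] [-2.e-04  8.e-04 -1.e+00] 0.02625007288240792
mark 0.86 [249.1  56.1] table [0.5747 0.0247 0.036 ] bore [0.5766 0.0122 0.104 ]
hand mark 0.86 [249.1  56.1] [ 0.5786 -0.0012  0.1772]
```

Call:
send_rows(
  series=[
    {"rotation":[0,0,0],"travel":[-0.001,-0.003,-0.06],"grip":1},
    {"rotation":[0,0,0],"travel":[-0.001,-0.003,-0.12],"grip":1},
    {"rotation":[0,0,0],"travel":[-0.001,-0.003,-0.18],"grip":1},
    {"rotation":[0,0,0],"travel":[-0.001,-0.003,-0.23],"grip":1},
    {"rotation":[0,0,0],"travel":[-0.001,-0.003,-0.28],"grip":1},
    {"rotation":[0,0,0],"travel":[-0.001,-0.003,-0.32],"grip":1},
    {"rotation":[0,0,0],"travel":[-0.001,-0.003,-0.355],"grip":1},
    {"rotation":[0,0,0],"travel":[-0.001,-0.003,-0.355],"grip":1},
  ],
)

```text
time: 49.8
position: [0.589, -0.1007, 0.0779]
tcp_rot: [[-0.091, 0.996, 0.001], [0.996, 0.091, 0.002], [0.002, 0.001, -1.0]]
contact_force: [2.9, 3.5, -2.2]
grip_width: 0.0262
```

Call:
send_rows(
  series=[
    {"rotation":[0,0,0],"travel":[0,0,0],"grip":0.4},
    {"rotation":[0,0,0],"travel":[0,0,0],"grip":0.4},
    {"rotation":[0,0,0],"travel":[0,0,0],"grip":0.4},
    {"rotation":[0,0,0],"travel":[0,0,0.1],"grip":0.4},
    {"rotation":[0,0,0],"travel":[0,0,0.22],"grip":0.4},
    {"rotation":[0,0,0],"travel":[0,0,0.34],"grip":0.4},
    {"rotation":[0,0,0],"travel":[0,0,0.48],"grip":0.4},
    {"rotation":[0,0,0],"travel":[-0.05,0,0.48],"grip":0.4},
  ],
)

```text
time: 50.8
position: [0.5812, -0.1003, 0.1771]
tcp_rot: [[-0.091, 0.996, 0.007], [0.996, 0.091, 0.002], [0.001, 0.007, -1.0]]
contact_force: [0.7, -0.4, -0.3]
grip_width: 0.0563
```

Call:
send_rows(
  series=[
    {"rotation":[0,0,0],"travel":[-0.12,-0.1,0],"grip":0.4},
    {"rotation":[0,0,0],"travel":[-0.24,-0.2,0],"grip":0.4},
    {"rotation":[0,0,0],"travel":[-0.36,-0.3,0],"grip":0.4},
    {"rotation":[0,0,0],"travel":[-0.48,-0.42,-0.1],"grip":0.4},
    {"rotation":[0,0,0],"travel":[-0.6,-0.55,-0.2],"grip":0.4},
    {"rotation":[0,0,0],"travel":[-0.7,-0.65,-0.3],"grip":0.4},
    {"rotation":[0,0,0],"travel":[-0.7,-0.65,-0.3],"grip":0.4},
    {"rotation":[0,0,0],"travel":[-0.7,-0.65,-0.3],"grip":0.4},
  ],
)

```text
time: 51.8
position: [0.442, -0.2295, 0.1177]
tcp_rot: [[-0.092, 0.996, 0.008], [0.996, 0.091, 0.002], [0.002, 0.008, -1.0]]
contact_force: [-0.7, -0.6, 0.5]
grip_width: 0.0562
```

```bash
python3 v.py
```

```text
51.85 [ 0.4426 -0.2293  0.1179] [ 0.0085  0.002  -1.    ] 0.056217727648413596
cap? [246.8 197.3] [28, 32, 671] 0.4363 -0.2334
cap? [264.2 262.9] [22, 22, 377] 0.458 -0.2949
```

Call:
send_rows(
  series=[
    {"rotation":[-0.001,0.005,0],"travel":[-0.027,-0.018,-0.1],"grip":0.4},
    {"rotation":[-0.001,0.005,0],"travel":[-0.027,-0.018,-0.2],"grip":0.4},
    {"rotation":[-0.001,0.005,0],"travel":[-0.027,-0.018,-0.3],"grip":0.4},
    {"rotation":[-0.001,0.005,0],"travel":[-0.027,-0.018,-0.4],"grip":0.4},
    {"rotation":[-0.001,0.005,0],"travel":[-0.027,-0.018,-0.5],"grip":0.4},
    {"rotation":[-0.001,0.005,0],"travel":[-0.027,-0.018,-0.547],"grip":0.4},
    {"rotation":[-0.001,0.005,0],"travel":[-0.027,-0.018,-0.547],"grip":0.4},
    {"rotation":[-0.001,0.005,0],"travel":[-0.027,-0.018,-0.547],"grip":0.5},
  ],
)

```text
time: 52.9
position: [0.4378, -0.2328, 0.0089]
tcp_rot: [[-0.093, 0.996, 0.001], [0.996, 0.093, 0.0], [-0.0, 0.001, -1.0]]
contact_force: [0.9, -0.2, 0.8]
grip_width: 0.0498
```

Call:
send_rows(
  series=[
    {"rotation":[0,0,0],"travel":[0,0,0],"grip":1},
    {"rotation":[0,0,0],"travel":[0,0,0],"grip":1},
    {"rotation":[0,0,0],"travel":[0,0,0],"grip":1},
    {"rotation":[0,0,0],"travel":[0,0,0],"grip":1},
    {"rotation":[0,0,0],"travel":[0,0,0],"grip":1},
    {"rotation":[0,0,0],"travel":[0,0,0.15],"grip":1},
    {"rotation":[0,0,0],"travel":[0,0,0.3],"grip":1},
    {"rotation":[0,0,0],"travel":[0,0,0.4],"grip":1},
  ],
)

```text
time: 53.9
position: [0.4379, -0.2327, 0.0898]
tcp_rot: [[-0.093, 0.996, 0.002], [0.996, 0.093, 0.0], [-0.0, 0.002, -1.0]]
contact_force: [0.4, 0.3, -0.3]
grip_width: 0.0267
```

Call:
send_rows(
  series=[
    {"rotation":[0,0,0],"travel":[0,0,0.15],"grip":1},
    {"rotation":[0,0,0],"travel":[0.13,0.08,0.3],"grip":1},
    {"rotation":[0,0,0],"travel":[0.26,0.16,0.3],"grip":1},
    {"rotation":[0,0,0],"travel":[0.39,0.24,0.3],"grip":1},
    {"rotation":[0,0,0],"travel":[0.52,0.32,0.3],"grip":1},
    {"rotation":[0,0,0],"travel":[0.65,0.4,0.3],"grip":1},
    {"rotation":[0,0,0],"travel":[0.777,0.467,0.3],"grip":1},
    {"rotation":[0,0,0],"travel":[0.777,0.467,0.3],"grip":1},
  ],
)

```text
time: 54.9
position: [0.5943, -0.1372, 0.1494]
tcp_rot: [[-0.096, 0.995, 0.002], [0.995, 0.096, 0.002], [0.001, 0.002, -1.0]]
contact_force: [-0.6, 0.7, -0.8]
grip_width: 0.0267
```

```bash
python3 v.py .0085
```

```text
54.95 [ 0.5928 -0.1387  0.1492] [ 6.e-04  4.e-04 -1.e+00] 0.027169935973205866
mark 0.89 [250.5   4.9] table [0.5747 0.0337 0.036 ] bore [0.5772 0.0117 0.104 ]
cap? [48.4  6. ] [36, 19, 340] 0.4022 0.0044
cap? [ 54.  123.5] [23, 9, 172] 0.4018 -0.0955
hand mark 0.89 [250.5   4.9] [ 0.5799 -0.0118  0.1767]
```

Call:
send_rows(
  series=[
    {"rotation":[0,0,0],"travel":[-0.002,-0.004,-0.06],"grip":1},
    {"rotation":[0,0,0],"travel":[-0.002,-0.004,-0.12],"grip":1},
    {"rotation":[0,0,0],"travel":[-0.002,-0.004,-0.18],"grip":1},
    {"rotation":[0,0,0],"travel":[-0.002,-0.004,-0.23],"grip":1},
    {"rotation":[0,0,0],"travel":[-0.002,-0.004,-0.28],"grip":1},
    {"rotation":[0,0,0],"travel":[-0.002,-0.004,-0.32],"grip":1},
    {"rotation":[0,0,0],"travel":[-0.002,-0.004,-0.355],"grip":1},
    {"rotation":[0,0,0],"travel":[-0.002,-0.004,-0.355],"grip":1},
  ],
)

```text
time: 56.05
position: [0.5928, -0.1379, 0.0786]
tcp_rot: [[-0.094, 0.996, 0.003], [0.996, 0.094, 0.003], [0.003, 0.003, -1.0]]
contact_force: [1.6, 5.1, 1.0]
grip_width: 0.0255
```

Call:
send_rows(
  series=[
    {"rotation":[0,0,0],"travel":[0,0,0],"grip":0.4},
    {"rotation":[0,0,0],"travel":[0,0,0],"grip":0.4},
    {"rotation":[0,0,0],"travel":[0,0,0],"grip":0.4},
    {"rotation":[0,0,0],"travel":[0,0,0.1],"grip":0.4},
    {"rotation":[0,0,0],"travel":[0,0,0.25],"grip":0.4},
    {"rotation":[0,0,0],"travel":[0,0,0.45],"grip":0.4},
    {"rotation":[0,0,0],"travel":[0,0,0.65],"grip":0.4},
    {"rotation":[0,0,0],"travel":[0,0,0.85],"grip":0.4},
  ],
)

```text
time: 57.05
position: [0.5929, -0.1379, 0.2515]
tcp_rot: [[-0.095, 0.996, 0.004], [0.996, 0.095, 0.002], [0.002, 0.004, -1.0]]
contact_force: [0.5, -0.8, -0.5]
grip_width: 0.0564
```

Call:
send_rows(
  series=[
    {"rotation":[0,0,0],"travel":[0,0.15,0.1],"grip":0.4},
    {"rotation":[0,0,0],"travel":[-0.05,0.3,0.2],"grip":0.4},
    {"rotation":[0,0,0],"travel":[-0.1,0.45,0.25],"grip":0.4},
    {"rotation":[0,0,0],"travel":[-0.1,0.6,0.25],"grip":0.4},
    {"rotation":[0,0,0],"travel":[-0.15,0.75,0.25],"grip":0.4},
    {"rotation":[0,0,0],"travel":[-0.2,0.87,0.25],"grip":0.4},
    {"rotation":[0,0,0],"travel":[-0.2,1,0.25],"grip":0.4},
    {"rotation":[0,0,0],"travel":[-0.2,1,0.25],"grip":0.4},
  ],
)

```text
time: 58.05
position: [0.5526, 0.0644, 0.3031]
tcp_rot: [[-0.099, 0.995, 0.006], [0.995, 0.099, 0.003], [0.003, 0.006, -1.0]]
contact_force: [0.1, 0.2, 0.1]
grip_width: 0.0562
```

```bash
python3 w.py w9.png block_top hood_bottom hood_rib switch_tip vial_1_center; python3 v.py; python3 - <<'E'
from h import *
for n in("scene","side"):
    p=manip.camera(n)
    for q,z in(("wash",0),("beaker",0),("carton",0),("block_bottom",.055),("hood_bottom",0)): print(n,q,[onz(p,d["uv"],z).round(3).tolist() for d in manip.mark_of(p,q)[:1]])
E
```

```text
cam [0.544 0.128 0.519] [ 0.039 -0.231 -0.972]
block_top 0.56 [267.7 256.3] [ 0.5936 -0.0932  0.045 ]
block_top 0.35 [248.1  39.2] [0.5287 0.2383 0.045 ]
hood_bottom 0.92 [245.6  37.3] [0.5231 0.2511 0.    ]
hood_bottom 0.73 [247.6  37.2] [0.5262 0.2515 0.    ]
hood_rib 0.59 [266.  231.8] [ 0.5842 -0.0421  0.066 ]
hood_rib 0.56 [245.8  26. ] [0.5247 0.2495 0.066 ]
switch_tip 0.82 [247.5 160. ] [0.5443 0.0729 0.102 ]
vial_1_center 0.71 [268.2 202.5] [ 0.5849 -0.0023  0.036 ]
vial_1_center 0.55 [263.4 303.5] [ 0.5969 -0.1884  0.036 ]
58.35 [0.553  0.0608 0.3015] [[-0.092, 0.996, 0.004], [0.996, 0.092, 0.002], [0.002, 0.004, -1.0]] [ 0.23615406 -0.09447121 -0.5739319 ]
58.4 [0.553  0.061  0.3014] [ 0.0039  0.0022 -1.    ] 0.056314397211549155
mark 0.64 [268.3 202.6] table [ 0.5844 -0.0063  0.036 ] bore [0.5789 0.0123 0.104 ]
scene wash []
scene beaker [[0.405, 0.537, 0.0]]
scene carton [[0.586, 0.529, 0.0]]
scene block_bottom [[0.595, -0.078, 0.055]]
scene hood_bottom [[0.533, 0.248, 0.0]]
side wash [[0.519, 0.278, 0.0]]
side beaker [[0.402, 0.529, 0.0]]
side carton [[0.574, 0.54, 0.0]]
side block_bottom [[0.652, -0.149, 0.055]]
side hood_bottom [[0.522, 0.271, 0.0]]
```

View pics/w9.png

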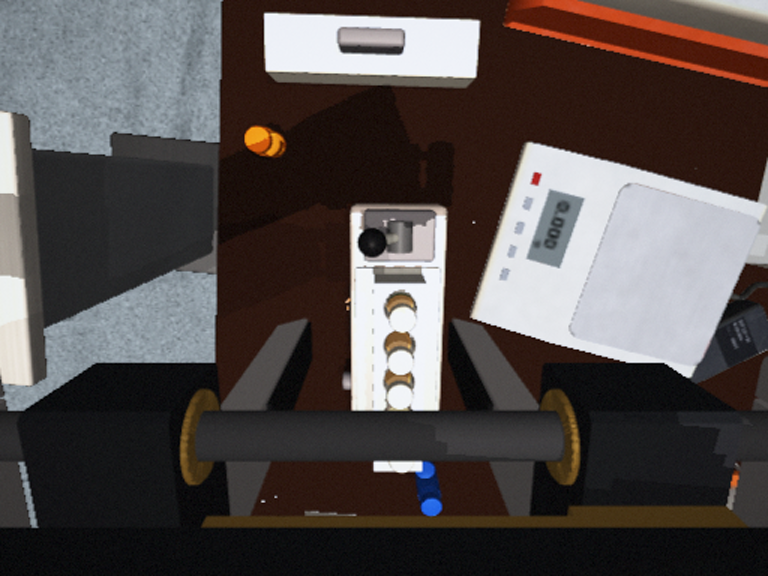

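Vials stand in a row in the seated block (caps (402,320), (400,362), (399,396)…), and no clear vials are left on the table. The hood is at (264,12)–(478,80) with its rib at (372,40).

```bash
python3 - <<'E'
from h import *
p=manip.camera("wrist")
f=lambda u,z: onz(p,np.array(u)/1.5,z)
P=np.array([f(u,.052) for u in [(479,19),(478,78),(264,12),(266,72)]]);a=(P[0]+P[1])/2;b=(P[2]+P[3])/2
print(P.mean(0),np.linalg.norm(a-b),np.degrees(np.arctan2(*(a-b)[[1,0]])))
print("rib",f((371.5,36),.08), "rib ends",f((340,33),.08),f((404,37),.08))
d=manip.silhouettes(p,"hood")[0]; print(d["confidence"],np.array(d["uv"])*1.5)
E
```

```text
[0.5283831  0.24515018 0.052     ] 0.1989054771715413 3.892727927093555
rib [0.52825322 0.24563926 0.08      ] rib ends [0.50074898 0.24538716 0.08      ] [0.55654263 0.24755959 0.08      ]
0.88 [370.5   43.35]
```

Call:
send_rows(
  series=[
    {"rotation":[0,0,0.11],"travel":[0,0.12,0],"grip":0.4},
    {"rotation":[0,0,0.22],"travel":[-0.02,0.24,0],"grip":0.4},
    {"rotation":[0,0,0.33],"travel":[-0.04,0.36,0],"grip":0.4},
    {"rotation":[0,0,0.44],"travel":[-0.06,0.48,0],"grip":0.4},
    {"rotation":[0,0,0.55],"travel":[-0.08,0.6,0],"grip":0.4},
    {"rotation":[0,0,0.66],"travel":[-0.1,0.72,0],"grip":0.4},
    {"rotation":[0,0,0.77],"travel":[-0.12,0.84,0],"grip":0.4},
    {"rotation":[0,0,0.88],"travel":[-0.123,0.92,0],"grip":0.4},
  ],
)

```text
time: 60.15
position: [0.5278, 0.2474, 0.3016]
tcp_rot: [[-0.996, 0.087, -0.002], [0.087, 0.996, 0.005], [0.002, 0.005, -1.0]]
contact_force: [0.0, 0.2, 0.1]
grip_width: 0.0563
```

Call:
send_rows(
  series=[
    {"rotation":[0,0,0.104],"travel":[0,0,-0.1],"grip":0.4},
    {"rotation":[0,0,0.104],"travel":[0,0,-0.2],"grip":0.4},
    {"rotation":[0,0,0.104],"travel":[0,0,-0.3],"grip":0.4},
    {"rotation":[0,0,0.104],"travel":[0,0,-0.45],"grip":0.4},
    {"rotation":[0,0,0.104],"travel":[0,0,-0.6],"grip":0.4},
    {"rotation":[0,0,0.104],"travel":[0,0,-0.75],"grip":0.4},
    {"rotation":[0,0,0.104],"travel":[0,0,-0.75],"grip":0.4},
    {"rotation":[0,0,0.104],"travel":[0,0,-0.75],"grip":0.4},
  ],
)

```text
time: 61.15
position: [0.5282, 0.2481, 0.1526]
tcp_rot: [[-0.997, -0.076, -0.002], [-0.076, 0.997, 0.006], [0.001, 0.006, -1.0]]
contact_force: [-0.8, -0.1, -0.5]
grip_width: 0.0566
```

```bash
python3 - <<'E'
from h import *
p=manip.camera("wrist"); s=manip.observe(); T=s["position"];R=s["tcp_rot"]
print(s["time"],T.round(4),R.round(4).tolist(),np.degrees(np.arctan2(R[1,0],R[0,0])),s["q"].round(2))
for q,z in(("hood_rib",.066),("hood_bottom",0)):
    for d in manip.mark_of(p,q)[:2]: print(q,d["confidence"],np.array(d["uv"])*1.5,onz(p,d["uv"],z).round(4))
save(p,"w10.png",s=1.5)
d=manip.silhouettes(p,"hood")
if d:
    r=d[0]["region"].astype(np.uint8); x,y,w,h=cv2.boundingRect(r); print(np.array([x,y,w,h])*1.5,d[0]["confidence"])
E
```

```text
61.2 [0.5284 0.2483 0.1529] [[-0.9971, -0.0762, -0.001], [-0.0762, 0.9971, 0.006], [0.0005, 0.006, -1.0]] -175.6277329255409 [ 0.14  0.78 -1.09  1.71  0.75  1.13  0.47]
hood_rib 0.94 [377.7  274.95] [0.526  0.2467 0.066 ]
hood_bottom 0.24 [378.9  274.95] [0.5398 0.2489 0.    ]
[343.5 124.5  75.  277.5] 0.56
```

View pics/w10.png

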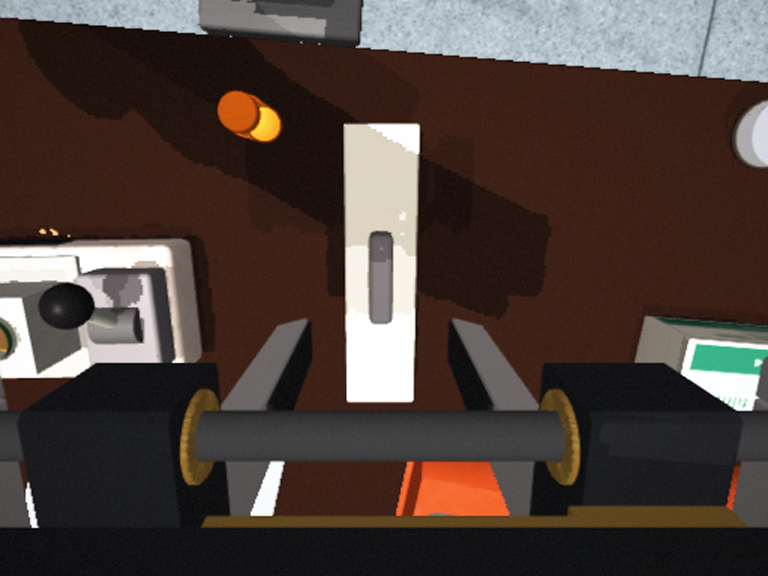

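The hood is aligned with the jaws: corners (344,124), (419,124), (347,402), (413,402), rib centre (380,277).

```bash
python3 - <<'E'
from h import *
p=manip.camera("wrist"); s=manip.observe(); T=s["position"];R=s["tcp_rot"]
f=lambda u,z: onz(p,np.array(u)/1.5,z)
P=np.array([f(u,.052) for u in [(344,124),(419,124),(347,402),(413,402)]]);a=(P[0]+P[1])/2;b=(P[2]+P[3])/2;c=P.mean(0)
print(c,np.linalg.norm(a-b),np.degrees(np.arctan2(*(b-a)[[1,0]])),"tool frame",R.T@(c-T))
r=(f((380,234),.08)+f((380,322),.08))/2; print("rib",r, R.T@(r-T),np.linalg.norm(f((380,234),.08)-f((380,322),.08)))
print(T)
E
```

```text
[0.52744964 0.24871646 0.052     ] 0.19951224055603548 4.112930435488184 tool frame [0.00066941 0.00047504 0.10055896]
rib [0.5258068  0.24787815 0.08      ] [ 2.39313338e-03 -8.77922802e-05  7.25569337e-02] 0.05819075794482354
[0.52827182 0.24777014 0.1525545 ]
```

Call:
send_rows(
  series=[
    {"rotation":[-0.004,0,0],"travel":[-0.005,0,-0.1],"grip":0.4},
    {"rotation":[-0.004,0,0],"travel":[-0.005,0,-0.22],"grip":0.4},
    {"rotation":[-0.004,0,0],"travel":[-0.005,0,-0.34],"grip":0.4},
    {"rotation":[-0.004,0,0],"travel":[-0.005,0,-0.46],"grip":0.4},
    {"rotation":[-0.004,0,0],"travel":[-0.005,0,-0.54],"grip":0.4},
    {"rotation":[-0.004,0,0],"travel":[-0.005,0,-0.6],"grip":0.4},
    {"rotation":[-0.004,0,0],"travel":[-0.005,0,-0.635],"grip":0.4},
    {"rotation":[-0.004,0,0],"travel":[-0.005,0,-0.635],"grip":0.5},
  ],
)

```text
time: 62.4
position: [0.5273, 0.2478, 0.0254]
tcp_rot: [[-0.997, -0.076, -0.001], [-0.076, 0.997, -0.001], [0.001, -0.001, -1.0]]
contact_force: [-0.0, -0.3, 0.3]
grip_width: 0.0498
```

Call:
send_rows(
  series=[
    {"rotation":[0,0,0],"travel":[0,0,0],"grip":1},
    {"rotation":[0,0,0],"travel":[0,0,0],"grip":1},
    {"rotation":[0,0,0],"travel":[0,0,0],"grip":1},
    {"rotation":[0,0,0],"travel":[0,0,0],"grip":1},
    {"rotation":[0,0,0],"travel":[0,0,0],"grip":1},
    {"rotation":[0,0,0],"travel":[0,0,0],"grip":1},
    {"rotation":[0,0,0],"travel":[0,0,0],"grip":1},
    {"rotation":[0,0,0],"travel":[0,0,0],"grip":1},
  ],
  grip_force=30,
)

```text
time: 63.4
position: [0.5273, 0.248, 0.0255]
tcp_rot: [[-0.997, -0.076, -0.001], [-0.076, 0.997, -0.001], [0.001, -0.001, -1.0]]
contact_force: [0.6, 1.2, 1.7]
grip_width: 0.0158
```

Rib gripped (15.8 mm). Lift, turn and carry over the block.

Call:
send_rows(
  series=[
    {"rotation":[0,0,0],"travel":[0,0,0.05],"grip":1},
    {"rotation":[0,0,0],"travel":[0,0,0.18],"grip":1},
    {"rotation":[0,0,0],"travel":[0,0,0.32],"grip":1},
    {"rotation":[0,0,0],"travel":[0,0,0.46],"grip":1},
    {"rotation":[0,0,0],"travel":[0,0,0.6],"grip":1},
    {"rotation":[0,0,0],"travel":[0,0,0.74],"grip":1},
    {"rotation":[0,0,0],"travel":[0,0,0.88],"grip":1},
    {"rotation":[0,0,0],"travel":[0,0,1],"grip":1},
  ],
)

```text
time: 64.4
position: [0.527, 0.2477, 0.2268]
tcp_rot: [[-0.997, -0.076, -0.001], [-0.076, 0.997, -0.001], [0.001, -0.001, -1.0]]
contact_force: [0.0, 0.5, -2.4]
grip_width: 0.0158
```

Call:
send_rows(
  series=[
    {"rotation":[0,0,-0.11],"travel":[0.02,-0.1,0],"grip":1},
    {"rotation":[0,0,-0.22],"travel":[0.04,-0.2,0],"grip":1},
    {"rotation":[0,0,-0.33],"travel":[0.06,-0.3,0],"grip":1},
    {"rotation":[0,0,-0.44],"travel":[0.08,-0.4,0],"grip":1},
    {"rotation":[0,0,-0.55],"travel":[0.1,-0.5,0],"grip":1},
    {"rotation":[0,0,-0.66],"travel":[0.12,-0.6,0],"grip":1},
    {"rotation":[0,0,-0.77],"travel":[0.14,-0.7,0],"grip":1},
    {"rotation":[0,0,-0.88],"travel":[0.15,-0.8,0],"grip":1},
  ],
)

```text
time: 65.4
position: [0.5565, 0.087, 0.227]
tcp_rot: [[-0.257, 0.966, -0.002], [0.966, 0.257, 0.001], [0.001, -0.002, -1.0]]
contact_force: [-0.4, 0.3, -2.6]
grip_width: 0.0154
```

Call:
send_rows(
  series=[
    {"rotation":[0,0,-0.1],"travel":[0.02,-0.1,0],"grip":1},
    {"rotation":[0,0,-0.111],"travel":[0.04,-0.2,0],"grip":1},
    {"rotation":[0,0,-0.111],"travel":[0.06,-0.3,0],"grip":1},
    {"rotation":[0,0,-0.111],"travel":[0.08,-0.42,0],"grip":1},
    {"rotation":[0,0,-0.111],"travel":[0.1,-0.55,0],"grip":1},
    {"rotation":[0,0,-0.111],"travel":[0.12,-0.68,0],"grip":1},
    {"rotation":[0,0,-0.111],"travel":[0.14,-0.76,0],"grip":1},
    {"rotation":[0,0,-0.111],"travel":[0.14,-0.76,0],"grip":1},
  ],
)

```text
time: 66.4
position: [0.5846, -0.0664, 0.2266]
tcp_rot: [[-0.083, 0.997, -0.002], [0.997, 0.084, 0.001], [0.002, -0.002, -1.0]]
contact_force: [0.9, 0.8, -2.1]
grip_width: 0.0155
```

```bash
python3 - <<'E'
from h import *
p=manip.camera("wrist"); s=manip.observe(); T=s["position"];R=s["tcp_rot"]
print(s["time"],T.round(4),R[:,2].round(4),np.degrees(np.arctan2(R[1,0],R[0,0])),s["grip_width"],s["contact_force"].round(1))
for q,z in(("hood_rib",T[2]-.0255+.066),("block_top",.1),("vial_1_center",.104)):
    for d in manip.mark_of(p,q)[:3]: print(q,round(d["confidence"],2),np.array(d["uv"])*1.5,onz(p,d["uv"],z).round(4))
for n in("scene","side"):
    p=manip.camera(n)
    for q,z in(("block_top",.1),("block_bottom",.055),("vial_1_center",.104)):
        print(n,q,[(round(d["confidence"],2),onz(p,d["uv"],z).round(3).tolist()) for d in manip.mark_of(p,q)[:4]])
E
```

```text
66.45 [ 0.5844 -0.0647  0.2268] [-0.0022  0.0023 -1.    ] 94.90014952781554 0.015407041337366222 [ 0.3  0.2 -1.3]
hood_rib 0.9 [377.85 343.8 ] [ 0.5832 -0.0675  0.2673]
scene block_top [(0.85, [0.566, -0.054, 0.1])]
scene block_bottom [(0.73, [0.589, -0.067, 0.055])]
scene vial_1_center [(0.5, [0.594, -0.0, 0.104])]
side block_top [(0.67, [0.565, -0.08, 0.1]), (0.5, [0.462, 0.651, 0.1])]
side block_bottom [(0.74, [0.579, -0.052, 0.055]), (0.2, [0.821, -0.467, 0.055])]
side vial_1_center [(0.56, [0.571, 0.017, 0.104])]
```

Call:
send_rows(
  series=[
    {"rotation":[0,0,0.003],"travel":[0.006,0.005,-0.07],"grip":1},
    {"rotation":[0,0,0.003],"travel":[0.006,0.005,-0.14],"grip":1},
    {"rotation":[0,0,0.003],"travel":[0.006,0.005,-0.21],"grip":1},
    {"rotation":[0,0,0.003],"travel":[0.006,0.005,-0.28],"grip":1},
    {"rotation":[0,0,0.003],"travel":[0.006,0.005,-0.35],"grip":1},
    {"rotation":[0,0,0.003],"travel":[0.006,0.005,-0.42],"grip":1},
    {"rotation":[0,0,0.003],"travel":[0.006,0.005,-0.475],"grip":1},
    {"rotation":[0,0,0.003],"travel":[0.006,0.005,-0.475],"grip":1},
  ],
)

```text
time: 68.0
position: [0.5856, -0.0638, 0.1314]
tcp_rot: [[-0.09, 0.996, -0.002], [0.996, 0.09, 0.001], [0.001, -0.002, -1.0]]
contact_force: [0.0, 0.2, -1.8]
grip_width: 0.0157
```

```bash
python3 - <<'E'
from h import *
s=manip.observe();print(s["position"].round(4),s["contact_force"].round(1))
a=manip.camera("scene"); b=manip.camera("side")
A=cv2.resize(np.ascontiguousarray(a["image"][145:205,230:310,::-1]),None,fx=5,fy=5,interpolation=cv2.INTER_CUBIC)
B=cv2.resize(np.ascontiguousarray(b["image"][160:220,215:295,::-1]),None,fx=5,fy=5,interpolation=cv2.INTER_CUBIC)
w=manip.camera("wrist"); W=cv2.resize(w["image"][:,:,::-1],(400,300))
cv2.imwrite("pics/ab7.png",np.vstack([np.hstack([A,B]),np.hstack([W,W*0])]))
# expected block/hood outlines projected
C=np.array([.5857,-.0637,0]);u=np.array([-.09,.996,0]);v=np.array([.996,.09,0])
for n,p,o in(("scene",a,(230,145)),("side",b,(215,160))):
    X=[C+su*.1*u+sv*.025*v+[0,0,z] for z in(.055,.1,.158) for su in(1,-1) for sv in(-1,)]
    print(n,((proj(p,X)-o)*5).round().tolist())
E
```

```text
[ 0.5856 -0.0638  0.1314] [ 0.   0.2 -1.8]
scene [[121.0, 219.0], [352.0, 150.0], [121.0, 160.0], [355.0, 93.0], [122.0, 81.0], [359.0, 18.0]]
side [[143.0, 192.0], [238.0, 113.0], [141.0, 141.0], [238.0, 66.0], [140.0, 74.0], [238.0, 4.0]]
```

View pics/ab7.png

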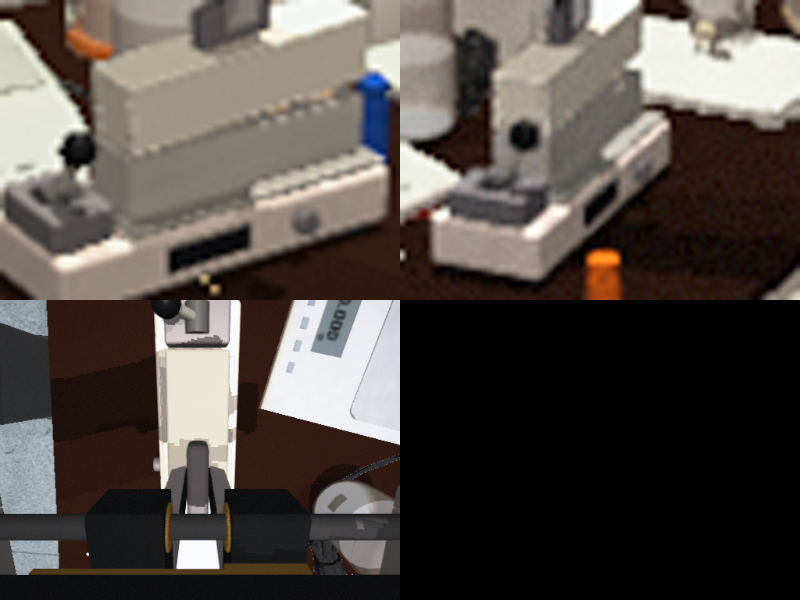

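Hood hangs just above the block with side and end edges aligned within about a pixel in both views (scene corner ~(127,150), side ~(549,135)). Lowering it.

Call:
send_rows(
  series=[
    {"rotation":[0,0,0],"travel":[0,0,-0.008],"grip":1},
    {"rotation":[0,0,0],"travel":[0,0,-0.014],"grip":1},
    {"rotation":[0,0,0],"travel":[0,0,-0.02],"grip":1},
    {"rotation":[0,0,0],"travel":[0,0,-0.025],"grip":1},
    {"rotation":[0,0,0],"travel":[0,0,-0.03],"grip":1},
    {"rotation":[0,0,0],"travel":[0,0,-0.03],"grip":1},
    {"rotation":[0,0,0],"travel":[0,0,-0.03],"grip":1},
    {"rotation":[0,0,0],"travel":[0,0,-0.03],"grip":1},
  ],
)

```text
time: 69.15
position: [0.5876, -0.0638, 0.13]
tcp_rot: [[-0.091, 0.996, 0.003], [0.996, 0.091, -0.001], [-0.001, 0.003, -1.0]]
contact_force: [-3.2, -2.1, 21.6]
grip_width: 0.0157
```

It stopped 4.5 mm early with 22 N. The force and moment readings should show where the contact is.

```bash
python3 - <<'E'
from h import *
s=manip.observe();print(s["position"].round(4),s["contact_force"].round(2),s["moment"].round(3),s["tcp_rot"].round(4).tolist(),s["grip_width"])
a=manip.camera("scene"); b=manip.camera("side");w=manip.camera("wrist")
for n,p in(("scene",a),("side",b)):
  for q in("hood","block"):
    d=manip.silhouettes(p,q)
    if not d: print(n,q,"none"); continue
    r=d[0]["region"]; cols=np.where(r.any(0))[0]
    print(n,q,round(d[0]["confidence"],2),[(int(c),int(np.where(r[:,c])[0].min()),int(np.where(r[:,c])[0].max())) for c in cols[::4]])
# white/grey brightness profile down columns in scene crop for hood/block boundary
g=cv2.cvtColor(a["image"],cv2.COLOR_RGB2GRAY)
for c in range(254,304,6): print(c,g[148:192,c].tolist())
E
```

```text
[ 0.5876 -0.0638  0.13  ] [-3.16 -2.15 21.56] [-0.202  1.212  0.242] [[-0.0907, 0.9959, 0.0029], [0.9959, 0.0907, -0.0008], [-0.001, 0.0029, -1.0]] 0.015702023053624944
scene hood 0.9 [(247, 160, 162), (251, 156, 172), (255, 155, 175), (259, 154, 174), (263, 152, 173), (267, 148, 172), (271, 145, 170), (275, 149, 169), (279, 150, 168), (283, 145, 166), (287, 145, 165), (291, 143, 164), (295, 144, 162), (299, 146, 161)]
scene block 0.61 [(248, 178, 181), (252, 174, 185), (256, 176, 187), (260, 175, 186), (264, 173, 185), (268, 172, 184), (272, 170, 183), (276, 170, 182), (280, 168, 181), (284, 167, 180), (288, 165, 178), (292, 165, 177), (296, 162, 176), (300, 162, 174)]
side hood 0.78 [(233, 175, 179), (237, 172, 185), (241, 168, 184), (245, 163, 186), (249, 163, 183), (253, 164, 179), (257, 160, 176), (261, 160, 172)]
side block 0.62 [(234, 187, 193), (239, 192, 195), (243, 189, 195), (247, 186, 196), (251, 182, 193), (255, 179, 189), (259, 176, 186), (263, 177, 182)]
254 [126, 115, 115, 115, 115, 115, 115, 125, 164, 174, 172, 172, 173, 176, 141, 119, 124, 129, 128, 127, 127, 127, 1
[... 1173 characters left out ...]
8, 160, 222, 184, 144, 143, 143, 141, 140]
290 [244, 245, 246, 245, 185, 143, 149, 150, 150, 150, 149, 149, 149, 149, 149, 150, 158, 123, 100, 136, 132, 126, 125, 124, 123, 123, 125, 124, 120, 120, 105, 171, 194, 163, 106, 207, 203, 154, 129, 127, 112, 89, 75, 72]
296 [246, 246, 184, 143, 149, 150, 149, 149, 149, 149, 149, 149, 149, 150, 144, 133, 121, 158, 141, 125, 125, 123, 122, 123, 123, 122, 121, 119, 110, 174, 194, 206, 140, 227, 225, 161, 139, 137, 137, 137, 137, 137, 142, 95]
302 [157, 130, 123, 118, 118, 117, 114, 111, 111, 111, 113, 123, 111, 72, 43, 115, 111, 98, 96, 94, 94, 84, 81, 83, 80, 74, 143, 190, 196, 217, 147, 229, 233, 170, 142, 141, 139, 141, 141, 142, 142, 103, 42, 14]
```

```bash
python3 - <<'E'
from h import *
# rebuild w9 camera from tool-fixed extrinsics
w=manip.camera("wrist"); s=manip.observe(); R=s["tcp_rot"];T=s["position"]
Rc=cv2.Rodrigues(np.array(w["rvec"],float))[0]; c=-Rc.T@np.array(w["tvec"],float).ravel()
off=R.T@(c-T); A=R.T@Rc.T
R9=np.array([[-.092,.996,.004],[.996,.092,.002],[.002,.004,-1]]); U,_,V=np.linalg.svd(R9);R9=U@V; T9=np.array([.553,.0608,.3015])
c9=T9+R9@off; Rc9=(R9@A).T
p=dict(mtx=w["mtx"],rvec=cv2.Rodrigues(Rc9)[0],tvec=-Rc9@c9)
C=np.array([.5857,-.0637,0]);u=np.array([-.09,.996,0])
for z in(.140,.151): print(z,(proj(p,[C+k*.038*u+[0,0,z] for k in(2,1,0,-1,-2)])*1.5).round(1).tolist())
print("switch/block edge",(proj(p,[C+.1*u+[0,0,.1]])*1.5).round(1).tolist())
im=cv2.imread("pics/w9.png"); h=cv2.cvtColor(im,cv2.COLOR_BGR2HSV)
for x in(396,400,404): print(x,[int(v) for v in h[285:412,x,2]])
print("S400",[int(v) for v in h[285:412,400,1]])
E
```

```text
0.14 [[404.6, 315.5], [404.0, 356.9], [403.4, 396.6], [402.8, 434.7], [402.2, 471.2]]
0.151 [[405.3, 319.4], [404.7, 361.8], [404.0, 402.5], [403.4, 441.4], [402.8, 478.7]]
switch/block edge [[402.5, 278.3]]
396 [250, 251, 250, 251, 255, 231, 170, 123, 88, 59, 83, 124, 123, 125, 136, 156, 169, 172, 171, 136, 100, 95, 120, 172, 224, 248, 246, 247, 249, 248, 248, 247, 247, 248, 248, 248, 247, 247, 247, 247, 247, 246, 246, 248, 240, 224, 161, 113, 123, 127, 127, 124, 124, 125, 124, 126, 141, 169, 177, 171, 173, 134, 92, 87, 91, 128, 188, 230, 252, 248, 247, 247, 247, 247, 247, 247, 247, 247, 247, 247, 246, 246, 247, 247, 246, 246, 246, 247, 232, 199, 153, 149, 165, 164, 154, 128, 93, 76, 87, 111, 177, 235, 244, 251, 248, 248, 247, 247, 248, 248, 247, 247, 247, 247, 247, 246, 246, 247, 247, 247, 247, 249, 239, 229, 199, 132, 44]
400 [250, 251, 250, 253, 206, 163, 151, 104, 70, 79, 106, 129, 127, 135, 152, 172, 176, 156, 125, 97, 101, 132, 195, 243, 244, 246, 244, 247, 249, 249, 248, 248, 247, 248, 247, 247, 247, 248, 248, 248, 247, 247, 247, 247, 246, 249, 233, 198, 144, 120, 124, 126, 1
[... 769 characters left out ...]
 247, 247, 246, 246, 246, 246, 246, 247, 237, 199, 137, 140, 171, 170, 172, 154, 113, 85, 91, 121, 185, 237, 245, 251, 247, 247, 247, 247, 247, 248, 248, 248, 247, 247, 247, 248, 248, 247, 246, 246, 247, 252, 233, 206, 184, 133, 44]
S400 [8, 7, 8, 11, 5, 28, 24, 20, 58, 123, 154, 154, 153, 147, 136, 126, 123, 116, 92, 58, 43, 44, 31, 19, 10, 7, 3, 6, 7, 6, 6, 6, 5, 6, 5, 5, 5, 6, 6, 6, 5, 5, 5, 5, 4, 7, 15, 62, 133, 174, 156, 152, 151, 152, 153, 141, 127, 123, 123, 122, 110, 77, 40, 47, 27, 8, 4, 7, 6, 6, 6, 7, 7, 6, 5, 6, 6, 5, 5, 5, 5, 4, 5, 5, 5, 5, 4, 5, 8, 6, 92, 145, 130, 131, 124, 103, 53, 31, 36, 26, 10, 3, 5, 6, 7, 7, 6, 7, 6, 6, 7, 6, 5, 5, 5, 5, 4, 4, 5, 5, 6, 5, 5, 8, 28, 77, 36]
```

Image rows suggest the hood is tilted with its -y end high, so a vial there (V4 or V5, which showed side force) may stand proud. I'll lift the hood and measure the vial tops from the fixed cameras.

Call:
send_rows(
  series=[
    {"rotation":[0,0,0],"travel":[-0.005,0,0.06],"grip":1},
    {"rotation":[0,0,0],"travel":[-0.01,0,0.14],"grip":1},
    {"rotation":[0,0,0],"travel":[-0.01,0,0.24],"grip":1},
    {"rotation":[0,0,0],"travel":[-0.01,0,0.36],"grip":1},
    {"rotation":[0,0,0],"travel":[-0.01,0,0.48],"grip":1},
    {"rotation":[0,0,0],"travel":[-0.01,0,0.6],"grip":1},
    {"rotation":[0,0,0],"travel":[-0.01,0,0.7],"grip":1},
    {"rotation":[0,0,0],"travel":[-0.01,0,0.7],"grip":1},
  ],
)

```text
time: 70.55
position: [0.5866, -0.0636, 0.2716]
tcp_rot: [[-0.091, 0.996, 0.006], [0.996, 0.091, -0.001], [-0.001, 0.006, -1.0]]
contact_force: [-0.4, -0.4, -1.6]
grip_width: 0.0159
```

```bash
python3 - <<'E'
from h import *
s=manip.observe();print(s["time"],s["position"].round(4),s["contact_force"].round(1),s["moment"].round(2),s["tcp_rot"][:,2].round(4))
C=np.array([.5857,-.0637,0]);u=np.array([-.09,.996,0])
for n in("scene","side"):
    p=manip.camera(n);save(p,n+"8.png")
    print(n,[(round(d["confidence"],2),np.round(d["uv"],1).tolist()) for d in manip.mark_of(p,"vial_1_center")])
    for k in(2,1,0,-1,-2):
        B=C+k*.038*u; q=proj(p,[B+[0,0,.1],B+[0,0,.14],B+[0,0,.104]])
        x=int(round(q[1,0])); y0=int(q[1,1])-7; y1=int(q[0,1])+3
        print(k,"top uv",q[1].round(1),"blocktop row",round(q[0,1],1),"from row",y0)
        for dx in(-2,0,2): print("   ",[tuple(int(t) for t in v) if 0 else int(v.max())*1000+int(v.max())-int(v.min()) for v in p["image"][y0:y1,x+dx]])
E
```

```text
70.55 [ 0.5866 -0.0636  0.2716] [-0.4 -0.4 -1.6] [-0.04 -0.07  0.01] [ 6.1e-03 -8.0e-04 -1.0e+00]
scene [(0.5, [259.6, 170.9]), (0.44, [278.4, 127.2])]
2 top uv [256.2 162. ] blocktop row 172.6 from row 154
    [122017, 122017, 122017, 126019, 131019, 140021, 151022, 149021, 128017, 120020, 120018, 108018, 91016, 115018, 115018, 104016, 133016, 136016, 116014, 91020, 127016]
    [132021, 132022, 132020, 138020, 148022, 158021, 164013, 125014, 112019, 112024, 133032, 143033, 118024, 138019, 147021, 141020, 156020, 160020, 162021, 110020, 116017]
    [140021, 139021, 144022, 151023, 161022, 171017, 168008, 129012, 113022, 92023, 130022, 149024, 137022, 143018, 154019, 156020, 160019, 159019, 160018, 129014, 124025]
1 top uv [265.4 159.5] blocktop row 170.1 from row 152
    [147021, 146021, 145019, 153023, 155024, 155024, 158025, 163012, 151008, 142010, 148009, 170009, 178010, 176009, 168010, 135013, 137017, 132015, 123014, 120014, 111012]
    [147022, 146022, 146022, 152024, 154023, 154023, 147025, 123022, 107018, 126020, 146025, 146024, 158015, 181013, 178015, 162018, 156018, 154017, 
[... 3729 characters left out ...]
2026, 178054, 165059, 133029]
    [135017, 123016, 101017, 109015, 126021, 141022, 127019, 101016, 126016, 154022, 151033, 158033, 172021, 158010, 160028, 195076, 197082, 136038]
-2 top uv [255.2 165.6] blocktop row 174.1 from row 158
    [137018, 137020, 134017, 135018, 138018, 137021, 122019, 132019, 146020, 132019, 103013, 122014, 148017, 138020, 152026, 183021, 168011, 167033, 188071]
    [109018, 109019, 112017, 112015, 103016, 117014, 166012, 163017, 119019, 128022, 113016, 124024, 166047, 185070, 193061, 163031, 149018, 148021, 154047]
    [38024, 38024, 39026, 36029, 112012, 222012, 250008, 248006, 248005, 230013, 176013, 190015, 179041, 161093, 162076, 156064, 179058, 170042, 97006]
```

V5's amber liquid shows 10–20 mm above the block top and V4's just above it, while the others' liquid is hidden. So V5, and probably V4, are not down. I'll put the hood back on the table and reseat them.

Call:
send_rows(
  series=[
    {"rotation":[0,0,0],"travel":[-0.02,0.12,0],"grip":1},
    {"rotation":[0,0,0],"travel":[-0.04,0.24,0],"grip":1},
    {"rotation":[0,0,0],"travel":[-0.06,0.36,0],"grip":1},
    {"rotation":[0,0,0],"travel":[-0.08,0.48,0],"grip":1},
    {"rotation":[0,0,0],"travel":[-0.1,0.6,0],"grip":1},
    {"rotation":[0,0,0],"travel":[-0.12,0.72,0],"grip":1},
    {"rotation":[0,0,0],"travel":[-0.14,0.84,0],"grip":1},
    {"rotation":[0,0,0],"travel":[-0.16,0.96,0],"grip":1},
  ],
)

```text
time: 71.75
position: [0.5521, 0.1285, 0.268]
tcp_rot: [[-0.091, 0.996, -0.001], [0.996, 0.091, -0.001], [-0.001, -0.001, -1.0]]
contact_force: [0.1, 0.7, -2.3]
grip_width: 0.0155
```

Call:
send_rows(
  series=[
    {"rotation":[0,0,0],"travel":[-0.02,0.12,0],"grip":1},
    {"rotation":[0,0,0],"travel":[-0.04,0.24,0],"grip":1},
    {"rotation":[0,0,0],"travel":[-0.06,0.36,-0.1],"grip":1},
    {"rotation":[0,0,0],"travel":[-0.08,0.48,-0.25],"grip":1},
    {"rotation":[0,0,0],"travel":[-0.08,0.6,-0.4],"grip":1},
    {"rotation":[0,0,0],"travel":[-0.08,0.72,-0.6],"grip":1},
    {"rotation":[0,0,0],"travel":[-0.08,0.74,-0.8],"grip":1},
    {"rotation":[0,0,0],"travel":[-0.08,0.74,-1],"grip":1},
  ],
)

```text
time: 72.75
position: [0.5353, 0.277, 0.0658]
tcp_rot: [[-0.092, 0.996, -0.002], [0.996, 0.092, -0.001], [-0.001, -0.002, -1.0]]
contact_force: [0.6, 0.8, -2.0]
grip_width: 0.0158
```

Call:
send_rows(
  series=[
    {"rotation":[0,0,0],"travel":[0,0,-0.08],"grip":1},
    {"rotation":[0,0,0],"travel":[0,0,-0.13],"grip":1},
    {"rotation":[0,0,0],"travel":[0,0,-0.17],"grip":1},
    {"rotation":[0,0,0],"travel":[0,0,-0.19],"grip":1},
    {"rotation":[0,0,0],"travel":[0,0,-0.2],"grip":1},
    {"rotation":[0,0,0],"travel":[0,0,-0.205],"grip":1},
    {"rotation":[0,0,0],"travel":[0,0,-0.205],"grip":1},
    {"rotation":[0,0,0],"travel":[0,0,-0.205],"grip":1},
  ],
)

```text
time: 73.75
position: [0.5359, 0.2769, 0.0252]
tcp_rot: [[-0.092, 0.996, -0.001], [0.996, 0.092, -0.001], [-0.001, -0.001, -1.0]]
contact_force: [0.5, -3.4, 4.4]
grip_width: 0.0156
```

Call:
send_rows(
  series=[
    {"rotation":[0,0,0],"travel":[0,0,0],"grip":0.4},
    {"rotation":[0,0,0],"travel":[0,0,0],"grip":0.4},
    {"rotation":[0,0,0],"travel":[0,0,0],"grip":0.4},
    {"rotation":[0,0,0],"travel":[0,0,0.2],"grip":0.4},
    {"rotation":[0,0,0],"travel":[0,0,0.4],"grip":0.4},
    {"rotation":[0,0,0],"travel":[0,0,0.6],"grip":0.4},
    {"rotation":[0,0,0],"travel":[0,0,0.8],"grip":0.4},
    {"rotation":[0,0,0],"travel":[0,0,1],"grip":0.4},
  ],
)

```text
time: 74.75
position: [0.5356, 0.2772, 0.2264]
tcp_rot: [[-0.092, 0.996, -0.001], [0.996, 0.092, -0.001], [-0.001, -0.001, -1.0]]
contact_force: [0.4, -0.4, -0.2]
grip_width: 0.0566
```

Call:
send_rows(
  series=[
    {"rotation":[0,0,0],"travel":[0.02,-0.12,0],"grip":0.4},
    {"rotation":[0,0,0],"travel":[0.04,-0.24,0],"grip":0.4},
    {"rotation":[0,0,0],"travel":[0.06,-0.36,0],"grip":0.4},
    {"rotation":[0,0,0],"travel":[0.08,-0.5,0],"grip":0.4},
    {"rotation":[0,0,0],"travel":[0.1,-0.64,0],"grip":0.4},
    {"rotation":[0,0,0],"travel":[0.12,-0.78,0],"grip":0.4},
    {"rotation":[0,0,0],"travel":[0.13,-0.9,0],"grip":0.4},
    {"rotation":[0,0,0],"travel":[0.14,-1,0],"grip":0.4},
  ],
)

```text
time: 75.75
position: [0.5635, 0.0763, 0.2263]
tcp_rot: [[-0.092, 0.996, -0.002], [0.996, 0.092, -0.001], [-0.0, -0.002, -1.0]]
contact_force: [-0.6, -0.5, -0.7]
grip_width: 0.0562
```

Call:
send_rows(
  series=[
    {"rotation":[0,0,0],"travel":[0.02,-0.12,0],"grip":0.4},
    {"rotation":[0,0,0],"travel":[0.04,-0.24,0],"grip":0.4},
    {"rotation":[0,0,0],"travel":[0.06,-0.36,0],"grip":0.4},
    {"rotation":[0,0,0],"travel":[0.08,-0.5,0],"grip":0.4},
    {"rotation":[0,0,0],"travel":[0.1,-0.64,0],"grip":0.4},
    {"rotation":[0,0,0],"travel":[0.12,-0.78,0],"grip":0.4},
    {"rotation":[0,0,0],"travel":[0.14,-0.9,0],"grip":0.4},
    {"rotation":[0,0,0],"travel":[0.14,-0.95,0],"grip":0.4},
  ],
)

```text
time: 76.75
position: [0.5915, -0.1151, 0.2259]
tcp_rot: [[-0.09, 0.996, -0.002], [0.996, 0.09, -0.0], [-0.0, -0.002, -1.0]]
contact_force: [-0.8, 0.4, -0.3]
grip_width: 0.0563
```

```bash
cat > caps.py <<'E'
from h import *
s=manip.observe();p=manip.camera("wrist");T=s["position"];print(s["time"],T.round(4),s["tcp_rot"][:,2].round(4))
cv2.imwrite("pics/caps.png",p["image"][:,:,::-1])
C=np.array([.5855,-.0625,0]);u=np.array([-.09,.996,0])
for z in(.14,.15,.16): print(z,[np.round(x,1).tolist() for x in proj(p,[C+k*.038*u+[0,0,z] for k in(2,1,0,-1,-2)])])
print("bores .1",[np.round(x,1).tolist() for x in proj(p,[C+k*.038*u+[0,0,.1] for k in(2,1,0,-1,-2)])])
im=p["image"].astype(int); v=im.max(2); sat=v-im.min(2)
cx=int(round(proj(p,[C+[0,0,.14]])[0,0]))
r=sat[:,cx-8:cx+9].mean(1); b=v[:,cx-3:cx+4].mean(1)
print("row:bright/sat",[(i,int(b[i]),int(r[i])) for i in range(0,275,3)])
g=cv2.GaussianBlur(cv2.cvtColor(p["image"],cv2.COLOR_RGB2GRAY),(5,5),1)
c=cv2.HoughCircles(g,cv2.HOUGH_GRADIENT,1,14,param1=100,param2=14,minRadius=9,maxRadius=26)
if c is not None: print([x.round(1).tolist() for x in c[0] if abs(x[0]-cx)<30])
E
python3 caps.py
```

```text
76.75 [ 0.5915 -0.1151  0.2259] [-1.8e-03 -5.0e-04 -1.0e+00]
0.14 [[253.0, 46.0], [253.0, 89.6], [252.9, 130.6], [252.9, 169.2], [252.9, 205.7]]
0.15 [[253.0, 43.4], [252.9, 88.6], [252.9, 131.0], [252.9, 170.9], [252.9, 208.6]]
0.16 [[252.9, 40.7], [252.9, 87.5], [252.9, 131.5], [252.9, 172.7], [252.8, 211.6]]
bores .1 [[253.1, 54.8], [253.1, 92.9], [253.0, 129.1], [253.0, 163.4], [253.0, 196.0]]
row:bright/sat [(0, 117, 3), (3, 119, 4), (6, 120, 3), (9, 33, 2), (12, 178, 10), (15, 199, 10), (18, 200, 10), (21, 132, 7), (24, 49, 3), (27, 133, 5), (30, 251, 5), (33, 250, 6), (36, 246, 3), (39, 249, 3), (42, 250, 3), (45, 250, 3), (48, 250, 3), (51, 248, 8), (54, 206, 27), (57, 204, 31), (60, 158, 36), (63, 142, 70), (66, 171, 84), (69, 145, 69), (72, 134, 23), (75, 207, 15), (78, 202, 15), (81, 164, 21), (84, 211, 24), (87, 212, 26), (90, 210, 26), (93, 210, 27), (96, 210, 27), (99, 208, 30), (102, 203, 33), (105, 158, 38), (108, 131, 37), (111, 210, 16), (114, 211, 15), (117, 155, 13), (120, 188, 50), (123, 200, 29), (126, 213, 27), (129, 213, 26), (132, 212, 27), (135, 210, 26), (1
[... 258 characters left out ...]
 247, 18), (189, 248, 16), (192, 248, 13), (195, 248, 12), (198, 248, 15), (201, 228, 24), (204, 230, 55), (207, 176, 41), (210, 167, 6), (213, 252, 4), (216, 253, 4), (219, 49, 32), (222, 49, 32), (225, 49, 32), (228, 51, 32), (231, 51, 32), (234, 49, 31), (237, 50, 32), (240, 50, 32), (243, 49, 32), (246, 49, 32), (249, 50, 31), (252, 50, 32), (255, 49, 31), (258, 50, 32), (261, 51, 32), (264, 50, 32), (267, 50, 31), (270, 50, 31), (273, 43, 19)]
[[249.5, 130.5, 15.199999809265137], [248.5, 92.5, 11.600000381469727], [249.5, 56.5, 15.600000381469727], [250.5, 196.5, 14.100000381469727], [247.5, 166.5, 17.700000762939453], [252.5, 42.5, 17.700000762939453], [235.5, 73.5, 9.600000381469727]]
```

```bash
python3 - <<'E'
import cv2,numpy as np
im=cv2.imread("pics/caps.png").astype(int)
v=im.max(2); s=v-im.min(2)
for r in range(16,222,2):
    print(r,"".join(("A" if s[r,c]>55 else "a" if s[r,c]>40 else "#" if v[r,c]<70 else "+" if v[r,c]<130 else "-" if v[r,c]<180 else "o" if v[r,c]<225 else " ") for c in range(218,290,1)))
E
```

```text
16  o--oooooooooooooooooooooooooooooooooooooooooooooooooooooooooooo-o      
18  o--oooooooooooooooooooooooooooooooooooooooooooooooooooooooooooo-o      
20   ---------------------------------------------------------------o      
22   o+++++++++++++##++++++++++++++++++##++++++++++++++++++###++++#+       
24    o############################################################        
26     o+########################################################+o        
28                                                                         
30                                                                         
32                                                                         
34                                                                         
36                          o                                              
38                                                                         
40                                                                         
42                     o                                                   
44                                  
[... 6088 characters left out ...]
      -
204                      -++aAAAAAAAaaaaAaaAAAa-o                          +
206                       o-+aAAAAAAAAAAAAAa-+-o                          o+
208                         o-+++-aAAAa+++++-o                            o+
210                             o---++--o                                 -#
212 +-ooooooooo                                            ooooooooooo-+####
214 ###########o                                          o#################
216 ###########o                                          -#################
218 ###########++++++++++++++++++++++++++++++++++++++++++++#################
220 ########################################################################
```

The text rendering of the wrist view shows V5's cap leaning about 13 mm toward +y against V4's cap, wedged high in its bore, and V1 leaning too. I'll regrip V5 softly at its leaning cap, ease it upright while lifting a little, and lower it.

Call:
send_rows(
  series=[
    {"rotation":[0,0,0],"travel":[0.028,-0.04,-0.1],"grip":0.4},
    {"rotation":[0,0,0],"travel":[0.028,-0.04,-0.22],"grip":0.4},
    {"rotation":[0,0,0],"travel":[0.028,-0.04,-0.34],"grip":0.4},
    {"rotation":[0,0,0],"travel":[0.028,-0.04,-0.46],"grip":0.4},
    {"rotation":[0,0,0],"travel":[0.028,-0.04,-0.56],"grip":0.4},
    {"rotation":[0,0,0],"travel":[0.028,-0.04,-0.64],"grip":0.4},
    {"rotation":[0,0,0],"travel":[0.028,-0.04,-0.69],"grip":0.4},
    {"rotation":[0,0,0],"travel":[0.028,-0.04,-0.69],"grip":0.4},
  ],
)

```text
time: 77.8
position: [0.5965, -0.1236, 0.0871]
tcp_rot: [[-0.09, 0.996, -0.003], [0.996, 0.09, -0.001], [-0.0, -0.003, -1.0]]
contact_force: [0.2, -0.1, 1.5]
grip_width: 0.0563
```

Call:
send_rows(
  series=[
    {"rotation":[0,0,0],"travel":[0,0,0],"grip":1},
    {"rotation":[0,0,0],"travel":[0,0,0],"grip":1},
    {"rotation":[0,0,0],"travel":[0,0,0],"grip":1},
    {"rotation":[0,0,0],"travel":[0,0,0],"grip":1},
    {"rotation":[0,0,0],"travel":[0,0,0],"grip":1},
    {"rotation":[0,0,0],"travel":[0,0,0],"grip":1},
    {"rotation":[0,0,0],"travel":[0,0,0],"grip":1},
    {"rotation":[0,0,0],"travel":[0,0,0],"grip":1},
  ],
  grip_force=7,
)

```text
time: 78.8
position: [0.596, -0.1239, 0.0874]
tcp_rot: [[-0.09, 0.996, -0.004], [0.996, 0.09, -0.001], [-0.001, -0.004, -1.0]]
contact_force: [-3.9, -0.6, 5.7]
grip_width: 0.0298
```

```bash
cat > asc.py <<'E'
from h import *
import sys
s=manip.observe();p=manip.camera("wrist");T=s["position"];print(s["time"],T.round(4),s["tcp_rot"][:,2].round(4),s["grip_width"],s["contact_force"].round(1))
r0,r1,c0,c1,st=map(int,sys.argv[1:6])
im=p["image"].astype(int); v=im.max(2); q=v-im.min(2)
C=np.array([.5855,-.0625,0]);u=np.array([-.09,.996,0])
for z in(.1,.14): print(z,[np.round(x,1).tolist() for x in proj(p,[C+k*.038*u+[0,0,z] for k in(2,1,0,-1,-2)])])
for r in range(r0,r1,st): print(r,"".join(("A" if q[r,c]>55 else "a" if q[r,c]>40 else "#" if v[r,c]<70 else "+" if v[r,c]<130 else "-" if v[r,c]<180 else "o" if v[r,c]<225 else " ") for c in range(c0,c1,max(1,st//2))))
E
python3 asc.py 0 270 190 320 4
```

```text
78.8 [ 0.596  -0.1239  0.0874] [-0.0042 -0.0015 -1.    ] 0.029832690368718145 [-3.9 -0.6  5.7]
0.1 [[246.3, -8.7], [246.6, 59.9], [246.9, 122.4], [247.1, 179.7], [247.4, 232.4]]
0.14 [[244.1, -43.2], [244.6, 45.0], [245.0, 123.6], [245.4, 194.1], [245.8, 257.7]]
0              +++AAAAAAAAAAAAAAAAAAAAA++                      +###
4              o++aAAAAAAAAAAAAAAAAAAAA--                      ####
8               -+ AAAAAAAAAAAAAAAAAAAao                       ####
12                o -AAAAAAAAAAAAAAAAAA-                        ####
16                  o+AAAAAAAAAAAAAAAa                          ####
20                    o+AAAAAAAAAAAo                           o####
24                                                             o####
28                   oo                                        o####
32                 o                                           -####
36               o                oo                           -####
40                 o       ooooooooooo  oooooooo               -####
44             ooo ooooooooooooooooooo-oooooooooooooo          +####
48          
[... 3194 characters left out ...]

232 #o   +++++++++++####Aaa----------------------###+++++++++++######
236 #o  -++++++++++#####AA+----------------------####+++++++++++#####
240 #- -++++++++++######Aa+----------------------####++++++++++++####
244 ##-+++++++++++#####+AaA+--------------------+#####++++++++++++###
248 ##+++++++++++######+++AA-------------------- ######+++++++++++###
252 ##+++++++++++#####o o-+--+----------------  o######+++++++++++###
256 ##++++++++++######        o-------------    o#######++++++++++###
260 ##++++++++++#####+               o          o#######++++++++++#aa
264 Aa+++++++++######                           o########+++++++++aaa
268 aa+++++++++##########################################+++++++++aaa
```

Call:
send_rows(
  series=[
    {"rotation":[0,0,0],"travel":[0,-0.01,0.025],"grip":1},
    {"rotation":[0,0,0],"travel":[-0.005,-0.02,0.05],"grip":1},
    {"rotation":[0,0,0],"travel":[-0.01,-0.035,0.06],"grip":1},
    {"rotation":[0,0,0],"travel":[-0.018,-0.05,0.06],"grip":1},
    {"rotation":[0,0,0],"travel":[-0.022,-0.06,0.06],"grip":1},
    {"rotation":[0,0,0],"travel":[-0.022,-0.068,0.06],"grip":1},
    {"rotation":[0,0,0],"travel":[-0.022,-0.068,0.06],"grip":1},
    {"rotation":[0,0,0],"travel":[-0.022,-0.068,0.06],"grip":1},
  ],
)

```text
time: 79.85
position: [0.5918, -0.1373, 0.0995]
tcp_rot: [[-0.09, 0.996, -0.004], [0.996, 0.09, -0.001], [-0.001, -0.004, -1.0]]
contact_force: [-0.2, 1.6, 0.8]
grip_width: 0.0268
```

```bash
python3 asc.py 150 270 190 320 4
```

```text
79.85 [ 0.5918 -0.1373  0.0995] [-0.0037 -0.0012 -1.    ] 0.026783102277578644 [-0.2  1.6  0.8]
0.1 [[255.4, -24.2], [255.2, 42.0], [255.1, 102.7], [255.0, 158.4], [254.9, 209.9]]
0.14 [[255.6, -60.7], [255.4, 23.6], [255.3, 99.3], [255.1, 167.4], [255.0, 229.2]]
150 ++++oo--ooo--oo-----ooooooooooooooooooo--oooooooo---------o +####
154 ####-o---o---oo----oooooooooooooooooooao+-ooooooo---------  #####
158 ####-o-------oo----ooooooooooooooooooooA++ooooooo------     #####
162 ####-o-------ooo---ooooooooooooooooooo-o++-oooooo---o       #####
166 ####---------oooo--oooooooooooooooooooA-++oooooo----        #####
170 ####+--------ooooooo-ooooooooooooooooa-++ooooooo----       o#####
174 ####+--------oooooooo-ooooooooooooo--++-oooooooo----       o#####
178 ####+----------oooooo-----ooooo---++++-ooooooooo------------#####
182 ####+-----------------------++++++-------------------------+#####
186 ####+---------------------------------------------------+-o+#####
190 ####+o--------------------------------------------------+-o+#####
194 #####  o-----------------+--------------------------+      +##
[... 563 characters left out ...]

230 #######+++++++++++###-+------------------+-###+++++++++++########
234 ######+++++++++++####+--------------------+####+++++++++++#######
238 #####++++++++++++####---------------------+####+++++++++++#######
242 #####+++++++++++####+----------------------#####+++++++++++######
246 #####++++++++++######----------------------#####+++++++++++######
250 #####++++++++++######+--------------------+######++++++++++######
254 #####++++++++++#######-------------------+#######++++++++++######
258 #####+++++++++#########+----------------##########+++++++++######
262 #aaaa++++++++#############+----------+############++++++++#Aaa###
266 AAaaA++++++++######################################++++++++AaAA##
```

V5 is upright in the grip now (width 26.8). Pushing it down slowly.

Call:
send_rows(
  series=[
    {"rotation":[0,0,0],"travel":[0,0,-0.015],"grip":1},
    {"rotation":[0,0,0],"travel":[0,0,-0.03],"grip":1},
    {"rotation":[0,0,0],"travel":[0,0,-0.045],"grip":1},
    {"rotation":[0,0,0],"travel":[0,0,-0.06],"grip":1},
    {"rotation":[0,0,0],"travel":[0,0,-0.075],"grip":1},
    {"rotation":[0,0,0],"travel":[0,0,-0.09],"grip":1},
    {"rotation":[0,0,0],"travel":[0,0,-0.1],"grip":1},
    {"rotation":[0,0,0],"travel":[0,0,-0.1],"grip":1},
  ],
)

```text
time: 80.9
position: [0.5917, -0.1374, 0.0792]
tcp_rot: [[-0.09, 0.996, -0.004], [0.996, 0.09, -0.001], [-0.001, -0.004, -1.0]]
contact_force: [-0.0, 1.2, -1.4]
grip_width: 0.0269
```

```bash
python3 asc.py 170 270 200 310 4
```

```text
80.9 [ 0.5917 -0.1374  0.0792] [-0.0041 -0.0013 -1.    ] 0.026862778610762805 [-0.   1.2 -1.4]
0.1 [[255.7, -40.8], [255.6, 33.5], [255.4, 101.0], [255.3, 162.4], [255.1, 218.7]]
0.14 [[256.1, -87.9], [255.9, 10.1], [255.7, 96.6], [255.5, 173.6], [255.3, 242.4]]
170 ------ooooo--oooooooooooooooooooooa-++ooooooo----      
174 ------oooooo-oooooooooooooooooooo--++-ooooooo----      
178 --------oooooo-ooooooooooooooooo--++-oooooooo----      
182 ------------oooo-ooooooooooooo--++----ooooooo---o     o
186 ---------------------ooooo--++++-----------------------
190 -------------------------------------------------------
194 -------------------------------------------------------
198 -----------------------------------------------------+-
202 -------------------+++++++++++++---------------------- 
206   o----------------+++aaaaaaaaaa+++--oooooooo----      
210    o------------  aaaaaaaaaaaaaaaa++-------oo---       
214        o--+++++#+-Aaa  a         aaA+-+++++-o          
218      +++++++++##+AA   aa+++++-a   aA++##++++++++-      
222     -+++++++++##+AAA+++++++-+++++-AAa+##+++++++++-     
226    -+++++++++###-a+++------------+++-+###+++++++++-    
230   -++++++++++###++------------------+-###++++++++++o   
234  o++++++++++####+--------------------+####++++++++++o  
238 ++++++++++++####---------------------+####++++++++++++#
242 +++++++++++####+----------------------#####+++++++++++#
246 +++++++++++#####----------------------+####+++++++++++#
250 ++++++++++##### ----------------------o#####++++++++++#
254 ++++++++++#####  --------------------  #####++++++++++#
258 +++++++++#########+----------------##########+++++++++#
262 +++++++++############+----------+############++++++++#A
266 ++++++++######################################++++++++a
```

Call:
send_rows(
  series=[
    {"rotation":[0,0,0],"travel":[0,0,-0.005],"grip":1},
    {"rotation":[0,0,0],"travel":[0,0,-0.01],"grip":1},
    {"rotation":[0,0,0],"travel":[0,0,-0.015],"grip":1},
    {"rotation":[0,0,0],"travel":[0,0,-0.02],"grip":1},
    {"rotation":[0,0,0],"travel":[0,0,-0.025],"grip":1},
    {"rotation":[0,0,0],"travel":[0,0,-0.025],"grip":1},
    {"rotation":[0,0,0],"travel":[0,0,-0.025],"grip":1},
    {"rotation":[0,0,0],"travel":[0,0,-0.025],"grip":1},
  ],
)

```text
time: 81.95
position: [0.5917, -0.1375, 0.0743]
tcp_rot: [[-0.09, 0.996, -0.004], [0.996, 0.09, -0.001], [-0.001, -0.004, -1.0]]
contact_force: [-1.2, 0.3, 1.7]
grip_width: 0.0266
```

Call:
send_rows(
  series=[
    {"rotation":[0,0,0],"travel":[0,0,0],"grip":0.4},
    {"rotation":[0,0,0],"travel":[0,0,0],"grip":0.4},
    {"rotation":[0,0,0],"travel":[0,0,0],"grip":0.4},
    {"rotation":[0,0,0],"travel":[0,0,0],"grip":0.4},
    {"rotation":[0,0,0],"travel":[0,0,0.15],"grip":0.4},
    {"rotation":[0,0,0],"travel":[0,0.05,0.35],"grip":0.4},
    {"rotation":[0,0,0],"travel":[0,0.12,0.55],"grip":0.4},
    {"rotation":[0,0,0],"travel":[0,0.12,0.75],"grip":0.4},
  ],
)

```text
time: 82.95
position: [0.5917, -0.1119, 0.2258]
tcp_rot: [[-0.092, 0.996, -0.004], [0.996, 0.092, -0.001], [-0.0, -0.004, -1.0]]
contact_force: [0.3, -0.1, 0.3]
grip_width: 0.0563
```

```bash
python3 asc.py 16 222 218 290 2
```

```text
82.95 [ 0.5917 -0.1119  0.2258] [-3.6e-03 -8.0e-04 -1.0e+00] 0.05625799397496434 [ 0.3 -0.1  0.3]
0.1 [[253.1, 58.1], [253.0, 96.1], [252.9, 132.0], [252.8, 166.2], [252.7, 198.7]]
0.14 [[252.9, 49.8], [252.8, 93.1], [252.7, 133.9], [252.6, 172.4], [252.5, 208.8]]
16  o--oooooooooooooooooooooooooooooooooo-ooooooooooooooooooooooooo--      
18   --oooooooooooooooooooooooooooooooooooooooooooooooooooooooooooo--      
20   --oooooooooooooooooooooooooooooooooooooooooooooooooooooooooooo--      
22   --oooooooooooooooooooooooooooooooooooooooooooooooooooooooooooo--      
24   o+------------------------------------------------------------+       
26    o############################################################o       
28     +##########################################################+        
30      o--------------------------------------------------------o         
32                                                                         
34                                                                         
36                                                                         
[... 6353 characters left out ...]
     o+
204                    o-+++-               -+a---                        o+
206                     o--o                  --o                         o+
208                      -                     -                          o+
210                      o                     o                          o#
212                                            o                          +#
214 +                                                                  o+###
216 ###########                                           +#################
218 ###########                                           +#################
220 ###########-oooooooooooo-o             oooooooooooooo-+#################
```

V5 is now down and upright. V1 still leans toward +y. Moving above V1 for a check.

Call:
send_rows(
  series=[
    {"rotation":[0,0,0],"travel":[-0.01,0.1,0],"grip":0.4},
    {"rotation":[0,0,0],"travel":[-0.02,0.2,0],"grip":0.4},
    {"rotation":[0,0,0],"travel":[-0.03,0.3,0],"grip":0.4},
    {"rotation":[0,0,0],"travel":[-0.04,0.4,0],"grip":0.4},
    {"rotation":[0,0,0],"travel":[-0.05,0.5,0],"grip":0.4},
    {"rotation":[0,0,0],"travel":[-0.06,0.6,0],"grip":0.4},
    {"rotation":[0,0,0],"travel":[-0.063,0.66,0],"grip":0.4},
    {"rotation":[0,0,0],"travel":[-0.063,0.66,0],"grip":0.4},
  ],
)

```text
time: 84.0
position: [0.5825, 0.0208, 0.2313]
tcp_rot: [[-0.093, 0.996, 0.005], [0.996, 0.093, -0.002], [-0.003, 0.005, -1.0]]
contact_force: [0.1, -0.7, -0.2]
grip_width: 0.0561
```

```bash
python3 asc.py 130 274 214 294 2
```

```text
84.0 [0.5825 0.0208 0.2313] [ 0.0053 -0.002  -1.    ] 0.05614183959000194 [ 0.1 -0.7 -0.2]
0.1 [[249.4, 181.5], [249.4, 212.7], [249.4, 242.5], [249.4, 270.9], [249.4, 298.0]]
0.14 [[249.2, 189.4], [249.2, 224.2], [249.1, 257.2], [249.1, 288.4], [249.1, 318.1]]
130 #####################++++######+++++++#######++++++++++++++++++o      oo-+######
132 ####################++++#######++++++++######++++++++++++++++++o      oo-#######
134 ###################+++++#######+++++++#######++++++++++++++++++o      oo-#######
136 -################+++++++########++++++#######++++++++++++++++++o      oo-#######
138 o  o+#########+++++++++++#+++++++++++++++++#+++++++++++++++++++o      oo-#######
140     o-+++++++++++++++++++++++++++++++++++++++++++++++++++++++++o      oo-#######
142     o-+++++++++++++++++++++++++++++++++++++++++++++++++++++++++o      oo-#######
144     o-++++++++++++++++++++++++++++++++++++++++++++++++++++oo-++o      oo-#######
146       o------------------------------+++++++++++++++++++++-++-o       oo-#######
148                                                                      
[... 4581 characters left out ...]
         o##########
258                                                                      o##########
260                                                                      o##########
262 o                                                                    o##########
264 o                    oo                  o                           -##########
266 o                   o-++               oAa+-                         -##########
268 o                   o-+AAAA          aaaAAA+-                        -##########
270 o                    -aAAAAAaaaaaaaaaaaaAAAa+-                       -##########
272 -                   o+aAAAa++++++++-aAAAAAA+++                       -##########
```

```bash
python3 - <<'E'
from h import *
C=np.array([.5855,-.0625,0]);u=np.array([-.09,.996,0])
for n,(r0,r1,c0,c1) in(("scene",(138,180,246,304)),("side",(146,196,228,272))):
    p=manip.camera(n); im=p["image"].astype(int); v=im.max(2); q=v-im.min(2)
    for z in(.1,.14): print(n,z,[np.round(x,1).tolist() for x in proj(p,[C+k*.038*u+[0,0,z] for k in(2,1,0,-1,-2)])])
    print("    "+"".join(str(c//10%10) if c%10==0 else " " for c in range(c0,c1)))
    for r in range(r0,r1): print(r,"".join(("A" if q[r,c]>55 else "a" if q[r,c]>36 else "#" if v[r,c]<70 else "+" if v[r,c]<125 else "-" if v[r,c]<165 else "o" if v[r,c]<205 else " ") for c in range(c0,c1)))
E
```

```text
scene 0.1 [[255.8, 172.7], [264.9, 170.1], [273.8, 167.6], [282.6, 165.2], [291.1, 162.8]]
scene 0.14 [[255.9, 162.1], [265.1, 159.6], [274.2, 157.2], [283.0, 154.8], [291.6, 152.5]]
        5         6         7         8         9         0   
138 --+---+++++++-----------+++++++++--+++++++++++++++++++++++
139 ---aaaa++++++-----------+++++++++--+++++++++++++++++++++++
140 -aaAAAa++++++----------+++++++++++++++++++++++++++++++++++
141 aAAAAAa++++--------------++++++++---++++++++++++++++++++++
142 aAAAAAa++-----ooooooooo-----++++AAAa--++++++++--++++++++++
143 aaAAAAa+----ooooooooooo-o----++AAAAa o-++++-++++++++++++++
144 +aaaAAa-----oooooooooo--------+AAAAa-oo--+-++####+++++++++
145 ++aaaa-------oooooooooo-------+AAAAa#+o o-+######+++++++++
146 -+aaaa-------oooooooooo-------+aaa####+-oo+######+++++++++
147 -+aaaa+-----ooooooooooo-------+#####+##+++########+++++++-
148 a+aaaa++---ooooooooooooo-----++####################++++++-
149 a+aaaa+++-----ooooooooo-----+++########++#########+++++++-
150 A+-aaa+++-------------------+++###################+++++++-
151 Aa--aa+++-------------------+++
[... 3771 characters left out ...]
++++++#####+--
182 ##########+oo o--oo--   o+++++++++++--o+####
183 #########+--ooo----oo o-+++++++++++o   -####
184 ########+-+#+-o---o  o++++++++++++o   o -###
185 ######+-o+####+--o  o+++++++++++-o  oo  o###
186 #####+-o-######+o o-+++++++++++o   oo  -+###
187 #####+--+######-  -+++++++++++o   oo  --+###
188 #####+--+######-o++++++++++++o   oo  -+-+###
189 #####+--++####+-++++++++++++o       -+--+###
190 #####+---+++++--++++++++++-o      o--+--+###
191 #####+--+-++----+++++++++o   oo  o+--+--+###
192 #####+++-++-----++++++++o   oo  o+--++-++###
193 ####++++-++-----+++++++o   oo  o++--++++####
194 ##+#+++++++-----+++++-o   oo  o+-++++++#####
195 +++####++#+++++--+++-o   o   -+--++++#######
```

In the scene camera all five caps now sit where seated vials should be: V1 ~(257,162), V2 ~(266,159.5), V3 ~(276,157.5), V4 ~(283,155), V5 ~(292,152.5), within about 1 px. Fetch the hood again.

Call:
send_rows(
  series=[
    {"rotation":[0,0,0],"travel":[-0.02,0.12,0],"grip":0.4},
    {"rotation":[0,0,0],"travel":[-0.04,0.24,0],"grip":0.4},
    {"rotation":[0,0,0],"travel":[-0.06,0.36,0],"grip":0.4},
    {"rotation":[0,0,0],"travel":[-0.08,0.5,0],"grip":0.4},
    {"rotation":[0,0,0],"travel":[-0.1,0.64,0],"grip":0.4},
    {"rotation":[0,0,0],"travel":[-0.12,0.78,0],"grip":0.4},
    {"rotation":[0,0,0],"travel":[-0.14,0.9,0],"grip":0.4},
    {"rotation":[0,0,0],"travel":[-0.16,1,0],"grip":0.4},
  ],
)

```text
time: 85.15
position: [0.5509, 0.2186, 0.231]
tcp_rot: [[-0.089, 0.996, 0.005], [0.996, 0.089, -0.003], [-0.004, 0.005, -1.0]]
contact_force: [0.6, 0.0, -0.1]
grip_width: 0.0565
```

Call:
send_rows(
  series=[
    {"rotation":[0,0,0],"travel":[-0.02,0.1,0],"grip":0.4},
    {"rotation":[0,0,0],"travel":[-0.04,0.2,0],"grip":0.4},
    {"rotation":[0,0,0],"travel":[-0.06,0.28,-0.1],"grip":0.4},
    {"rotation":[0,0,0],"travel":[-0.07,0.28,-0.2],"grip":0.4},
    {"rotation":[0,0,0],"travel":[-0.07,0.28,-0.3],"grip":0.4},
    {"rotation":[0,0,0],"travel":[-0.07,0.28,-0.4],"grip":0.4},
    {"rotation":[0,0,0],"travel":[-0.07,0.28,-0.4],"grip":0.4},
    {"rotation":[0,0,0],"travel":[-0.07,0.28,-0.4],"grip":0.4},
  ],
)

```text
time: 86.15
position: [0.5376, 0.2746, 0.1516]
tcp_rot: [[-0.088, 0.996, 0.006], [0.996, 0.088, -0.003], [-0.003, 0.005, -1.0]]
contact_force: [-0.7, 0.2, 0.8]
grip_width: 0.0561
```

```bash
python3 - <<'E'
from h import *
p=manip.camera("wrist"); s=manip.observe(); T=s["position"];R=s["tcp_rot"]
print(s["time"],T.round(4),R[:,2].round(4),np.degrees(np.arctan2(R[1,0],R[0,0])))
for q,z in(("hood_rib",.066),("hood_bottom",0)):
    for d in manip.mark_of(p,q)[:2]: print(q,round(d["confidence"],2),np.array(d["uv"]),onz(p,d["uv"],z).round(4))
C=np.array([.5359,.277,0]);u=np.array([-.091,.996,0]);v=np.array([.996,.091,0])
print("expected top corners",proj(p,[C+a*.1*u+b*.025*v+[0,0,.052] for a in(1,-1) for b in(-1,1)]).round(1).tolist(),"rib ends",proj(p,[C+a*.03*u+[0,0,.08] for a in(1,-1)]).round(1).tolist())
im=p["image"].astype(int); m=im.max(2)
for r in range(60,275,12): print(r,"".join("#" if m[r,c]<70 else "+" if m[r,c]<130 else "-" if m[r,c]<180 else " " for c in range(200,310,2)))
E
```

```text
86.2 [0.5376 0.2748 0.1519] [ 0.0063 -0.0024 -1.    ] 95.05542051478209
hood_rib 0.56 [249.5 181.5] [0.5333 0.2764 0.066 ]
expected top corners [[226.1, 78.1], [277.3, 77.9], [230.2, 265.5], [274.5, 265.2]] rib ends [[252.0, 153.0], [252.2, 213.8]]
60 +++++++++++#################+++++++++++++++++++++++++++
72 +++++++############################++++++++++++++++++++
84 ++###########                          ######++++++++++
96 #############                         -#########+++++++
108 #############                         +########+++#####
120 #############-                        +################
132 #############+                        +########++######
144 ##############                        ########+++######
156 ##############        +------+        #################
168 ##############        ++++++++        +++++++++++++++++
180 ##############        ++++++++        +++++++++++++++++
192 ###########+##        -      -        +++++++++++++++++
204 ####+####+#+##        -      -        +++++++++++++++++
216 -+##++++++++##                        ++++++++++++#++--
228 #####++++++++#+                       +++++++++++#####+
240 #####++++++++#+                       +++++++++++######
252 ##+++++++++++++                       ++++++++++++++###
264 +++++++++++++++                      +++++++++++++++++#
```

Call:
send_rows(
  series=[
    {"rotation":[0.001,0.004,0],"travel":[-0.008,0.011,-0.1],"grip":0.4},
    {"rotation":[0.001,0.004,0],"travel":[-0.008,0.011,-0.22],"grip":0.4},
    {"rotation":[0.001,0.004,0],"travel":[-0.008,0.011,-0.34],"grip":0.4},
    {"rotation":[0.001,0.004,0],"travel":[-0.008,0.011,-0.46],"grip":0.4},
    {"rotation":[0.001,0.004,0],"travel":[-0.008,0.011,-0.54],"grip":0.4},
    {"rotation":[0.001,0.004,0],"travel":[-0.008,0.011,-0.6],"grip":0.4},
    {"rotation":[0.001,0.004,0],"travel":[-0.008,0.011,-0.632],"grip":0.4},
    {"rotation":[0.001,0.004,0],"travel":[-0.008,0.011,-0.632],"grip":0.5},
  ],
)

```text
time: 87.3
position: [0.5359, 0.2771, 0.0254]
tcp_rot: [[-0.088, 0.996, -0.0], [0.996, 0.088, -0.001], [-0.001, -0.0, -1.0]]
contact_force: [0.1, 0.0, 1.4]
grip_width: 0.05
```

Call:
send_rows(
  series=[
    {"rotation":[0,0,0],"travel":[0,0,0],"grip":1},
    {"rotation":[0,0,0],"travel":[0,0,0],"grip":1},
    {"rotation":[0,0,0],"travel":[0,0,0],"grip":1},
    {"rotation":[0,0,0],"travel":[0,0,0],"grip":1},
    {"rotation":[0,0,0],"travel":[0,0,0],"grip":1},
    {"rotation":[0,0,0],"travel":[0,0,0],"grip":1},
    {"rotation":[0,0,0],"travel":[0,0,0],"grip":1},
    {"rotation":[0,0,0],"travel":[0,0,0],"grip":1},
  ],
  grip_force=30,
)

```text
time: 88.3
position: [0.536, 0.2772, 0.0256]
tcp_rot: [[-0.088, 0.996, 0.0], [0.996, 0.088, -0.001], [-0.001, 0.0, -1.0]]
contact_force: [0.2, -1.1, 4.4]
grip_width: 0.0157
```

Call:
send_rows(
  series=[
    {"rotation":[0,0,0],"travel":[0,0,0.05],"grip":1},
    {"rotation":[0,0,0],"travel":[0,0,0.18],"grip":1},
    {"rotation":[0,0,0],"travel":[0,0,0.32],"grip":1},
    {"rotation":[0,0,0],"travel":[0,0,0.46],"grip":1},
    {"rotation":[0,0,0],"travel":[0,0,0.6],"grip":1},
    {"rotation":[0,0,0],"travel":[0,0,0.74],"grip":1},
    {"rotation":[0,0,0],"travel":[0,0,0.88],"grip":1},
    {"rotation":[0,0,0],"travel":[0,0,1],"grip":1},
  ],
)

```text
time: 89.3
position: [0.5357, 0.2771, 0.2268]
tcp_rot: [[-0.089, 0.996, 0.0], [0.996, 0.089, -0.001], [-0.001, 0.0, -1.0]]
contact_force: [-0.7, 0.4, -0.6]
grip_width: 0.0158
```

Call:
send_rows(
  series=[
    {"rotation":[0,0,0],"travel":[0.01,-0.1,0],"grip":1},
    {"rotation":[0,0,0],"travel":[0.03,-0.2,0],"grip":1},
    {"rotation":[0,0,0],"travel":[0.05,-0.31,0],"grip":1},
    {"rotation":[0,0,0],"travel":[0.06,-0.42,0],"grip":1},
    {"rotation":[0,0,0],"travel":[0.08,-0.53,0],"grip":1},
    {"rotation":[0,0,0],"travel":[0.1,-0.64,0],"grip":1},
    {"rotation":[0,0,0],"travel":[0.12,-0.75,0],"grip":1},
    {"rotation":[0,0,0],"travel":[0.13,-0.85,0],"grip":1},
  ],
)

```text
time: 90.3
position: [0.5615, 0.1061, 0.2267]
tcp_rot: [[-0.089, 0.996, -0.0], [0.996, 0.089, -0.001], [-0.001, -0.0, -1.0]]
contact_force: [1.1, 0.1, -1.8]
grip_width: 0.0157
```

Call:
send_rows(
  series=[
    {"rotation":[0,0,0],"travel":[0.01,-0.1,0],"grip":1},
    {"rotation":[0,0,0],"travel":[0.03,-0.2,0],"grip":1},
    {"rotation":[0,0,0],"travel":[0.05,-0.31,0],"grip":1},
    {"rotation":[0,0,0],"travel":[0.06,-0.42,0],"grip":1},
    {"rotation":[0,0,0],"travel":[0.08,-0.55,0],"grip":1},
    {"rotation":[0,0,0],"travel":[0.1,-0.7,0],"grip":1},
    {"rotation":[0,0,0],"travel":[0.12,-0.85,0],"grip":1},
    {"rotation":[0,0,0],"travel":[0.12,-0.85,0],"grip":1},
  ],
)

```text
time: 91.3
position: [0.5856, -0.0677, 0.2261]
tcp_rot: [[-0.084, 0.997, -0.001], [0.997, 0.084, -0.002], [-0.002, -0.001, -1.0]]
contact_force: [0.6, 0.9, -2.5]
grip_width: 0.0156
```

```bash
python3 -c "
from h import *
s=manip.observe();R=s['tcp_rot'];print(s['time'],s['position'].round(4),R[:,2].round(4),np.degrees(np.arctan2(R[1,0],R[0,0])))"
```

```text
91.3 [ 0.5856 -0.0677  0.2261] [-0.001 -0.002 -1.   ] 94.7928819371631
```

Call:
send_rows(
  series=[
    {"rotation":[0,0,0.004],"travel":[0,0.023,0],"grip":1},
    {"rotation":[0,0,0.004],"travel":[0,0.023,-0.08],"grip":1},
    {"rotation":[0,0,0.004],"travel":[0,0.023,-0.16],"grip":1},
    {"rotation":[0,0,0.004],"travel":[0,0.023,-0.24],"grip":1},
    {"rotation":[0,0,0.004],"travel":[0,0.023,-0.32],"grip":1},
    {"rotation":[0,0,0.004],"travel":[0,0.023,-0.4],"grip":1},
    {"rotation":[0,0,0.004],"travel":[0,0.023,-0.47],"grip":1},
    {"rotation":[0,0,0.004],"travel":[0,0.023,-0.47],"grip":1},
  ],
)

```text
time: 92.3
position: [0.5847, -0.0632, 0.1309]
tcp_rot: [[-0.09, 0.996, -0.003], [0.996, 0.09, -0.002], [-0.002, -0.003, -1.0]]
contact_force: [-0.5, 0.1, -2.6]
grip_width: 0.0155
```

Call:
send_rows(
  series=[
    {"rotation":[0,0,0],"travel":[0,0,-0.006],"grip":1},
    {"rotation":[0,0,0],"travel":[0,0,-0.012],"grip":1},
    {"rotation":[0,0,0],"travel":[0,0,-0.018],"grip":1},
    {"rotation":[0,0,0],"travel":[0,0,-0.024],"grip":1},
    {"rotation":[0,0,0],"travel":[0,0,-0.03],"grip":1},
    {"rotation":[0,0,0],"travel":[0,0,-0.032],"grip":1},
    {"rotation":[0,0,0],"travel":[0,0,-0.032],"grip":1},
    {"rotation":[0,0,0],"travel":[0,0,-0.032],"grip":1},
  ],
)

```text
time: 93.3
position: [0.5848, -0.0633, 0.1257]
tcp_rot: [[-0.09, 0.996, -0.003], [0.996, 0.09, -0.003], [-0.002, -0.003, -1.0]]
contact_force: [-2.1, -0.9, 6.6]
grip_width: 0.0156
```

Down to 0.1257, the flush height. Checking alignment in the fixed cameras before release.

```bash
cat > al.py <<'E'
from h import *
for n,(r0,r1,c0,c1) in(("scene",(144,194,242,306)),("side",(158,202,224,272))):
    p=manip.camera(n); im=p["image"].astype(int); v=im.max(2); q=v-im.min(2)
    print(n,"    "+"".join(str(c//10%10) if c%10==0 else " " for c in range(c0,c1)))
    for r in range(r0,r1): print(r,"".join(("A" if q[r,c]>55 else "#" if v[r,c]<70 else "=" if v[r,c]<105 else "+" if v[r,c]<118 else ":" if v[r,c]<132 else "-" if v[r,c]<160 else "o" if v[r,c]<200 else " ") for c in range(c0,c1)))
E
python3 al.py
```

```text
scene             5         6         7         8         9         0     
144 =:+=:---AA---ooooooooooooooo-+=##==+:::--oo-:::+=####=::::::::-o
145 #+==::--------oooooooooooooo-+=##=++::::+:o o-=######=::::::::-o
146 #-::-::---:---oooooooooooooo-+=##=+::::::=+-oo=###+  o=+::::::-o
147 #o-:-::---::-ooooooooooooo-:+==#==+::::+==##==+        o++::::-o
148 #oo-:::---:+--ooooooooooo-+=======+::::+==:              -+:::-o
149 #:-A:::---:+::---oooooooo-=#======+::::=#=                 -+:-o
150 #=:AA::---:+:::-----------=#======+:::+===                  o--o
151 #AAAA-::--:+:::----------:=#========+=====                  o:-o
152 #AAAAAA---:+::-----------:=#============#-             oooo----o
153 #+AAAAAAAA:+::-------:--o-=#============o           ooo---------
154 #=AAAAAAAAA+:::-----ooooo-=#========+:::         ooo-------o:-o 
155 ###AAAAAAAA+::--oooooooooo:======+::---:o   oooo------------:o  
156 ####=AAAAAA:-oooooooooooooo-++:::--:--oo-ooo----------------o   
157 ######=+-ooooooooooooooooooooo-:--oo---o--------------------    
158 ######-ooooooooooooooooooooooooo---oo------------------
[... 4114 characters left out ...]
oo  -:-+###
189 #########=---=####=::==+=++=+==:o   o  o-:::+###
190 #########=---:===+:-:=====+++==-  oo  o-::::+###
191 #########=---:::----:====+=++==:ooo  o::::::+###
192 #########=:--++:----:===++========o o:+:++::=###
193 -####===#::-:++-----:==++++======:oo:::+==:=####
194  o-#=---+-:::==-----:===++=====+---::+=====#####
195    :-o-:===+=#=-----:========:--o:+-:+=#=#######
196    oo-+###==#=+-o---++=====++-o-:#=-::==########
197  o-oo-+=#####=+:+=+========:-o-=###:::=#########
198 -:::--:-:::::==#####=:++==:-o-=###=::=##########
199 ======+:-----:::=###=--:++-o-=####=:=###########
200 #===========+:-:=###=-----o-=#####==############
201 -#=============#####-    --+####=+=#############
```

Hood and block corners coincide in both views (scene columns 248/256/302, side 234/244/262) and no gap shows. Release and rise.

Call:
send_rows(
  series=[
    {"rotation":[0,0,0],"travel":[0,0,0],"grip":0.6},
    {"rotation":[0,0,0],"travel":[0,0,0],"grip":0.4},
    {"rotation":[0,0,0],"travel":[0,0,0],"grip":0.4},
    {"rotation":[0,0,0],"travel":[0,0,0],"grip":0.4},
    {"rotation":[0,0,0],"travel":[0,0,0.15],"grip":0.4},
    {"rotation":[0,0,0],"travel":[0,0,0.35],"grip":0.4},
    {"rotation":[0,0,0],"travel":[0,0.05,0.5],"grip":0.5},
    {"rotation":[0,0,0],"travel":[0,0.1,0.5],"grip":1},
  ],
)

```text
time: 94.4
position: [0.5864, -0.0426, 0.2278]
tcp_rot: [[-0.089, 0.996, 0.002], [0.996, 0.089, -0.003], [-0.003, 0.002, -1.0]]
contact_force: [1.1, 0.1, -0.9]
grip_width: 0.0403
```

```bash
python3 w.py w12.png switch_tip hood_rib; python3 - <<'E'
from h import *
o=[]
for n in("scene","side","wrist"):
    p=manip.camera(n)
    d=manip.mark_of(p,"switch_tip"); print(n,[(round(x["confidence"],2),np.round(x["uv"],1).tolist()) for x in d[:2]])
    if d: o.append((p,d[0]["uv"]))
    if n=="wrist":
        im=p["image"].astype(int); m=im.max(2)
        for r in range(30,200,5): print(r,"".join("#" if m[r,c]<45 else "+" if m[r,c]<110 else "-" if m[r,c]<180 else " " for c in range(180,320,2)))
    print(ray(p,[0,0])[0])
print(tri(o))
E
```

```text
cam [0.579 0.023 0.443] [ 0.032 -0.238 -0.971]
switch_tip 0.67 [223.   61.9] [0.5435 0.0756 0.102 ]
hood_rib 0.92 [250.6 208.4] [ 0.587 -0.092  0.066]
94.55 [ 0.5839 -0.0429  0.2245] [[-0.091, 0.996, -0.005], [0.996, 0.091, -0.003], [-0.002, -0.005, -1.0]] [ 0.54662981 -0.92384839 -0.4038457 ]
scene [(0.39, [243.0, 175.6])]
[-0.72728449  0.72896405  0.81678477]
side [(0.52, [236.4, 190.0])]
[-0.23899123  1.3330619   0.70042276]
wrist [(0.95, [225.5, 56.8])]
30 +++++++++++++++++++++++++++++#++++++++++++++++++++++++++++++++++++++++
35 ++++++++++++++++++++++++++++++++++++++++++++++++++++++++++++++++++++++
40 ++++++++++++++++++++++++++++++++++++++++++++++++++++++++++++++++++++++
45 ++++++++++++++++++++#+#+-                           ++++++++++++++++++
50 ++++++++++++++++  ##########              --             -++++++++++++
55 +++++++++++++++++############+-++++++++++++------        -++++++++++++
60 +++++++++++++++++############+--+++++++++++-------       -++++++++++++
65 +++++++++++++++#-############++-----+++++++-------       ++++++++++++-
70 +++++++++++#####---########++++#+++++++++++
[... 1267 characters left out ...]
                ++++++++++++++
160 +++#+++##+#++#+#++                                      ++++++++++++++
165 ##+#++#+#++#+###+#                                      ++++++++++++++
170 #++#+#+##+++++++##                                      ++++++++++++++
175 #+##+++##+#++++##+                                      ++++++++++++++
180 ++#++++##+#++#++++              -+++++++                ++++++++++++++
185 ###+##+#+++###++#+              ++++++++-               ++++++++++++++
190 +##+##+###+#+++#+#              ++++++-++               ++++++++++++++
195 #+#+##+#+####++++#              --  -   -               ++++++++++++++
[0.57852384 0.02138569 0.44011844]
[0.54914713 0.07938225 0.11283911]
```

Ball at about (0.548, 0.078, 0.12), pivot near x=0.574. Shut the fingers, go down on its -x side, and push along the base's +x.

Call:
send_rows(
  series=[
    {"rotation":[0,0,0],"travel":[-0.05,0.08,0],"grip":1},
    {"rotation":[0,0,0],"travel":[-0.1,0.16,0],"grip":1},
    {"rotation":[0,0,0],"travel":[-0.16,0.25,0],"grip":1},
    {"rotation":[0,0,0],"travel":[-0.22,0.35,0],"grip":1},
    {"rotation":[0,0,0],"travel":[-0.28,0.45,0],"grip":1},
    {"rotation":[0,0,0],"travel":[-0.34,0.55,0],"grip":1},
    {"rotation":[0,0,0],"travel":[-0.38,0.605,0],"grip":1},
    {"rotation":[0,0,0],"travel":[-0.38,0.605,0],"grip":1},
  ],
)

```text
time: 95.85
position: [0.5078, 0.0783, 0.2253]
tcp_rot: [[-0.092, 0.996, -0.003], [0.996, 0.092, -0.003], [-0.003, -0.004, -1.0]]
contact_force: [-0.1, -0.8, 0.3]
grip_width: 0.0005
```

Call:
send_rows(
  series=[
    {"rotation":[0,0,0],"travel":[0,0,-0.05],"grip":1},
    {"rotation":[0,0,0],"travel":[0,0,-0.15],"grip":1},
    {"rotation":[0,0,0],"travel":[0,0,-0.27],"grip":1},
    {"rotation":[0,0,0],"travel":[0,0,-0.4],"grip":1},
    {"rotation":[0,0,0],"travel":[0,0,-0.52],"grip":1},
    {"rotation":[0,0,0],"travel":[0,0,-0.64],"grip":1},
    {"rotation":[0,0,0],"travel":[0,0,-0.74],"grip":1},
    {"rotation":[0,0,0],"travel":[0,0,-0.74],"grip":1},
  ],
)

```text
time: 96.85
position: [0.5066, 0.0771, 0.0755]
tcp_rot: [[-0.091, 0.996, -0.007], [0.996, 0.091, -0.004], [-0.003, -0.008, -1.0]]
contact_force: [-0.4, -0.5, -0.8]
grip_width: 0.0005
```

Call:
send_rows(
  series=[
    {"rotation":[0,0,0],"travel":[0.04,0.008,0],"grip":1},
    {"rotation":[0,0,0],"travel":[0.08,0.012,0],"grip":1},
    {"rotation":[0,0,0],"travel":[0.13,0.016,0],"grip":1},
    {"rotation":[0,0,0],"travel":[0.18,0.02,0],"grip":1},
    {"rotation":[0,0,0],"travel":[0.23,0.025,0],"grip":1},
    {"rotation":[0,0,0],"travel":[0.28,0.03,0],"grip":1},
    {"rotation":[0,0,0],"travel":[0.32,0.035,0],"grip":1},
    {"rotation":[0,0,0],"travel":[0.32,0.035,0],"grip":1},
  ],
)

```text
time: 97.85
position: [0.5715, 0.0844, 0.0753]
tcp_rot: [[-0.09, 0.996, -0.006], [0.996, 0.09, -0.003], [-0.003, -0.007, -1.0]]
contact_force: [-0.1, -0.4, -0.2]
grip_width: 0.0004
```

```bash
python3 w.py w13.png switch_tip
```

```text
cam [0.566 0.15  0.291] [ 0.025 -0.238 -0.971]
switch_tip 0.77 [294.7 243.7] [0.5998 0.0706 0.102 ]
97.95 [0.5709 0.0844 0.0755] [[-0.091, 0.996, -0.007], [0.996, 0.091, -0.003], [-0.003, -0.007, -1.0]] [-0.62857333 -0.28050143  1.05417982]
```

Call:
send_rows(
  series=[
    {"rotation":[0,0,0],"travel":[0.01,0,0],"grip":1},
    {"rotation":[0,0,0],"travel":[0.02,0,0],"grip":1},
    {"rotation":[0,0,0],"travel":[0.03,0,0],"grip":1},
    {"rotation":[0,0,0],"travel":[0.035,0,0],"grip":1},
    {"rotation":[0,0,0],"travel":[0.035,0,0],"grip":1},
    {"rotation":[0,0,0],"travel":[0.035,0,0],"grip":1},
    {"rotation":[0,0,0],"travel":[0.035,0,0],"grip":1},
    {"rotation":[0,0,0],"travel":[0.035,0,0],"grip":1},
  ],
)

```text
time: 98.95
position: [0.5726, 0.0843, 0.0753]
tcp_rot: [[-0.092, 0.996, -0.015], [0.996, 0.092, -0.006], [-0.004, -0.016, -1.0]]
contact_force: [-11.6, -0.2, 8.2]
grip_width: 0.0004
```

The force rose to 12 N at the end stop, so the switch is fully over. Back off and rise clear.

Call:
send_rows(
  series=[
    {"rotation":[0,0,0],"travel":[-0.06,0,0],"grip":1},
    {"rotation":[0,0,0],"travel":[-0.15,0,0],"grip":1},
    {"rotation":[0,0,0],"travel":[-0.25,0,0.05],"grip":1},
    {"rotation":[0,0,0],"travel":[-0.3,0,0.2],"grip":1},
    {"rotation":[0,0,0],"travel":[-0.3,0,0.4],"grip":1},
    {"rotation":[0,0,0],"travel":[-0.3,0,0.6],"grip":1},
    {"rotation":[0,0,0],"travel":[-0.3,0,0.8],"grip":1},
    {"rotation":[0,0,0],"travel":[-0.3,0,1],"grip":1},
  ],
)

```text
time: 99.95
position: [0.513, 0.0843, 0.2771]
tcp_rot: [[-0.092, 0.996, -0.014], [0.996, 0.092, -0.006], [-0.004, -0.014, -1.0]]
contact_force: [-0.0, 0.3, 0.2]
grip_width: 0.0007
```

Call:
send_rows(
  series=[
    {"rotation":[0,0,0],"travel":[0,-0.1,0.1],"grip":1},
    {"rotation":[0,0,0],"travel":[0,-0.2,0.1],"grip":1},
    {"rotation":[0,0,0],"travel":[0,-0.3,0.1],"grip":1},
    {"rotation":[0,0,0],"travel":[0,-0.4,0.1],"grip":1},
    {"rotation":[0,0,0],"travel":[0,-0.5,0.1],"grip":1},
    {"rotation":[0,0,0],"travel":[0,-0.5,0.1],"grip":1},
    {"rotation":[0,0,0],"travel":[0,-0.5,0.1],"grip":1},
    {"rotation":[0,0,0],"travel":[0,-0.5,0.1],"grip":1},
  ],
)

```text
time: 100.95
position: [0.5131, -0.0145, 0.2972]
tcp_rot: [[-0.094, 0.996, -0.013], [0.996, 0.093, -0.005], [-0.004, -0.014, -1.0]]
contact_force: [0.8, 0.0, 0.9]
grip_width: 0.0002
```

```bash
python3 al.py; python3 - <<'E'
from h import *
s=manip.observe();print(s["time"],s["position"].round(3))
p=manip.camera("wrist")
for q,z in(("switch_tip",.12),("hood_rib",.166)): print(q,[(round(d["confidence"],2),np.round(d["uv"],1).tolist(),onz(p,d["uv"],z).round(4).tolist()) for d in manip.mark_of(p,q)[:2]])
C=np.array([.5852,-.063,0]);u=np.array([-.0905,.996,0]);v=np.array([.996,.0905,0])
print("hood top exp",proj(p,[C+a*.1*u+b*.025*v+[0,0,.152] for a in(1,-1) for b in(-1,1)]).round(1).tolist())
m=p["image"].max(2)
for r in range(0,276,6): print(r,"".join("#" if m[r,c]<45 else "+" if m[r,c]<110 else "-" if m[r,c]<190 else " " for c in range(180,430,3)))
E
```

```text
scene             5         6         7         8         9         0     
144 =:+=:---AA---ooooooooooooooooooo--=AAAA-:oo-:::+=####+::::::::-o
145 #+==::-------ooooooooooooooooooo--+:------o o-=######=::::::::-o
146 #-::-::---:--ooooooooooooooooo-----------=+-oo=###+  o++::::::-o
147 #o-:-::---::-ooooooooooooo--oo--o----:+===##==+        o+:::::-o
148 #oo-:::---:+--oooooooooooo---o---:+=======:              -++::-o
149 #:-A:::---:+:----ooooooooo-=::+===========                 -+:-o
150 #=:AA::---:+:::-----------=#==============                  o--o
151 #AAAA-::--:+::-----------:=#==============                  o--o
152 #AAAAAA---:+::-----------+=#============#:              ooo-----
153 #AAAAAAAAA:+::--------oo  -#=========#==o            oo---------
154 #=AAAAAAAAA+:::---oo      -#=====#===o           ooo--------:-o 
155 ###AAAAAAAA++:oo          -=====-            oooo-----------:o  
156 ####=AAAAA--               o=o            oo----------------o   
157 ######=-ooooo                         ooo-------------------    
158 ######-oooooooooo                 oooo-----------------
[... 8416 characters left out ...]
+++++++++++++++++##++++++- ++     +-   -   ++++++++++++++++++++++######++---+
234 ++++++++++++++++++++++++##+++++++ ++     +-       +++++++++++++++++++#+####+--------
240 ++++++++++++++++++++++++##+++++++-++     +-       +++++++++++++++++##+###+----++----
246 #######################+##+###########################++++++++++++#++###+---+++-----
252 #######################+##+#############################++++++++++##++##----------  
258 #######################+##+##############################++++++++++######-------    
264 ######################++##+################################++++++++#+#++#------     
270 ######################++##+#################################+++++++++#++##+----   --
```

```bash
python3 -c "
from bench import manip
print(manip.close_job())"
```

```text
the job is handed in; nothing more can be done
None
```

I seated the block on the pegs, stood all five clear vials in its bores, set the hood flush on top and pushed the switch on. I then backed the arm clear and handed the job in at about 101 s of the 210 s. I left the blue and orange look-alike vials alone. No verdict was reported.

- **Block:** the tool's final height matched seating on the deck to 0.1 mm, and the block's edges agreed with that in the camera views.
- **Hood:** it came down to the flush height (0.1257 against 0.1255 m expected). Its corners matched the block's within about 1 pixel (3–4 mm) in both fixed cameras, and the rib was found on the block's centre line.
- **Switch:** the push met 12 N at the end stop. The ball is now on the +x side (x about 0.597, up from about 0.548), which fits a full 1.0 rad.

**What went wrong on the way:**
- The reported tool position was about 33 mm too low along the fingers, so my first grip on the block closed above it. I corrected for this from then on.
- The hood stopped 4.5 mm high on the first try because vial 5 was leaning and wedged in its bore. I put the hood back on the table, straightened vial 5, pushed it down and placed the hood again.

**Less certain:**
- **Vials:** the final vial check was a coarse one from the scene camera, good to about 4 mm per pixel. A rough wrist-view estimate had suggested vials 1 and 2 might stand high; the scene camera and the hood going fully down disagreed with it.
- **Pictures:** I viewed 16 pictures, the limit, so the last checks used pixel values and text renderings instead.
- **Bystanders:** none were touched as far as I could tell. The carton and beaker read in place partway through; I did not re-measure any of them at the end, and the wash bottle was not confirmed.

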